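# Lay wet wall flats in the drying rack

## Robot

A 6-joint arm with a two-finger parallel gripper is mounted at the origin on a cart in front of the work surface, level with it; the furniture and walls round the work are solid. World frame = base frame: x ahead of the robot, y to its left, z up, the work surface at z = 0. Lengths are in mm, angles in rad, forces in N, time in s.
With the tool pointing down it reaches from about 350 to 975 mm from the base axis. Payload 7.1 kg.
Tool frame: the origin (TCP) lies on the centre line of the jaws, within the pads' length; the fingertips stand 14 mm ahead of it and the grasp point (between the pads) lies 5 mm behind it; x points along the fingers, z is the direction in which the jaws open and shut, and the axes are right-handed (so a half turn about x gives the same grasp; the last joint's range is limited). The gripper opens to 88 mm and grips with 3 to 60 N. Pads are 20 mm wide; open, the fingers measure 115 mm over their backs; the gripper's body (75 mm by 178 mm) begins 61 mm behind the grasp point.
Start: joints at [-1.266, 0.423, 1.63, -0, 1.089, -0.019], TCP at [198.874, -592.498, 207.775] pointing down, gripper open.
Joint ranges: [-3, 3], [-0.9, 2.11], [0.09, 2.58], [-1.31, 4.45], [0.11, 2.69], [-2.54, 2.54]. Speed limits (rad/s): [2.39, 2.39, 3.01, 3.14, 3.14, 3.14].

## Interface

Orientations are given as a rotation vector (axis times angle).
In Python, from workcell import ctrl gives the robot as it stands.
- The arm moves only by the tool servo_tool, never from a script. Its argument "plan" is a list that holds one entry, the list of rows, each a list of 7 numbers: the shift along the tool's x, y, z in cm, then the turn, a rotation vector about the tool's x, y, z in rad, then the finger opening in cm, from 0 to 8.78. A call has 1 to 8 rows; each row is the pose to reach, as a shift and turn from the pose commanded when the call began, along the tool's axes at that moment; what a row does not reach only later rows make up. A row lasts 1/12 s, in which the tool goes at most 41.7 mm and 7.16 degrees, less where a joint would pass 70% of its speed; a pose out of reach is approached as far as the arm can. A call with a gripper value outside its range is refused whole. The fingers move at their own pace and stop on an object; the grip force is fixed at half the most. Time passes only in rows, so rows that repeat a pose let the fingers close. It gives the time, the measured TCP pose, the force and the opening at its end, in the units of the state.
- ctrl.get_obs(): the state, without advancing time (a new reading comes with each control period).
- ctrl.get_image(name): name is "side" or "top"; returns the picture (384x512x3 uint8, red, green, blue); there is no depth.
- ctrl.calibration(name): a dict with "K" (3x3 intrinsics, pixels), "view" (4x4, takes a point from world to camera coordinates). Camera axes: x right, y up, looking along -z (the intrinsics and any distortion apply to the point x, -y, -z); pixel columns grow to the right and rows downward; lengths in mm; the calibration is good to about 2 mm. A picture is of the moment at which its call begins. calibration takes no time and is no camera call.
- ctrl.close_job(): hands the job in, once; it reports no verdict.
The state is a dict: "t": time; "qpos": joint angles; "qvel": joint speeds; "joint_torque": joint torques, N m; "ee_pos": TCP position; "orientation": TCP orientation; "ft_force": force on the tool from outside, world axes, zero at the start; "moment": the same for the moment, N m; "width": finger opening in mm.
Only numpy, scipy, OpenCV 4.12 (cv2) and the standard library are available. Lean on these libraries where they do the work, as an engineer would, in place of code of your own. Each camera call takes 0.05 s, during which the arm holds its last target.

## Task

The small wall panels lying on the bench have just been painted, so do not touch them with the gripper or arm: take the flat lifter, slide its blade under each panel between the battens, and lay every panel flat in the drying rack, one to a bay and square in it, with its doorway end towards the rack's back fence. Then lay the lifter back lengthwise on its cork pad, blade down. Leave the two paint jars and the sanding block behind the panels where they are.

Things in the scene. Friction and masses are not known exactly. Their poses are not given: they have to be found in the camera images.
- flat1: painted model wall panel lying face up. Sheet 90 (x) x 62 (y) x 4 mm on two 7 mm wide battens along x at y = +-27.5 mm; sheet underside 12 mm, top 16 mm (trim 17 mm) above its feet. So a tunnel 48 mm wide, 12 mm high runs below it along x, open at both ends. Doorway 24 mm wide, 48 mm deep cut from the middle of the +x end; -x end plain. 35 to 70 g, balance point about 3 mm to the plain side. Origin: middle, at the batten feet; z up
- flat2: another wall panel just like flat1, same origin and axes
- flat3: another wall panel just like flat1, same origin and axes
- flat4: another wall panel just like flat1, same origin and axes; it starts nearest the robot, doorway towards the robot, so it must be entered from its far side. (The black card on the bench before the panels is fixed and 2 mm thick)
- flat1_door (a point): middle of the doorway end of flat1 (45 mm along +x from the panel's middle, 8 mm up)
- flat2_door (a point): middle of the doorway end of flat2 (45 mm along +x from the panel's middle, 8 mm up)
- flat3_door (a point): middle of the doorway end of flat3 (45 mm along +x from the panel's middle, 8 mm up)
- flat4_door (a point): middle of the doorway end of flat4 (45 mm along +x from the panel's middle, 8 mm up)
- bay1 (a point): drying rack, a plywood tray fixed to the bench: centre of the floor of its leftmost bay of four (seen from the robot), 8 mm above the bench. +x points to the back fence, 54 mm away and 18 mm high over the floor; the front (-x) is open, the floor ends 54 mm from the centre. Bay 78 mm wide (y), between ribs 6 mm thick, 8 mm high over the floor
- bay2 (a point): the same for the second bay from the left of the rack, same axes
- bay3 (a point): the same for the third bay from the left of the rack, same axes
- bay4 (a point): the same for the rightmost bay of the rack, same axes
- lifter_grip (a point): flat lifter (spatula, 170 g): centre of its flat-sided wooden handle, 84 (x) x 20 (y) x 24 mm. A 10 mm round neck goes straight down from it to a flat steel blade, 34 mm wide, 2.5 mm thick, reaching from 22 mm behind (-x) to 84 mm ahead (+x) of the neck; blade underside 62 mm below this point. z up, x to the blade's tip
- lifter_blade (a point): lifter: middle of the underside of the blade, 31 mm along +x from the neck axis and 62 mm below the handle's centre; same axes as lifter_grip
- pad_top (a point): cork pad fixed to the bench on which the lifter lies at the start: centre of its top, 3 mm above the bench; 136 mm long (x), 72 mm wide (y)
- jar_bronze: bystander: brown paint jar with black lid, 48 mm across, 66 mm high; origin at its underside
- sanding_block: bystander: wooden sanding block, 43 x 71 x 24 mm; origin at its underside
- jar_white: bystander: low paint jar with white lid, 49 mm across, 52 mm high; origin at its underside
Things that resemble listed ones, but are neither listed nor needed, are in the scene too. Leave any red look-alike of the flat1 alone.

How it is judged (in metres and radians):
At the end, for the whole second after the job is handed in: Each panel flat on a bay floor, within 22 mm (depth) and 13 mm (sideways) of the bay centre, doorway end to the back fence; lifter still on its pad, blade down and lengthwise (0.4 rad), blade middle within 30 mm (along) and 25 mm (across) of the pad centre (((x of flat1 in the frame of bay1 between -0.022 and 0.022 m and y of flat1 in the frame of bay1 between -0.013 and 0.013 m and z of flat1 in the frame of bay1 between -0.004 and 0.005 m and x of flat1_door in the frame of bay1 between 0.02 and 0.07 m) or (x of flat1 in the frame of bay2 between -0.022 and 0.022 m and y of flat1 in the frame of bay2 between -0.013 and 0.013 m and z of flat1 in the frame of bay2 between -0.004 and 0.005 m and x of flat1_door in the frame of bay2 between 0.02 and 0.07 m) or (x of flat1 in the frame of bay3 between -0.022 and 0.022 m and y of flat1 in the frame of bay3 between -0.013 and 0.013 m and z of flat1 in the frame of bay3 between -0.004 and 0.005 m and x of flat1_door in the frame of bay3 between 0.02 and 0.07 m) or (x of flat1 in the frame of bay4 between -0.022 and 0.022 m and y of flat1 in the frame of bay4 between -0.013 and 0.013 m and z of flat1 in the frame of bay4 between -0.004 and 0.005 m and x of flat1_door in the frame of bay4 between 0.02 and 0.07 m)) and angle between each of flat1, flat2, flat3, flat4, lifter_blade's own z axis and vertical below 0.06 rad and linear speed of each of flat1, flat2, flat3, flat4, lifter below 0.02 m/s and ((x of flat2 in the frame of bay1 between -0.022 and 0.022 m and y of flat2 in the frame of bay1 between -0.013 and 0.013 m and z of flat2 in the frame of bay1 between -0.004 and 0.005 m and x of flat2_door in the frame of bay1 between 0.02 and 0.07 m) or (x of flat2 in the frame of bay2 between -0.022 and 0.022 m and y of flat2 in the frame of bay2 between -0.013 and 0.013 m and z of flat2 in the frame of bay2 between -0.004 and 0.005 m and x of flat2_door in the frame of bay2 between 0.02 and 0.07 m) or (x of flat2 in the frame of bay3 between -0.022 and 0.022 m and y of flat2 in the frame of bay3 between -0.013 and 0.013 m and z of flat2 in the frame of bay3 between -0.004 and 0.005 m and x of flat2_door in the frame of bay3 between 0.02 and 0.07 m) or (x of flat2 in the frame of bay4 between -0.022 and 0.022 m and y of flat2 in the frame of bay4 between -0.013 and 0.013 m and z of flat2 in the frame of bay4 between -0.004 and 0.005 m and x of flat2_door in the frame of bay4 between 0.02 and 0.07 m)) and ((x of flat3 in the frame of bay1 between -0.022 and 0.022 m and y of flat3 in the frame of bay1 between -0.013 and 0.013 m and z of flat3 in the frame of bay1 between -0.004 and 0.005 m and x of flat3_door in the frame of bay1 between 0.02 and 0.07 m) or (x of flat3 in the frame of bay2 between -0.022 and 0.022 m and y of flat3 in the frame of bay2 between -0.013 and 0.013 m and z of flat3 in the frame of bay2 between -0.004 and 0.005 m and x of flat3_door in the frame of bay2 between 0.02 and 0.07 m) or (x of flat3 in the frame of bay3 between -0.022 and 0.022 m and y of flat3 in the frame of bay3 between -0.013 and 0.013 m and z of flat3 in the frame of bay3 between -0.004 and 0.005 m and x of flat3_door in the frame of bay3 between 0.02 and 0.07 m) or (x of flat3 in the frame of bay4 between -0.022 and 0.022 m and y of flat3 in the frame of bay4 between -0.013 and 0.013 m and z of flat3 in the frame of bay4 between -0.004 and 0.005 m and x of flat3_door in the frame of bay4 between 0.02 and 0.07 m)) and ((x of flat4 in the frame of bay1 between -0.022 and 0.022 m and y of flat4 in the frame of bay1 between -0.013 and 0.013 m and z of flat4 in the frame of bay1 between -0.004 and 0.005 m and x of flat4_door in the frame of bay1 between 0.02 and 0.07 m) or (x of flat4 in the frame of bay2 between -0.022 and 0.022 m and y of flat4 in the frame of bay2 between -0.013 and 0.013 m and z of flat4 in the frame of bay2 between -0.004 and 0.005 m and x of flat4_door in the frame of bay2 between 0.02 and 0.07 m) or (x of flat4 in the frame of bay3 between -0.022 and 0.022 m and y of flat4 in the frame of bay3 between -0.013 and 0.013 m and z of flat4 in the frame of bay3 between -0.004 and 0.005 m and x of flat4_door in the frame of bay3 between 0.02 and 0.07 m) or (x of flat4 in the frame of bay4 between -0.022 and 0.022 m and y of flat4 in the frame of bay4 between -0.013 and 0.013 m and z of flat4 in the frame of bay4 between -0.004 and 0.005 m and x of flat4_door in the frame of bay4 between 0.02 and 0.07 m)) and x of lifter_blade in the frame of pad_top between -0.03 and 0.03 m and y of lifter_blade in the frame of pad_top between -0.025 and 0.025 m and z of lifter_blade in the frame of pad_top below 0.005 m and angle between the x axis of lifter_blade and the x axis of pad_top, either way round below 0.4 rad); the robot touches nothing.
It fails at once if the gripper or arm touches a wet panel (contact force between any of the fingers, the arm and flat1 above 0.5 N or contact force between any of the fingers, the arm and flat2 above 0.5 N or contact force between any of the fingers, the arm and flat3 above 0.5 N or contact force between any of the fingers, the arm and flat4 above 0.5 N).
It fails at once if a bystander (a paint jar or the sanding block) is pushed more than 40 mm (distance of any of jar_bronze, sanding_block, jar_white from where it was at the start of the episode above 0.04 m).
Of flat1, flat2, flat3, flat4 only 3 to 4 are there at a start; the rules pass over those that are not, and their reading is None.
At some moment in a run one of flat1, flat2, flat3, flat4 may be knocked a few centimetres aside while the robot is not near it.
It also fails if it takes over 210 s, if anything falls off the work surface, if the arm or the gripper's body presses on something with over 40 N, if the wrist force passes 120 N, or if a joint passes its speed limit or range.

## Working session

There is one attempt and no reset: what is moved stays moved. The work goes in short steps, Python scripts to look and compute and a tool call to move; the robot and the scene stay as the last step left them, time stands still between calls to the robot, and variables do not carry over. Pictures are saved under pics/ and viewed, and the job is handed in when it is done.

Besides the shell and the picture viewer there is one more tool, called after ">>>" as name(argument=value, ...), one argument or row to a line, values as JSON. servo_tool: Moves the arm, as the interface text tells. Its arguments: {"type":"object","properties":{"plan":{"type":"array","items":{"type":"array","items":{"type":"array","items":{"type":"number"}}}}},"required":["plan"]}

```bash
ls; mkdir -p pics
cat > h.py <<'E'
import numpy as np,cv2
from workcell import ctrl
from scipy.spatial.transform import Rotation as R
def snap(n,f):
    im=ctrl.get_image(n); cv2.imwrite(f'pics/{f}.png',im[:,:,::-1]); return im
def ray(n,u,v,z):
    c=ctrl.calibration(n);K=np.array(c['K']);V=np.array(c['view'])
    dist=np.array(c['dist']) if 'dist' in c else None
    p=np.linalg.inv(K)@np.array([u,v,1.]); d=np.array([p[0],-p[1],-1.])
    Rm=V[:3,:3]; o=-Rm.T@V[:3,3]; d=Rm.T@d
    return o+d*(z-o[2])/d[2]
def proj(n,P):
    c=ctrl.calibration(n);K=np.array(c['K']);V=np.array(c['view'])
    q=V[:3,:3]@np.array(P,float)+V[:3,3]; q=K@np.array([q[0],-q[1],-q[2]]); return q[:2]/q[2]
E
python3 - <<'E'
from h import *
for n in('side','top'):
    snap(n,n+'0'); print(ctrl.calibration(n))
o=ctrl.get_obs();print(o)
E
```

```text
pics
{'K': array([[434.64426109,   0.        , 253.40964235],
       [  0.        , 434.64426109, 188.00424606],
       [  0.        ,   0.        ,   1.        ]]), 'view': array([[-9.07479553e-01, -4.19385036e-01, -2.44346552e-02,
         5.41686656e+02],
       [ 2.03691132e-01, -4.90132533e-01,  8.47514025e-01,
        -1.13607437e+02],
       [-3.67410920e-01,  7.64124526e-01,  5.30210265e-01,
        -1.39194212e+03],
       [ 0.00000000e+00,  0.00000000e+00,  0.00000000e+00,
         1.00000000e+00]])}
{'K': array([[403.15388267,   0.        , 250.53504234],
       [  0.        , 403.15388267, 192.89578635],
       [  0.        ,   0.        ,   1.        ]]), 'view': array([[ 1.59985293e-02, -9.99871829e-01,  6.11063865e-04,
         9.54687084e+01],
       [ 9.81463154e-01,  1.58207060e-02,  1.90996814e-01,
        -5.50600233e+02],
       [-1.90982001e-01, -2.45593145e-03,  9.81590466e-01,
        -1.19937109e+03],
       [ 0.00000000e+00,  0.00000000e+00,  0.00000000e+00,
         1.00000000e+00]])}
{'t': 0.1, 'qpos': array([-1.26600603e+00,  4.23762672e-01,  1.63059130e+00,  5.61803271e-06,
        1.08859210e+00, -1.89945304e-02]), 'qvel': array([ 2.47859889e-04, -2.70579928e-03, -2.04546157e-03, -1.76607805e-05,
        8.64230652e-04,  1.51227363e-03]), 'joint_torque': array([ 3.08515182e-04, -5.45615780e+01, -2.74323893e+01,  6.45508175e-02,
        1.88509090e-02, -4.41171630e-05]), 'ee_pos': array([ 198.72400798, -592.02679806,  207.08928576]), 'orientation': array([ 0.96828682,  1.34626376, -0.9669363 ]), 'ft_force': array([-0.01269227, -0.6058454 , -0.07235831]), 'moment': array([-0.04684875,  0.05072396,  0.02998892]), 'width': 87.99602083317961}
```

View pics/top0.png

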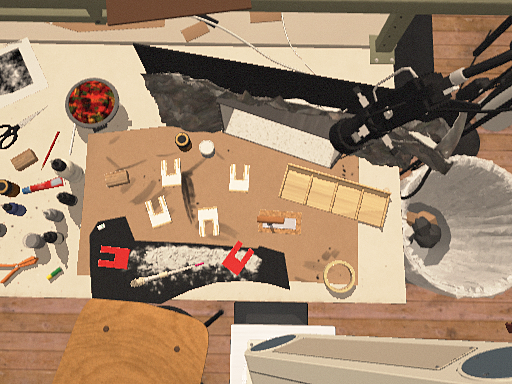

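View pics/side0.png

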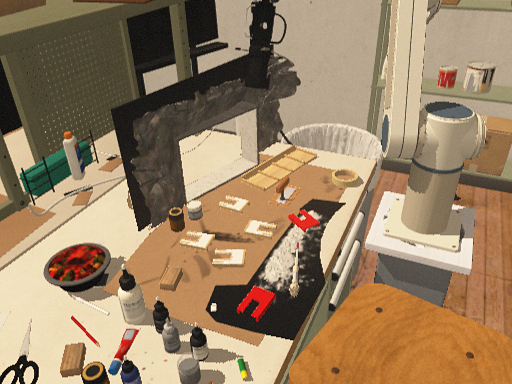

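Run:
```python
import cv2
a=cv2.imread('pics/top0.png');cv2.imwrite('pics/t0a.png',cv2.resize(a[120:260,80:280],None,fx=4,fy=4,interpolation=cv2.INTER_CUBIC))
cv2.imwrite('pics/t0b.png',cv2.resize(a[140:260,240:400],None,fx=5,fy=5,interpolation=cv2.INTER_CUBIC)[:600])
b=cv2.imread('pics/side0.png');cv2.imwrite('pics/s0a.png',cv2.resize(b[140:300,150:350],None,fx=4,fy=3.75,interpolation=cv2.INTER_CUBIC))
```

```text
(no output)
```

View pics/t0a.png

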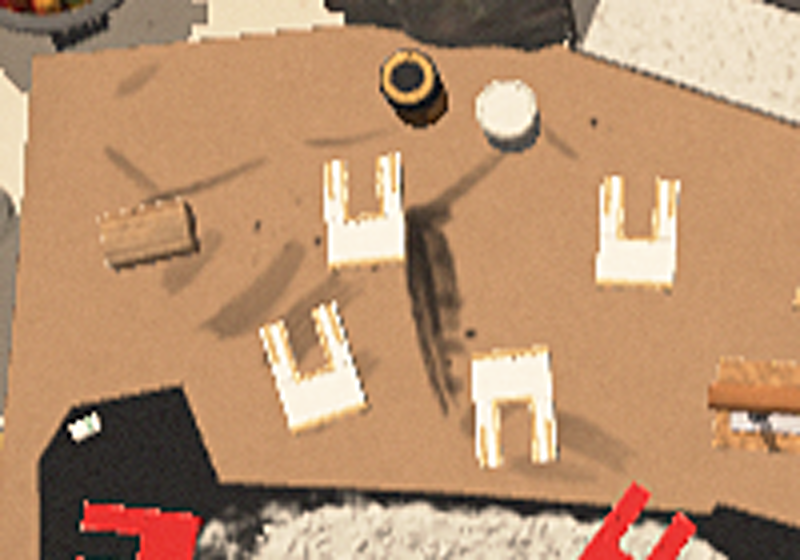

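View pics/t0b.png

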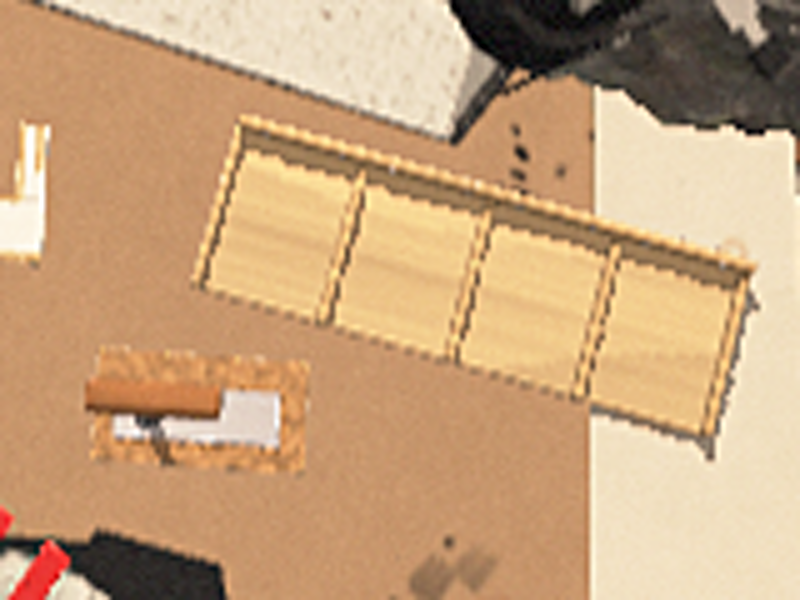

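View pics/s0a.png

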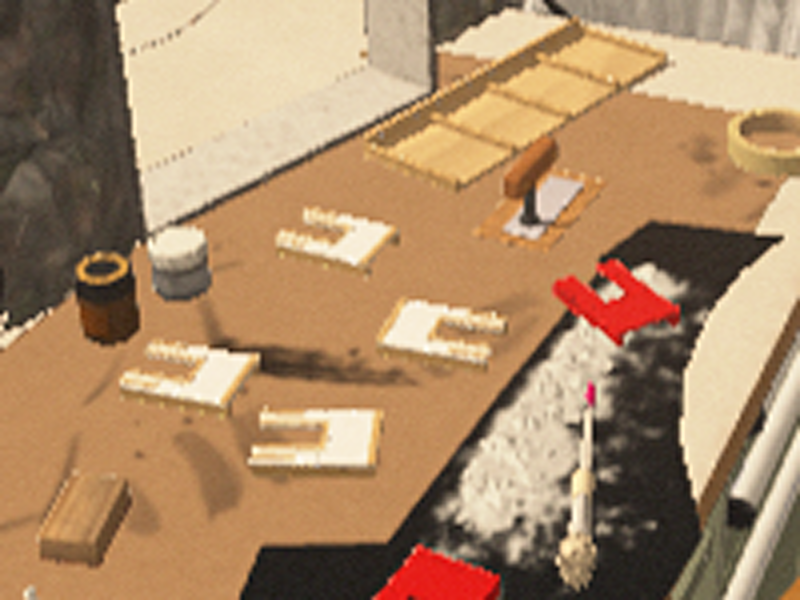

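```bash
cat >> h.py <<'E'
def world(n,pts,z):
    return np.array([ray(n,u,v,z) for u,v in np.reshape(pts,(-1,2))])
def panels(im,n='top',z=16.5,lo=None):
    h=cv2.cvtColor(im,cv2.COLOR_RGB2HSV)
    S=4
    big=cv2.resize(im,None,fx=S,fy=S,interpolation=cv2.INTER_CUBIC); h=cv2.cvtColor(big,cv2.COLOR_RGB2HSV)
    m=((h[...,2]>200)&(h[...,1]<110)).astype(np.uint8)
    m=cv2.morphologyEx(m,cv2.MORPH_CLOSE,np.ones((3,3)))
    out=[]
    cs,_=cv2.findContours(m,cv2.RETR_EXTERNAL,cv2.CHAIN_APPROX_NONE)
    for c in cs:
        if cv2.contourArea(c)<1500: continue
        px=(c.reshape(-1,2)+.5)/S-.5
        w=world(n,px,z)[:,:2]
        (cx,cy),(a,b),ang=cv2.minAreaRect(w.astype(np.float32))
        if not(70<max(a,b)<115 and 45<min(a,b)<85): continue
        L=np.deg2rad(ang) if a>=b else np.deg2rad(ang+90)
        d=np.array([np.cos(L),np.sin(L)])
        # area centroid
        mm=np.zeros_like(m);cv2.drawContours(mm,[c],-1,1,-1);mm&=m
        ys,xs=np.nonzero(mm);cen=ray(n,(xs.mean()+.5)/S-.5,(ys.mean()+.5)/S-.5,z)[:2]
        if (cen-[cx,cy])@d>0:d=-d
        out.append((round(float(cx),1),round(float(cy),1),round(float(np.degrees(np.arctan2(d[1],d[0]))),1),round(max(a,b)),round(min(a,b)),round(float((cen-[cx,cy])@d),1), tuple(px.mean(0).round())))
    return out
E
python3 - <<'E'
from h import *
im=cv2.imread('pics/top0.png')[:,:,::-1].copy()
for p in panels(im):print(p)
def P(x,y):return (240+x/5-.4,140+y/5-.4)
# rack: corners from crop b
for nm,(x,y),z in [('fenceL',(240,118),26),('fenceR',(752,265),26),('frontL',(203,287),16),('frontR',(712,434),16),
  ('r1f',(325,322),16),('r2f',(457,360),16),('r3f',(583,396),16),('r1b',(362,175),16),('r2b',(488,215),16),('r3b',(615,250),16),
  ('padTL',(100,345),3),('padTR',(308,360),3),('padBL',(93,458),3),('padBR',(302,472),3),('blTR',(280,392),5.5),('blBR',(278,446),5.5),('blBL',(115,438),5.5),('hTL',(87,380),77),('hBL',(87,410),77),('hTR',(220,386),77),('hBR',(220,417),77)]:
    print(nm,ray('top',*P(x,y),z).round(0))
E
```

```text
Traceback (most recent call last):
  File "h.py", line 28, in panels
    w=world(n,px,z)[:,:2]
      ~~~~~^^^^^^^^
  File "h.py", line 16, in world
    return np.array([ray(n,u,v,z) for u,v in np.reshape(pts,(-1,2))])
                     ~~~^^^^^^^^^
  File "h.py", line 7, in ray
    c=ctrl.calibration(n);K=np.array(c['K']);V=np.array(c['view'])
ValueError: time passes only in moves, steps and waits
```

```bash
sed -i 's/ctrl.calibration(n)/cal(n)/' h.py; sed -i '3a import functools\n@functools.lru_cache\ndef cal(n): return ctrl.calibration(n)' h.py
cat > a.py <<'E'
from h import *
im=cv2.imread('pics/top0.png')[:,:,::-1].copy()
for p in panels(im):print(p)
def P(x,y):return (240+x/5-.4,140+y/5-.4)
for nm,(x,y),z in [('fenceL',(240,118),26),('fenceR',(752,265),26),('frontL',(203,287),16),('frontR',(712,434),16),
  ('r1f',(325,322),16),('r2f',(457,360),16),('r3f',(583,396),16),('r1b',(362,175),16),('r2b',(488,215),16),('r3b',(615,250),16),
  ('padTL',(100,345),3),('padTR',(308,360),3),('padBL',(93,458),3),('padBR',(302,472),3),('blTR',(280,392),5.5),('blBR',(278,446),5.5),('blBL',(115,438),5.5),('hTL',(87,380),77),('hBL',(87,410),77),('hTR',(220,386),77),('hBR',(220,417),77)]:
    print(nm,ray('top',*P(x,y),z).round(0))
E
python3 a.py
```

```text
(463.8, 237.6, -173.7, 96, 65, -4.5, (np.float64(208.0), np.float64(223.0)))
(493.5, 398.2, 20.4, 89, 66, -8.1, (np.float64(157.0), np.float64(209.0)))
(524.9, -283.8, -104.7, 74, 66, -1.5, (np.float64(371.0), np.float64(203.0)))
(534.7, -199.9, 165.2, 92, 74, -3.6, (np.float64(345.0), np.float64(201.0)))
(580.1, -125.5, 75.2, 74, 47, -1.1, (np.float64(323.0), np.float64(187.0)))
(608.5, 142.6, -2.4, 91, 67, -9.0, (np.float64(240.0), np.float64(176.0)))
(622.1, 364.5, 5.3, 91, 65, -7.7, (np.float64(170.0), np.float64(170.0)))
fenceL [654. -13.  26.]
fenceR [ 562. -339.   26.]
frontL [544.   9.  16.]
frontR [ 455. -311.   16.]
r1f [523. -68.  16.]
r2f [ 500. -152.   16.]
r3f [ 478. -231.   16.]
r1b [620. -93.  16.]
r2b [ 594. -174.   16.]
r3b [ 573. -255.   16.]
padTL [508.  75.   3.]
padTR [500. -59.   3.]
padBL [435.  78.   3.]
padBR [429. -55.   3.]
blTR [479. -41.   6.]
blBR [445. -39.   6.]
blBL [448.  64.   6.]
hTL [475.  84.  77.]
hBL [457.  83.  77.]
hTR [473.   4.  77.]
hBR [454.   3.  77.]
```

```bash
cat > ov.py <<'E'
from h import *
import sys
TH=np.radians(-15.3);EX=np.array([np.cos(TH),np.sin(TH)]);EY=np.array([-np.sin(TH),np.cos(TH)])
def bayp(k,x,y,z): 
    q=575*EX+(113-84*k)*EY+x*EX+y*EY; return [*q,8+z]
def quad(im,n,pts,col):
    p=np.array([proj(n,q) for q in pts]);p=((p+.5)*4-.5)
    cv2.polylines(im,[np.round(p*16).astype(np.int32)],True,col,1,cv2.LINE_AA,4)
def pan(cx,cy,a,z):
    a=np.radians(a);e=np.array([np.cos(a),np.sin(a)]);f=np.array([-e[1],e[0]])
    return [[*(np.array([cx,cy])+x*e+y*f),z] for x,y in((45,31),(45,12),(-3,12),(-3,-12),(45,-12),(45,-31),(-45,-31),(-45,31))]
if __name__=='__main__':
  for n,cr in(('top',((140,240),(250,400))),('side',((140,230),(150,320)))):
    a=cv2.resize(cv2.imread(f'pics/{n}0.png'),None,fx=4,fy=4,interpolation=cv2.INTER_CUBIC)
    for k in range(4):
        quad(a,n,[bayp(k,x,y,0) for x,y in((-54,-39),(54,-39),(54,39),(-54,39))],(0,0,255))
        quad(a,n,[bayp(k,54,y,z) for y,z in((-39,0),(39,0),(39,18),(-39,18))],(255,0,0))
    for p in((463.8,237.6,-173.7),(493.5,398.2,20.4),(608.5,142.6,-2.4),(622.1,364.5,5.3)): quad(a,n,pan(*p,16.5),(255,0,0))
    g=np.radians(-92);e=np.array([np.cos(g),np.sin(g)]);f=np.array([-e[1],e[0]]);c=np.array([465,43.5])
    quad(a,n,[[*(c+x*e+y*f),77] for x,y in((42,10),(-42,10),(-42,-10),(42,-10))],(255,0,255))
    quad(a,n,[[*(c+x*e+y*f),5.5] for x,y in((84,17),(-22,17),(-22,-17),(84,-17))],(255,0,255))
    c=np.array([468,10])
    quad(a,n,[[*(c+x*e+y*f),3] for x,y in((68,36),(-68,36),(-68,-36),(68,-36))],(0,255,255))
    if n=='top':
        cv2.imwrite('pics/ov_t1.png',a[4*145:4*250,4*240:4*400]);cv2.imwrite('pics/ov_t2.png',a[4*145:4*250,4*125:4*265])
    else: cv2.imwrite('pics/ov_s.png',a[4*140:4*270,4*160:4*340])
E
python3 ov.py
```

```text
(no output)
```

View pics/ov_t1.png

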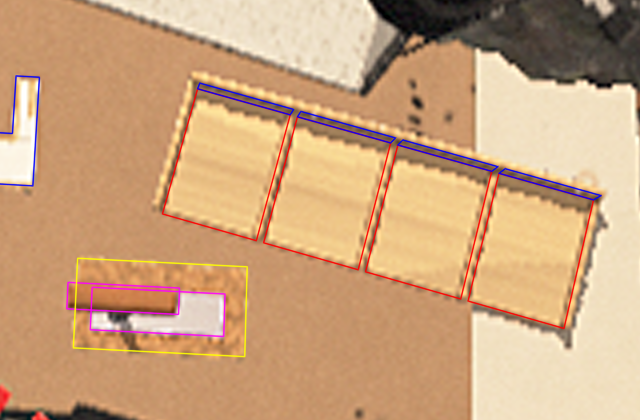

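View pics/ov_t2.png

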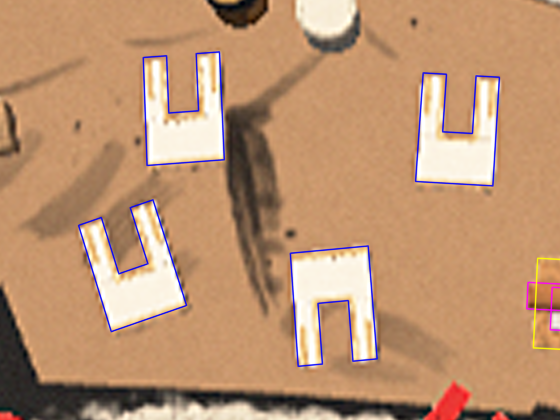

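View pics/ov_s.png

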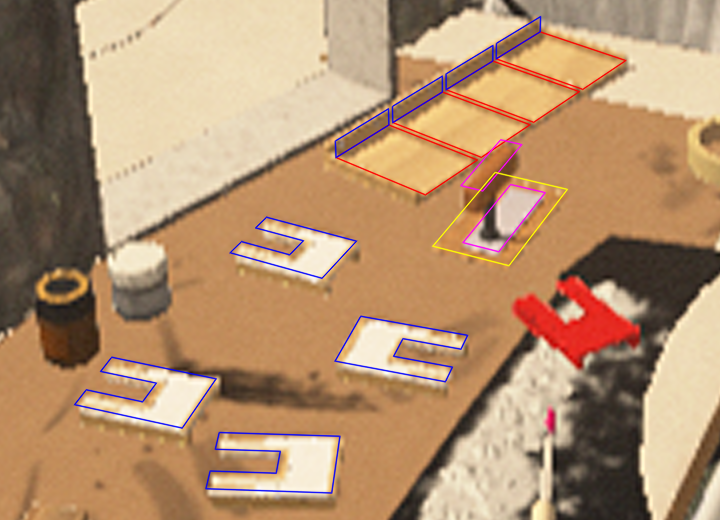

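Run:
```python
from h import *
o=ctrl.get_obs();M=R.from_rotvec(o['orientation']).as_matrix();print(M.round(3),o['ee_pos'],o['qpos'])
```

```text
[[-0.     0.948  0.318]
 [ 0.001  0.318 -0.948]
 [-1.     0.    -0.001]] [ 198.72400798 -592.02679806  207.08928576] [-1.26600603e+00  4.23762672e-01  1.63059130e+00  5.61803271e-06
  1.08859210e+00 -1.89945304e-02]
```

```bash
cat > mv.py <<'E'
# usage: mv.py x y z yaw(lifter deg) [off] : target for TCP; prints shift cm + turn about tool x
from h import *
import sys
def state():
    o=ctrl.get_obs();M=R.from_rotvec(o['orientation']).as_matrix()
    yaw=np.degrees(np.arctan2(-M[1,1],-M[0,1])); return o,M,yaw
def delta(x,y,z,yaw):
    o,M,y0=state(); d=M.T@(np.array([x,y,z])-o['ee_pos'])/10
    t=-np.radians((yaw-y0+180)%360-180)
    return d.round(3),round(t,4)
if __name__=='__main__':
    o,M,yaw=state()
    print('t',round(o['t'],2),'tcp',o['ee_pos'].round(1),'yaw',yaw.round(2),'tilt',np.degrees(np.arccos(-M[2,0])).round(2),'F',o['ft_force'].round(1),'w',round(o['width'],1),'q6',o['qpos'][5].round(2))
    a=[float(v) for v in sys.argv[1:5]]
    if a: print(*delta(*a))
E
python3 mv.py 465 43.5 150 -92
```

```text
t 0.1 tcp [ 198.7 -592.   207.1] yaw -161.45 tilt 0.08 F [-0.  -0.6 -0.1] w 88.0 q6 -0.02
[  5.78   45.463 -51.771] -1.2121
```

>>> servo_tool(
  plan=[
    [[0,22,-25,-0.6,0,0,8.7],[0,22,-25,-0.6,0,0,8.7],[0,22,-25,-0.6,0,0,8.7],[0,22,-25,-0.6,0,0,8.7],[0,22,-25,-0.6,0,0,8.7],[0,22,-25,-0.6,0,0,8.7],[0,22,-25,-0.6,0,0,8.7],[0,22,-25,-0.6,0,0,8.7]],
  ],
)

```text
t: 0.77
ee_pos: [328.0, -283.5, 207.7]
orientation: [0.507, 1.511, -0.507]
ft_force: [0.4, -0.4, 1.2]
width: 87.3
```

```bash
python3 mv.py 465 43.5 150 -92
```

```text
t 0.77 tcp [ 328.  -283.5  207.7] yaw -127.1 tilt 0.01 F [ 0.4 -0.4  1.2] w 87.3 q6 -0.09
[ 5.77  34.346 -8.791] -0.6126
```

>>> servo_tool(
  plan=[
    [[3,34.3,-8.8,-0.613,0,0,8.7],[3,34.3,-8.8,-0.613,0,0,8.7],[3,34.3,-8.8,-0.613,0,0,8.7],[3,34.3,-8.8,-0.613,0,0,8.7],[3,34.3,-8.8,-0.613,0,0,8.7],[3,34.3,-8.8,-0.613,0,0,8.7],[3,34.3,-8.8,-0.613,0,0,8.7],[3,34.3,-8.8,-0.613,0,0,8.7]],
  ],
)

```text
t: 1.43
ee_pos: [456.1, 23.1, 179.4]
orientation: [0.026, 1.571, -0.027]
ft_force: [1.0, -0.7, 0.1]
width: 86.9
```

```bash
python3 mv.py 465 43.5 100 -92
```

```text
t 1.43 tcp [456.1  23.1 179.4] yaw -91.93 tilt 0.01 F [ 1.  -0.7  0.1] w 86.9 q6 0.06
[7.944 2.066 0.818] 0.0012
```

>>> servo_tool(
  plan=[
    [[0,0,0,0,0,0,8.7],[0,0,0,0,0,0,8.7]],
  ],
)

```text
t: 1.6
ee_pos: [456.1, 22.8, 179.2]
orientation: [0.023, 1.572, -0.023]
ft_force: [-0.5, -1.1, -0.5]
width: 87.0
```

```bash
python3 mv.py 465 43.5 60 -92
```

```text
t 1.6 tcp [456.1  22.8 179.2] yaw -91.68 tilt 0.05 F [-0.5 -1.1 -0.5] w 87.0 q6 0.05
[11.918  2.093  0.842] 0.0056
```

Check with a picture before descending (top and side).

>>> servo_tool(
  plan=[
    [[4,2.1,0.85,0.005,0,0,8.7],[8,2.1,0.85,0.005,0,0,6],[11.9,2.1,0.85,0.005,0,0,5],[11.9,2.1,0.85,0.005,0,0,5],[11.9,2.1,0.85,0.005,0,0,5]],
  ],
)

```text
t: 2.02
ee_pos: [462.6, 40.3, 59.1]
orientation: [0.031, 1.577, -0.032]
ft_force: [1.0, 0.4, 0.6]
width: 63.6
```

```bash
python3 mv.py 465 43.5 60 -92
python3 - <<'E'
from h import *
a=snap('side','s1');cv2.imwrite('pics/s1z.png',cv2.resize(a[140:240,210:350,::-1],None,fx=5,fy=5,interpolation=cv2.INTER_CUBIC))
E
```

```text
t 2.02 tcp [462.6  40.3  59.1] yaw -92.32 tilt 0.39 F [1.  0.4 0.6] w 63.6 q6 0.1
[-0.087  0.324  0.222] -0.0056
```

View pics/s1z.png

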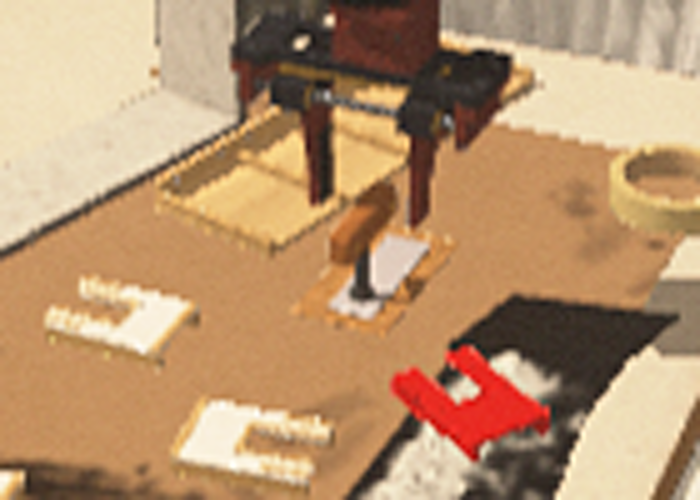

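```bash
python3 - <<'E'
from h import *
f=lambda P:((proj('side',P)-[210,140]+.5)*5).round()
for P in [(462.6+42,40.3,45),(462.6-42,40.3,45),(462.6,40.3,45),(462.6,40.3,65),(463,0,45),(465,43.5,65),(465,43.5,5.5)]:print(P,f(P))
a=snap('top','t1');cv2.imwrite('pics/t1z.png',cv2.resize(a[140:260,200:360,::-1],None,fx=5,fy=5,interpolation=cv2.INTER_CUBIC))
E
python3 mv.py
```

```text
(504.6, 40.3, 45) [313. 232.]
(420.6, 40.3, 45) [426. 256.]
(462.6, 40.3, 45) [369. 244.]
(462.6, 40.3, 65) [370. 219.]
(463, 0, 45) [390. 216.]
(465, 43.5, 65) [365. 221.]
(465, 43.5, 5.5) [364. 293.]
t 2.12 tcp [466.2  40.8  62.5] yaw -92.32 tilt 0.12 F [ 0.6  0.7 -0.6] w 55.8 q6 0.1
```

View pics/t1z.png

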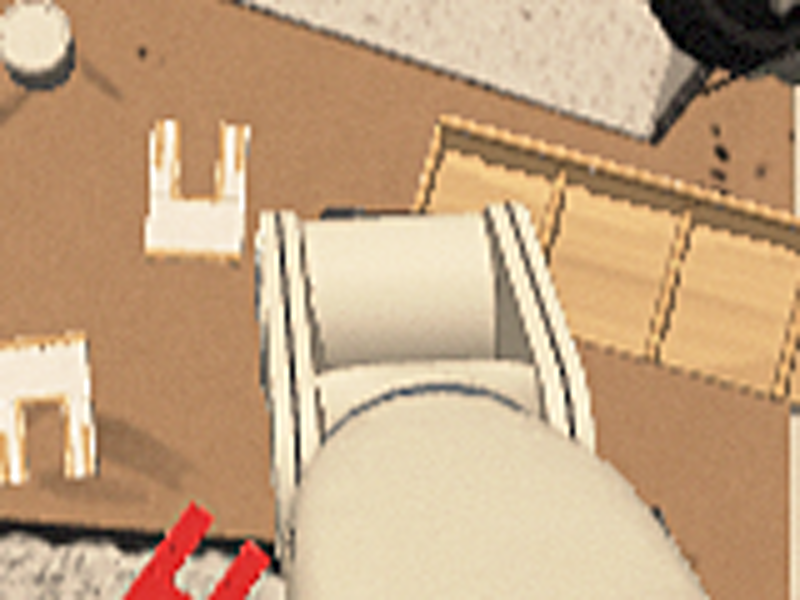

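```bash
python3 - <<'E'
from h import *
a=snap('side','s2');cv2.imwrite('pics/s2z.png',cv2.resize(a[140:240,210:350,::-1],None,fx=5,fy=5,interpolation=cv2.INTER_CUBIC))
E
python3 mv.py
```

```text
t 2.17 tcp [466.9  41.   63.2] yaw -92.31 tilt 0.24 F [-0.9 -0.3 -0.4] w 52.1 q6 0.1
```

View pics/s2z.png

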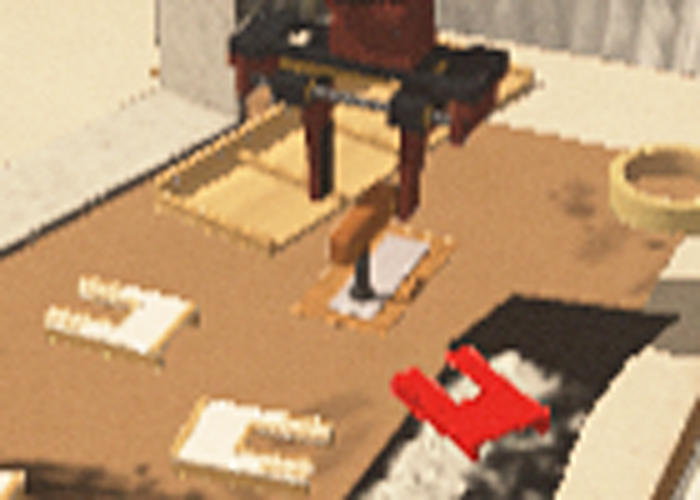

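>>> servo_tool(
  plan=[
    [[0,0,0,0,0,0,5],[0,0,0,0,0,0,5],[0,0,0,0,0,0,5]],
  ],
)

```text
t: 2.42
ee_pos: [466.3, 41.6, 62.4]
orientation: [0.031, 1.567, -0.031]
ft_force: [0.6, -0.6, 0.5]
width: 50.0
```

```bash
python3 - <<'E'
from h import *
a=snap('side','s3');cv2.imwrite('pics/s3z.png',cv2.resize(a[140:240,210:350,::-1],None,fx=5,fy=5,interpolation=cv2.INTER_CUBIC))
E
python3 mv.py
```

```text
t 2.47 tcp [466.   41.7  62. ] yaw -92.24 tilt 0.16 F [-0.5 -0.4  0.7] w 50.0 q6 0.1
```

View pics/s3z.png

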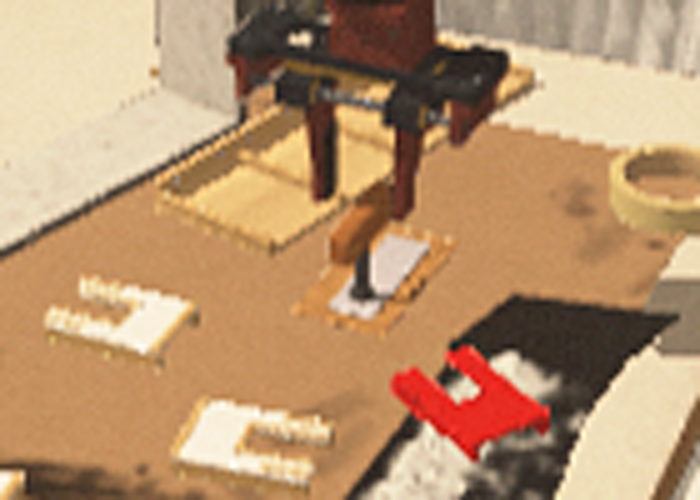

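>>> servo_tool(
  plan=[
    [[1,0,0,0,0,0,5],[2,0,0,0,0,0,5],[2,0,0,0,0,0,5],[2,0,0,0,0,0,5]],
  ],
)

```text
t: 2.8
ee_pos: [464.2, 41.7, 39.5]
orientation: [0.03, 1.573, -0.031]
ft_force: [-0.6, -0.3, -0.1]
width: 50.1
```

```bash
python3 - <<'E'
from h import *
a=snap('side','s4');cv2.imwrite('pics/s4z.png',cv2.resize(a[150:220,230:330,::-1],None,fx=8,fy=8,interpolation=cv2.INTER_CUBIC))
E
python3 mv.py
```

```text
t 2.85 tcp [464.6  41.7  39.9] yaw -92.23 tilt 0.1 F [-0.  -0.1 -0.5] w 50.0 q6 0.1
```

View pics/s4z.png

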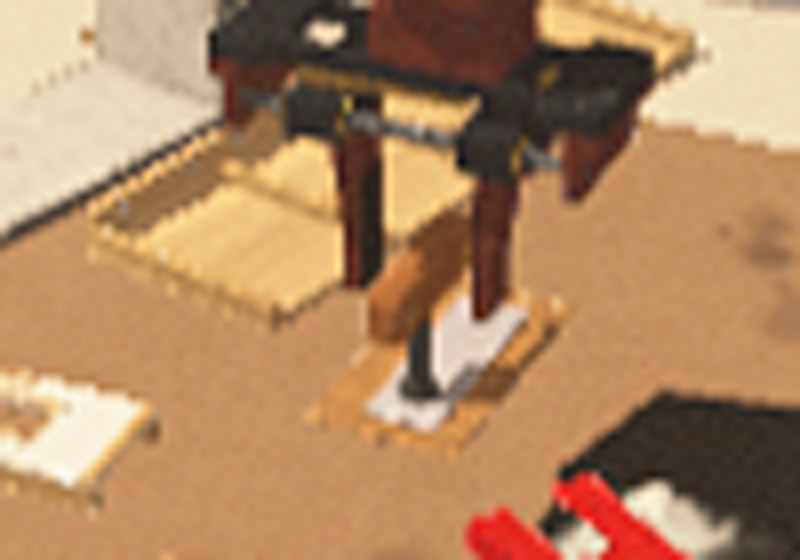

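>>> servo_tool(
  plan=[
    [[0.7,0,0,0,0,0,5],[1.4,0,0,0,0,0,5],[1.9,0,0,0,0,0,5],[1.9,0,0,0,0,0,5],[1.9,0,0,0,0,0,5]],
  ],
)

```text
t: 3.27
ee_pos: [464.8, 41.6, 21.1]
orientation: [0.031, 1.572, -0.031]
ft_force: [0.3, 0.7, 0.8]
width: 50.1
```

```bash
python3 - <<'E'
from h import *
a=snap('side','s5');cv2.imwrite('pics/s5z.png',cv2.resize(a[150:220,230:330,::-1],None,fx=8,fy=8,interpolation=cv2.INTER_CUBIC))
E
python3 mv.py
```

```text
t 3.32 tcp [465.   41.7  21.4] yaw -92.23 tilt 0.03 F [-0.2 -0.2 -0.5] w 49.8 q6 0.1
```

View pics/s5z.png

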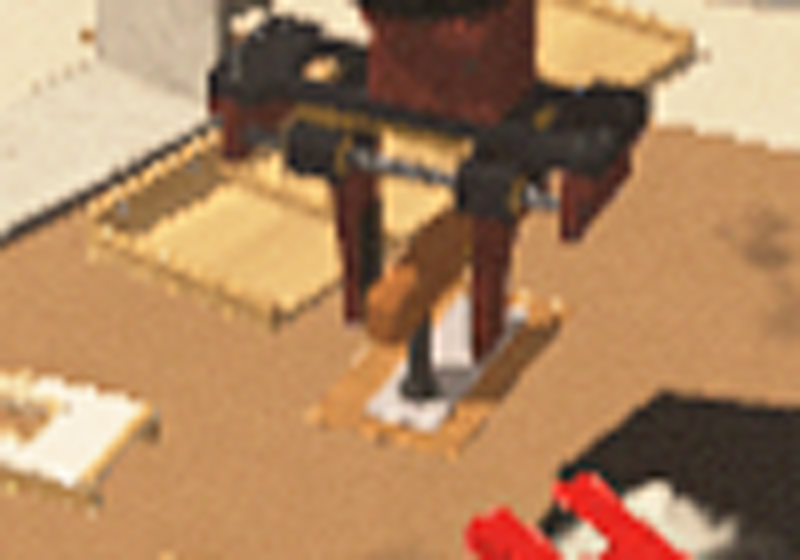

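>>> servo_tool(
  plan=[
    [[0.2,0,0,0,0,0,5],[0.4,0,0,0,0,0,5],[0.5,0,0,0,0,0,5],[0.6,0,0,0,0,0,5],[0.6,0,0,0,0,0,5]],
  ],
)

```text
t: 3.73
ee_pos: [465.1, 41.7, 15.5]
orientation: [0.031, 1.571, -0.031]
ft_force: [0.4, 0.9, 0.7]
width: 50.0
```

```bash
python3 mv.py
python3 - <<'E'
from h import *
for P in [(435,41.7,7),(435,2,7),(447,20,5.5),(495,41.7,7)]:print(P,((proj('side',P)-[230,150]+.5)*8).round())
E
```

```text
t 3.73 tcp [465.1  41.7  15.5] yaw -92.23 tilt 0.01 F [0.4 0.9 0.7] w 50.0 q6 0.1
(435, 41.7, 7) [488. 399.]
(435, 2, 7) [519. 353.]
(447, 20, 5.5) [480. 371.]
(495, 41.7, 7) [360. 370.]
```

>>> servo_tool(
  plan=[
    [[0.2,0,0,0,0,0,5],[0.4,0,0,0,0,0,5],[0.6,0,0,0,0,0,5],[0.7,0,0,0,0,0,5],[0.7,0,0,0,0,0,5]],
  ],
)

```text
t: 4.15
ee_pos: [465.0, 41.6, 8.4]
orientation: [0.031, 1.571, -0.031]
ft_force: [-0.5, 0.1, 0.3]
width: 49.7
```

```bash
python3 mv.py
python3 - <<'E'
from h import *
a=snap('side','s6');cv2.imwrite('pics/s6z.png',cv2.resize(a[150:220,230:330,::-1],None,fx=8,fy=8,interpolation=cv2.INTER_CUBIC))
E
```

```text
t 4.15 tcp [465.   41.6   8.4] yaw -92.23 tilt 0.03 F [-0.5  0.1  0.3] w 49.7 q6 0.1
```

View pics/s6z.png

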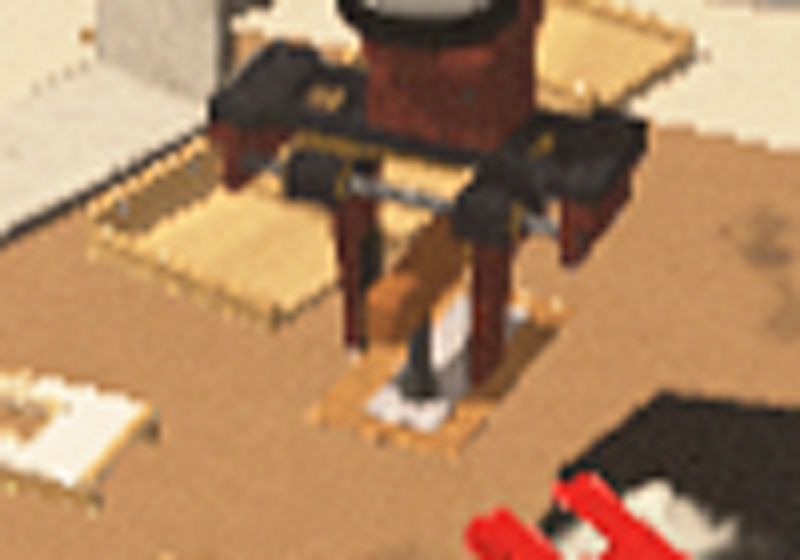

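>>> servo_tool(
  plan=[
    [[0.2,0,0,0,0,0,5],[0.4,0,0,0,0,0,5],[0.6,0,0,0,0,0,5],[0.6,0,0,0,0,0,5]],
  ],
)

```text
t: 4.53
ee_pos: [464.9, 41.7, 2.3]
orientation: [0.031, 1.571, -0.031]
ft_force: [0.1, -0.4, 0.5]
width: 49.8
```

>>> servo_tool(
  plan=[
    [[0.1,0,0,0,0,0,5],[0.2,0,0,0,0,0,5],[0.3,0,0,0,0,0,5],[0.3,0,0,0,0,0,5]],
  ],
)

```text
t: 4.87
ee_pos: [465.1, 41.7, -0.5]
orientation: [0.031, 1.571, -0.031]
ft_force: [0.1, -0.2, 0.1]
width: 49.7
```

>>> servo_tool(
  plan=[
    [[0.1,0,0,0,0,0,5],[0.2,0,0,0,0,0,5],[0.3,0,0,0,0,0,5],[0.3,0,0,0,0,0,5]],
  ],
)

```text
t: 5.2
ee_pos: [465.1, 41.6, -3.5]
orientation: [0.031, 1.571, -0.031]
ft_force: [-0.7, 0.8, -0.2]
width: 50.4
```

```bash
python3 mv.py
python3 - <<'E'
from h import *
a=snap('side','s7');cv2.imwrite('pics/s7z.png',cv2.resize(a[150:220,230:330,::-1],None,fx=8,fy=8,interpolation=cv2.INTER_CUBIC))
E
```

```text
t 5.2 tcp [465.1  41.6  -3.5] yaw -92.24 tilt 0.01 F [-0.7  0.8 -0.2] w 50.4 q6 0.1
```

View pics/s7z.png

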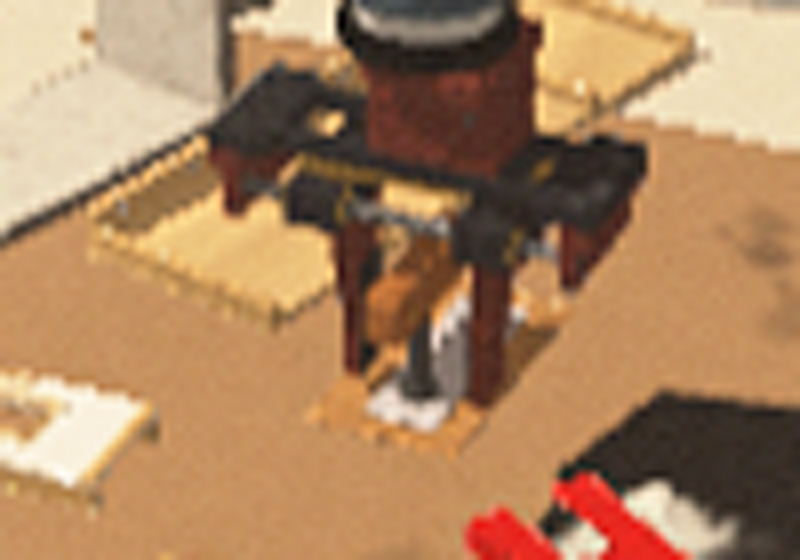

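>>> servo_tool(
  plan=[
    [[0.05,0,0,0,0,0,5],[0.1,0,0,0,0,0,5],[0.15,0,0,0,0,0,5],[0.15,0,0,0,0,0,5]],
  ],
)

```text
t: 5.58
ee_pos: [465.1, 41.7, -4.9]
orientation: [0.031, 1.571, -0.031]
ft_force: [-1.0, -0.4, 0.7]
width: 49.7
```

>>> servo_tool(
  plan=[
    [[0.05,0,0,0,0,0,5],[0.1,0,0,0,0,0,5],[0.15,0,0,0,0,0,5],[0.15,0,0,0,0,0,5]],
  ],
)

```text
t: 5.92
ee_pos: [465.1, 41.7, -6.4]
orientation: [0.031, 1.571, -0.031]
ft_force: [0.1, -0.4, 0.1]
width: 49.9
```

>>> servo_tool(
  plan=[
    [[0.05,0,0,0,0,0,5],[0.1,0,0,0,0,0,5],[0.15,0,0,0,0,0,5],[0.15,0,0,0,0,0,5]],
  ],
)

```text
t: 6.25
ee_pos: [465.1, 41.7, -8.0]
orientation: [0.031, 1.571, -0.031]
ft_force: [-0.8, -0.7, -0.7]
width: 50.4
```

>>> servo_tool(
  plan=[
    [[0.05,0,0,0,0,0,5],[0.1,0,0,0,0,0,5],[0.15,0,0,0,0,0,5],[0.15,0,0,0,0,0,5]],
  ],
)

```text
t: 6.58
ee_pos: [465.1, 41.6, -9.5]
orientation: [0.031, 1.571, -0.031]
ft_force: [-0.4, 0.5, -0.2]
width: 49.8
```

>>> servo_tool(
  plan=[
    [[0.05,0,0,0,0,0,5],[0.1,0,0,0,0,0,5],[0.15,0,0,0,0,0,5],[0.15,0,0,0,0,0,5]],
  ],
)

```text
t: 6.92
ee_pos: [465.2, 41.7, -10.9]
orientation: [0.031, 1.571, -0.031]
ft_force: [-0.2, -0.4, -0.1]
width: 50.1
```

```bash
python3 mv.py
python3 - <<'E'
from h import *
a=snap('side','s8');cv2.imwrite('pics/s8z.png',cv2.resize(a[150:220,230:330,::-1],None,fx=8,fy=8,interpolation=cv2.INTER_CUBIC))
E
```

```text
t 6.92 tcp [465.2  41.7 -10.9] yaw -92.23 tilt 0.0 F [-0.2 -0.4 -0.1] w 50.1 q6 0.1
```

View pics/s8z.png

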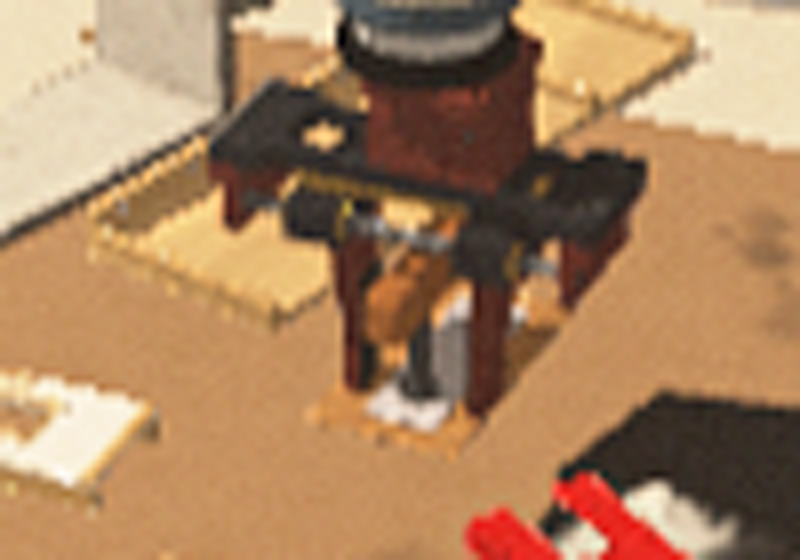

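>>> servo_tool(
  plan=[
    [[-1.5,0,0,0,0,0,5],[-3,0,0,0,0,0,5],[-4.5,0,0,0,0,0,5],[-4.5,0,0,0,0,0,5],[-4.5,0,0,0,0,0,5]],
  ],
)

```text
t: 7.38
ee_pos: [465.8, 41.7, 34.6]
orientation: [0.031, 1.569, -0.03]
ft_force: [0.1, 0.4, 0.2]
width: 50.2
```

>>> servo_tool(
  plan=[
    [[0,0,0,0,0,0,3],[0,0,0,0,0,0,2],[0,0,0,0,0,0,1.5],[0,0,0,0,0,0,1],[0,0,0,0,0,0,1],[0,0,0,0,0,0,1],[0,0,0,0,0,0,1]],
  ],
)

```text
t: 7.97
ee_pos: [464.9, 41.7, 33.9]
orientation: [0.031, 1.571, -0.031]
ft_force: [0.1, 0.4, -1.6]
width: 19.9
```

```bash
python3 mv.py
python3 - <<'E'
from h import *
a=snap('side','s9');cv2.imwrite('pics/s9z.png',cv2.resize(a[150:220,230:330,::-1],None,fx=8,fy=8,interpolation=cv2.INTER_CUBIC))
E
```

```text
t 7.97 tcp [464.9  41.7  33.9] yaw -92.24 tilt 0.04 F [ 0.1  0.4 -1.6] w 19.9 q6 0.1
```

View pics/s9z.png

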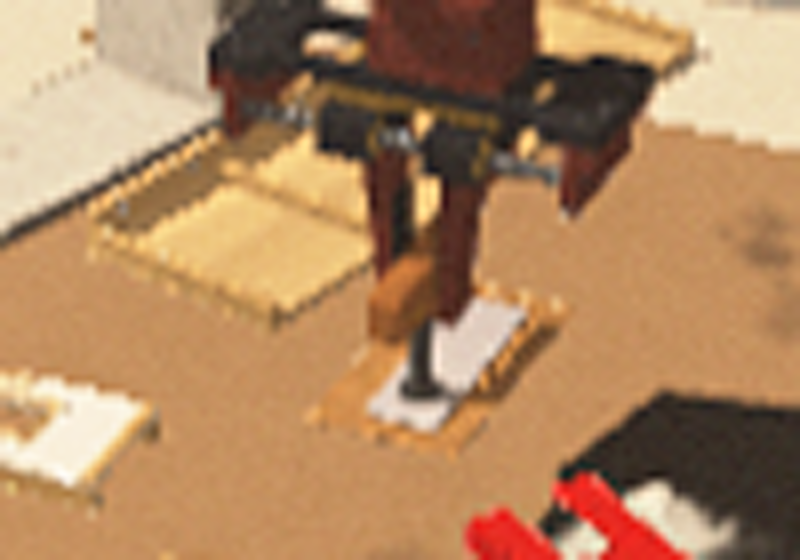

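>>> servo_tool(
  plan=[
    [[-1,0,0,0,0,0,1],[-3,0,0,0,0,0,1],[-5,0,0,0,0,0,1],[-7,0,0,0,0,0,1],[-7,0,0,0,0,0,1],[-7,0,0,0,0,0,1]],
  ],
)

```text
t: 8.52
ee_pos: [466.0, 41.7, 105.4]
orientation: [0.031, 1.568, -0.03]
ft_force: [0.6, -0.3, -1.0]
width: 19.8
```

```bash
python3 mv.py 530 250 104 -92
python3 - <<'E'
from h import *
a=snap('side','s10');cv2.imwrite('pics/s10z.png',cv2.resize(a[130:200,230:330,::-1],None,fx=8,fy=8,interpolation=cv2.INTER_CUBIC))
E
```

```text
t 8.52 tcp [466.   41.7 105.4] yaw -92.24 tilt 0.18 F [ 0.6 -0.3 -1. ] w 19.8 q6 0.1
[ 0.162 21.061  5.577] -0.0041
```

View pics/s10z.png

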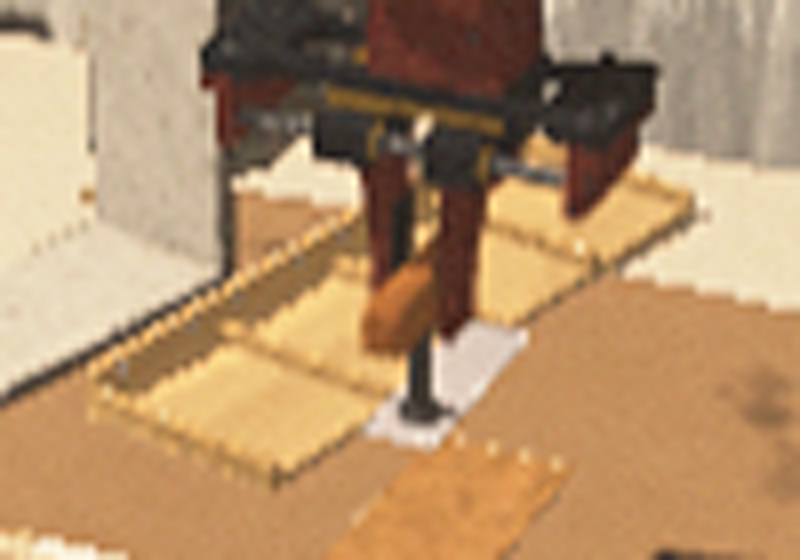

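Run:
```python
from h import *
for c,r in [(366,428),(440,447),(528,335),(420,405),(480,318)]:
    print((c,r),ray('side',230+(c+.5)/8-.5,130+(r+.5)/8-.5,77).round(1))
print('pred s9 neck');
for c,r in [(366,410),(435,432),(525,310),(420,385)]:
    print((c,r),ray('side',230+(c+.5)/8-.5,150+(r+.5)/8-.5,5.5).round(1))
```

```text
(366, 428) [481.7  67.3  77. ]
(440, 447) [447.2  69.6  77. ]
(528, 335) [445.6 -33.2  77. ]
(420, 405) [467.6  40.9  77. ]
(480, 318) [470.6 -39.4  77. ]
pred s9 neck
(366, 410) [481.   68.6   5.5]
(435, 432) [447.2  72.9   5.5]
(525, 310) [445.6 -34.8   5.5]
(420, 385) [466.7  41.2   5.5]
```

```bash
cat > go.py <<'E'
# go.py cx cy ang s zblade [yaw]: neck at c+s*fwd
from mv import *
NO=2.0; ZO=30.9
o,M,yaw=state()
print('t',round(o['t'],2),'tcp',o['ee_pos'].round(1),'blade z',round(o['ee_pos'][2]-ZO,1),'yaw',yaw.round(2),'tilt',np.degrees(np.arccos(-M[2,0])).round(2),'F',o['ft_force'].round(1),'w',round(o['width'],1),'q6',o['qpos'][5].round(2))
a=[float(v) for v in sys.argv[1:]]
if a:
    cx,cy,an,s,z=a[:5]; A=np.radians(an); f=np.array([np.cos(A),np.sin(A)])
    p=np.array([cx,cy])+(s+NO)*f
    print('->',p.round(1),*delta(p[0],p[1],z+ZO,an))
E
python3 go.py 608.5 142.6 -2.4 -149 60
```

```text
t 8.57 tcp [465.2  41.7 104.4] blade z 73.5 yaw -92.23 tilt 0.05 F [-0.1 -0.1 -2.5] w 19.6 q6 0.1
-> [461.6 148.8] [ 1.352 10.684 -0.772] -1.5678
```

>>> servo_tool(
  plan=[
    [[0.3,2,-0.1,-0.12,0,0,1],[0.6,4,-0.2,-0.24,0,0,1],[0.6,6,-0.4,-0.36,0,0,1],[0.6,8,-0.6,-0.48,0,0,1],[0.6,10,-0.77,-0.6,0,0,1],[0.6,10.7,-0.77,-0.72,0,0,1],[0.6,10.7,-0.77,-0.84,0,0,1],[0.6,10.7,-0.77,-0.96,0,0,1]],
  ],
)

```text
t: 9.23
ee_pos: [460.5, 149.3, 96.7]
orientation: [-0.724, 1.449, 0.725]
ft_force: [-0.2, 0.3, -2.0]
width: 20.0
```

>>> servo_tool(
  plan=[
    [[0,0,0,-0.12,0,0,1],[0,0,0,-0.24,0,0,1],[0,0,0,-0.36,0,0,1],[0,0,0,-0.48,0,0,1],[0,0,0,-0.58,0,0,1],[0,0,0,-0.6,0,0,1],[0,0,0,-0.6,0,0,1],[0,0,0,-0.6,0,0,1]],
  ],
)

```text
t: 9.9
ee_pos: [461.1, 148.7, 97.5]
orientation: [-1.17, 1.235, 1.171]
ft_force: [-0.3, 0.1, -1.5]
width: 19.6
```

```bash
cd .;python3 go.py 608.5 142.6 -2.4 -149 25;  python3 - <<'E'
from h import *
a=snap('side','s11');cv2.imwrite('pics/s11z.png',cv2.resize(a[130:230,180:320,::-1],None,fx=5,fy=5,interpolation=cv2.INTER_CUBIC))
a=snap('top','t11');cv2.imwrite('pics/t11z.png',cv2.resize(a[120:260,120:280,::-1],None,fx=4,fy=4,interpolation=cv2.INTER_CUBIC))
for p in panels(a):print(p)
E
```

```text
t 9.9 tcp [461.1 148.7  97.5] blade z 66.6 yaw -3.01 tilt 0.08 F [-0.3  0.1 -1.5] w 19.6 q6 -1.23
-> [461.6 148.8] [ 4.157 -0.053  0.006] -0.0107
(288.9, -189.5, -43.2, 92, 56, -8.2, (np.float64(347.0), np.float64(280.0)))
(493.8, 398.0, 20.8, 88, 65, -8.9, (np.float64(157.0), np.float64(209.0)))
(622.4, 364.9, 5.3, 90, 64, -8.7, (np.float64(170.0), np.float64(170.0)))
```

View pics/s11z.png

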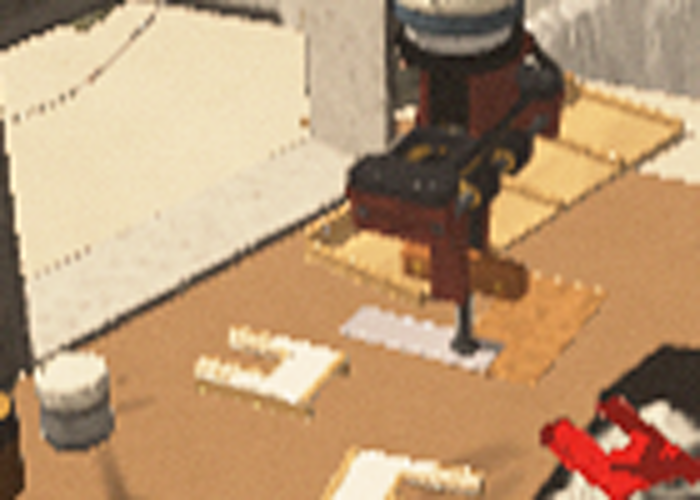

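View pics/t11z.png

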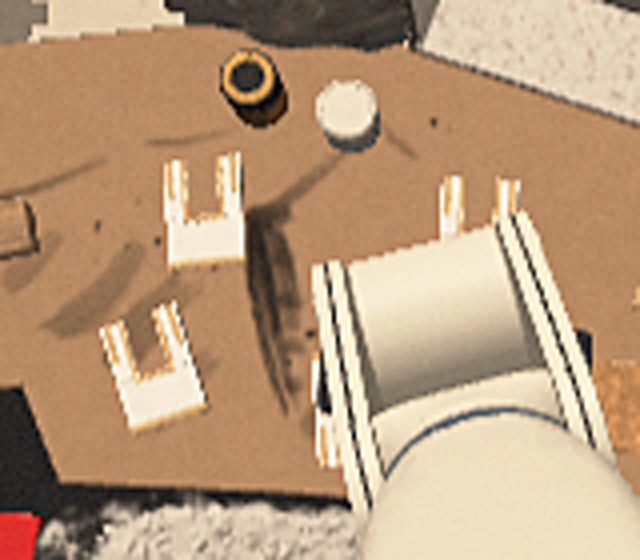

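>>> servo_tool(
  plan=[
    [[1.5,0,0,-0.01,0,0,1],[3,0,0,-0.01,0,0,1],[4.5,0,0,-0.01,0,0,1],[5.6,0,0,-0.01,0,0,1],[6.2,0,0,-0.01,0,0,1],[6.25,0,0,-0.01,0,0,1],[6.25,0,0,-0.01,0,0,1]],
  ],
)

```text
t: 10.58
ee_pos: [461.6, 148.9, 35.5]
orientation: [-1.179, 1.228, 1.18]
ft_force: [0.1, 0.0, -1.4]
width: 19.8
```

```bash
cd .;python3 go.py 608.5 142.6 -2.4 -58 4;  python3 - <<'E'
from h import *
a=snap('side','s12');cv2.imwrite('pics/s12z.png',cv2.resize(a[160:230,200:300,::-1],None,fx=8,fy=8,interpolation=cv2.INTER_CUBIC))
E
```

```text
t 10.58 tcp [461.6 148.9  35.5] blade z 4.6 yaw -2.3 tilt 0.03 F [ 0.1  0.  -1.4] w 19.8 q6 -1.24
-> [552.5 144.9] [ 0.058 -9.103 -0.028] 0.0018
```

View pics/s12z.png

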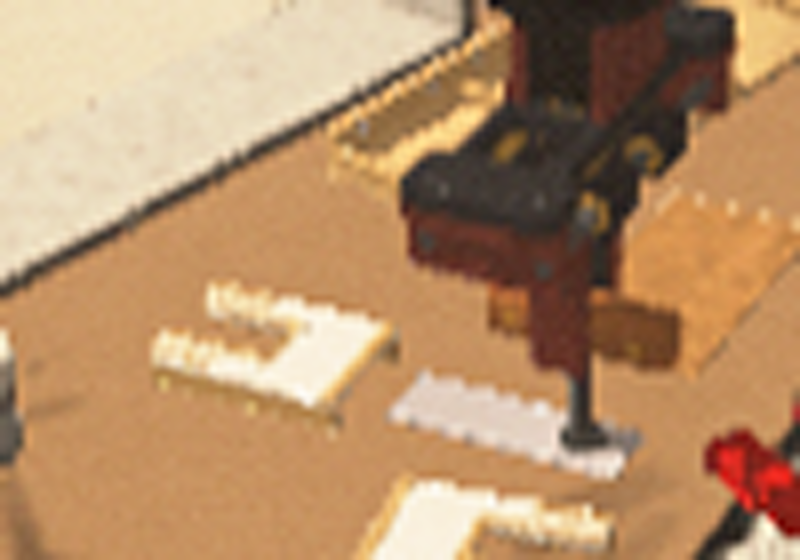

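>>> servo_tool(
  plan=[
    [[0,-1.5,0,0,0,0,1],[0,-3,0,0,0,0,1],[0,-4.5,0,0,0,0,1],[0,-6,0,0,0,0,1],[0,-7.5,0,0,0,0,1],[0.0,-8.6,0,0,0,0,1],[0.0,-9.1,0,0,0,0,1],[0,-9.1,0,0,0,0,1]],
  ],
)

```text
t: 11.3
ee_pos: [553.8, 145.3, 36.2]
orientation: [-1.18, 1.226, 1.179]
ft_force: [0.3, 0.1, -1.0]
width: 19.6
```

```bash
cd .;python3 go.py 608.5 142.6 -2.4 -58 20;  python3 - <<'E'
from h import *
a=snap('side','s13');cv2.imwrite('pics/s13z.png',cv2.resize(a[160:230,200:300,::-1],None,fx=8,fy=8,interpolation=cv2.INTER_CUBIC))
E
```

```text
t 11.3 tcp [553.8 145.3  36.2] blade z 5.3 yaw -2.31 tilt 0.09 F [ 0.3  0.1 -1. ] w 19.6 q6 -1.29
-> [552.5 144.9] [-1.475  0.125 -0.044] 0.0016
```

View pics/s13z.png

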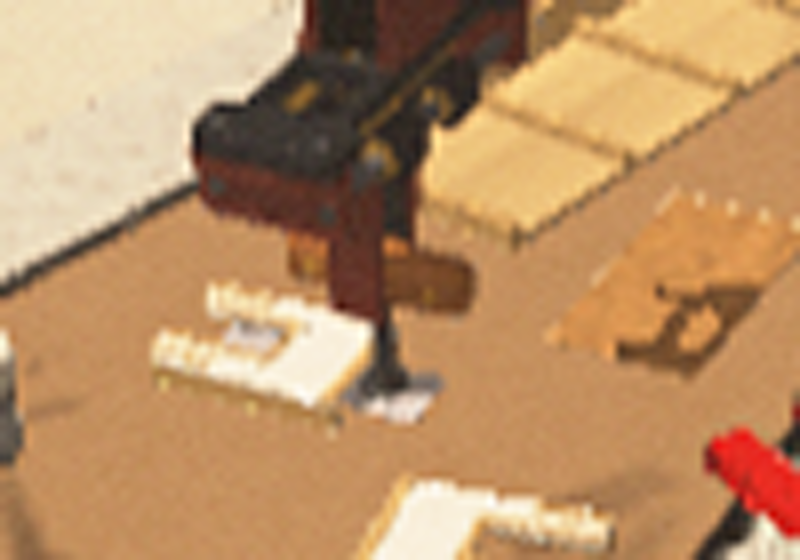

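>>> servo_tool(
  plan=[
    [[-0.3,0,0,0,0,0,1],[-0.6,0,0,0,0,0,1],[-0.9,0,0,0,0,0,1],[-1.4,0,0,0,0,0,1],[-2,0,0,0,0,0,1],[-2.8,0,0,0,0,0,1],[-3.5,0,0,0,0,0,1],[-3.5,0,0,0,0,0,1]],
  ],
)

```text
t: 12.02
ee_pos: [553.7, 145.6, 72.6]
orientation: [-1.181, 1.225, 1.178]
ft_force: [0.6, -0.3, -1.5]
width: 20.3
```

```bash
cd .;python3 go.py 518 -285.8 -15.3 -120 60;  python3 - <<'E'
from h import *
a=snap('side','s14');cv2.imwrite('pics/s14z.png',cv2.resize(a[140:230,180:300,::-1],None,fx=6,fy=6,interpolation=cv2.INTER_CUBIC))
E
```

```text
t 12.02 tcp [553.7 145.6  72.6] blade z 41.7 yaw -2.28 tilt 0.16 F [ 0.6 -0.3 -1.5] w 20.3 q6 -1.29
-> [ 404.2 -254.7] [ -1.903  13.345 -40.585] 0.2272
```

View pics/s14z.png

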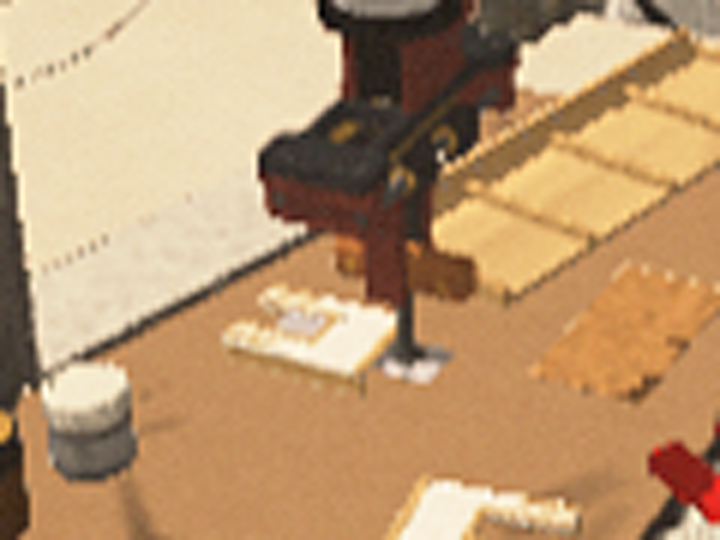

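```bash
cd .;python3 go.py 518 -285.8 -15.3 -61 55
```

```text
t 12.07 tcp [553.4 145.5  71.9] blade z 41.0 yaw -2.28 tilt 0.13 F [-0.   0.5 -1.9] w 19.5 q6 -1.29
-> [ 461.1 -270.2] [ -1.446   7.57  -41.904] 0.2273
```

>>> servo_tool(
  plan=[
    [[-0.4,0.1,-0.5,0,0,0,1],[-0.9,0.3,-1.5,0.01,0,0,1],[-1.4,0.5,-3,0.02,0,0,1],[-1.4,0.9,-4.8,0.03,0,0,1],[-1.4,1.2,-6.6,0.04,0,0,1],[-1.4,1.5,-8.4,0.05,0,0,1],[-1.4,1.8,-10.2,0.06,0,0,1],[-1.4,2.2,-12,0.07,0,0,1]],
  ],
)

```text
t: 12.73
ee_pos: [525.2, 24.7, 84.8]
orientation: [-1.127, 1.26, 1.127]
ft_force: [0.1, 0.4, -1.6]
width: 19.9
```

```bash
cd .;python3 go.py 518 -285.8 -15.3 -61 55
```

```text
t 12.73 tcp [525.2  24.7  84.8] blade z 53.9 yaw -6.36 tilt 0.02 F [ 0.1  0.4 -1.6] w 19.9 q6 -1.44
-> [ 461.1 -270.2] [ -0.106   3.105 -30.018] 0.156
```

>>> servo_tool(
  plan=[
    [[-0.1,0.2,-1.8,0.01,0,0,1],[-0.1,0.4,-3.6,0.02,0,0,1],[-0.1,0.6,-5.4,0.03,0,0,1],[-0.1,0.8,-7.2,0.04,0,0,1],[-0.1,0.9,-9,0.05,0,0,1],[-0.1,1.1,-10.8,0.06,0,0,1],[-0.1,1.3,-12.6,0.07,0,0,1],[-0.1,1.5,-14.4,0.08,0,0,1]],
  ],
)

```text
t: 13.4
ee_pos: [494.2, -116.7, 85.8]
orientation: [-1.067, 1.294, 1.068]
ft_force: [0.2, -0.6, -2.7]
width: 19.6
```

```bash
cd .;python3 go.py 518 -285.8 -15.3 -61 55
```

```text
t 13.4 tcp [ 494.2 -116.7   85.8] blade z 54.9 yaw -10.95 tilt 0.03 F [ 0.2 -0.6 -2.7] w 19.6 q6 -1.63
-> [ 461.1 -270.2] [-1.2000e-02  3.3000e-01 -1.5701e+01] 0.0758
```

>>> servo_tool(
  plan=[
    [[0,0,-1.8,0.01,0,0,1],[0,0.1,-3.6,0.02,0,0,1],[0,0.1,-5.4,0.03,0,0,1],[0,0.1,-7.2,0.04,0,0,1],[0,0.2,-9,0.05,0,0,1],[0,0.2,-10.8,0.06,0,0,1],[0,0.3,-12.4,0.07,0,0,1],[0,0.3,-13.8,0.075,0,0,1]],
  ],
)

```text
t: 14.07
ee_pos: [464.8, -251.6, 85.7]
orientation: [-1.01, 1.324, 1.011]
ft_force: [0.8, 1.0, -3.0]
width: 19.9
```

>>> servo_tool(
  plan=[
    [[0,0,-0.8,0,0,0,1],[0,0,-1.3,0,0,0,1],[0,0,-1.5,0,0,0,1],[0,0,-1.5,0,0,0,1],[0,0,-1.5,0,0,0,1]],
  ],
)

```text
t: 14.48
ee_pos: [462.1, -264.2, 85.6]
orientation: [-1.012, 1.323, 1.012]
ft_force: [-0.5, -0.1, -3.1]
width: 20.0
```

```bash
cd .;python3 go.py 518 -285.8 -15.3 -61 55;  python3 - <<'E'
from h import *
a=snap('side','s15');cv2.imwrite('pics/s15z.png',cv2.resize(a[100:200,230:350,::-1],None,fx=6,fy=6,interpolation=cv2.INTER_CUBIC))
a=snap('top','t15');cv2.imwrite('pics/t15z.png',cv2.resize(a[130:260,260:410,::-1],None,fx=5,fy=5,interpolation=cv2.INTER_CUBIC)[:600])
E
```

```text
t 14.48 tcp [ 462.1 -264.2   85.6] blade z 54.7 yaw -15.16 tilt 0.02 F [-0.5 -0.1 -3.1] w 20.0 q6 -1.85
-> [ 461.1 -270.2] [-0.029 -0.06  -0.606] 0.0025
```

View pics/s15z.png

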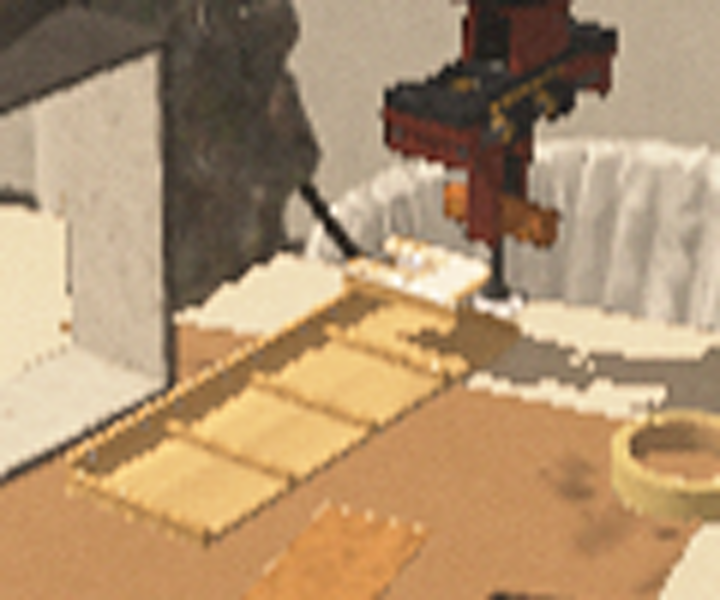

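View pics/t15z.png

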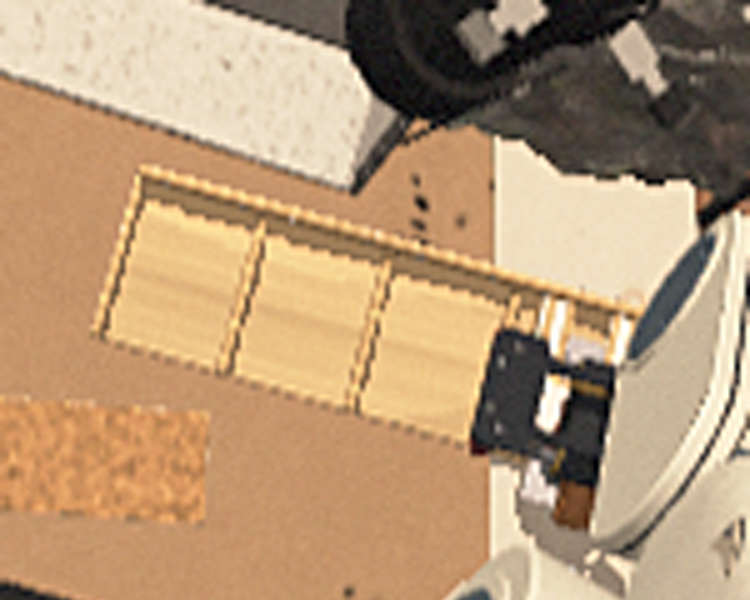

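```bash
cd .;python3 - <<'E'
from mv import *
from ov import pan
o,M,yaw=state();A=np.radians(yaw);f=np.array([np.cos(A),np.sin(A)])
c=o['ee_pos'][:2]+(58-2)*f; print(c)
for P in pan(c[0],c[1],yaw,62): print(((proj('top',P)-[260,130]+.5)*5).round(), ((proj('side',P)-[230,100]+.5)*6).round())
E
```

```text
[ 516.35248468 -278.6710727 ]
[546. 294.] [341. 262.]
[576. 302.] [358. 252.]
[558. 376.] [416. 271.]
[597. 386.] [436. 258.]
[614. 312.] [378. 240.]
[644. 321.] [394. 230.]
[612. 460.] [504. 265.]
[513. 432.] [452. 299.]
```

>>> servo_tool(
  plan=[
    [[0,0,-0.3,0,0,0,1],[0.5,0,-0.6,0.002,0,0,1],[1.2,-0.05,-0.6,0.002,0,0,1],[2,-0.05,-0.6,0.002,0,0,1],[2.6,-0.05,-0.6,0.002,0,0,1],[2.9,-0.05,-0.6,0.002,0,0,1],[2.9,-0.05,-0.6,0.002,0,0,1]],
  ],
)

```text
t: 15.17
ee_pos: [460.4, -270.1, 55.4]
orientation: [-1.009, 1.324, 1.012]
ft_force: [-0.4, 0.8, -2.4]
width: 20.1
```

```bash
cd .;python3 go.py 518 -285.8 -15.3 -61 12.5;  python3 - <<'E'
from h import *
a=snap('side','s16');cv2.imwrite('pics/s16z.png',cv2.resize(a[120:190,270:350,::-1],None,fx=8,fy=8,interpolation=cv2.INTER_CUBIC))
a=snap('top','t16');cv2.imwrite('pics/t16z.png',cv2.resize(a[170:250,330:410,::-1],None,fx=7,fy=7,interpolation=cv2.INTER_CUBIC)[:600])
E
```

```text
t 15.17 tcp [ 460.4 -270.1   55.4] blade z 24.5 yaw -15.29 tilt 0.13 F [-0.4  0.8 -2.4] w 20.1 q6 -1.86
-> [ 461.1 -270.2] [ 1.199 -0.069  0.006] 0.0003
```

View pics/s16z.png

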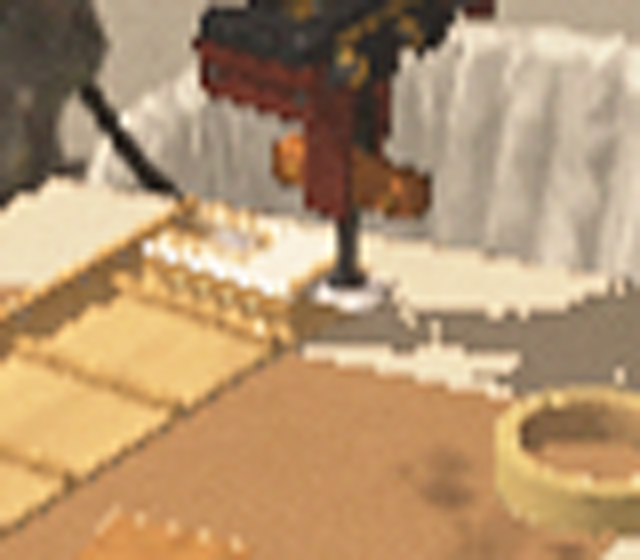

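View pics/t16z.png

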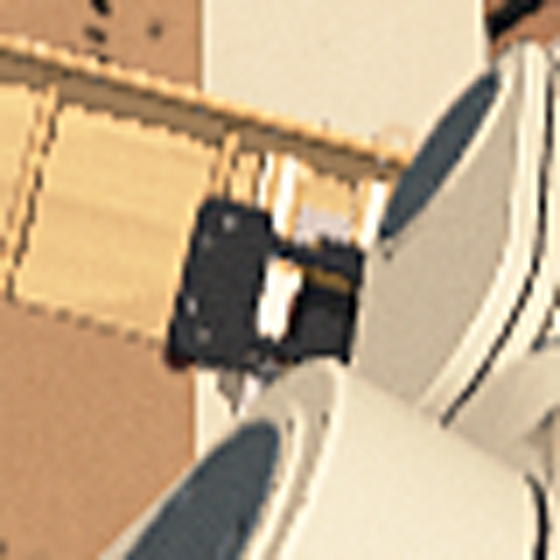

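>>> servo_tool(
  plan=[
    [[0.3,-0.05,0,0,0,0,1],[0.6,-0.05,0,0,0,0,1],[0.9,-0.05,0,0,0,0,1],[1.2,-0.05,0,0,0,0,1],[1.2,-0.05,0,0,0,0,1]],
  ],
)

```text
t: 15.68
ee_pos: [461.3, -270.6, 44.1]
orientation: [-1.01, 1.324, 1.011]
ft_force: [0.0, -0.3, -1.3]
width: 19.9
```

```bash
cd .;python3 go.py 518 -285.8 -15.3 -61 12.5;  python3 - <<'E'
from h import *
a=snap('side','s17');cv2.imwrite('pics/s17z.png',cv2.resize(a[120:190,270:350,::-1],None,fx=8,fy=8,interpolation=cv2.INTER_CUBIC))
E
```

```text
t 15.68 tcp [ 461.3 -270.6   44.1] blade z 13.2 yaw -15.29 tilt 0.04 F [ 0.  -0.3 -1.3] w 19.9 q6 -1.86
-> [ 461.1 -270.2] [0.069 0.032 0.025] 0.0002
```

View pics/s17z.png

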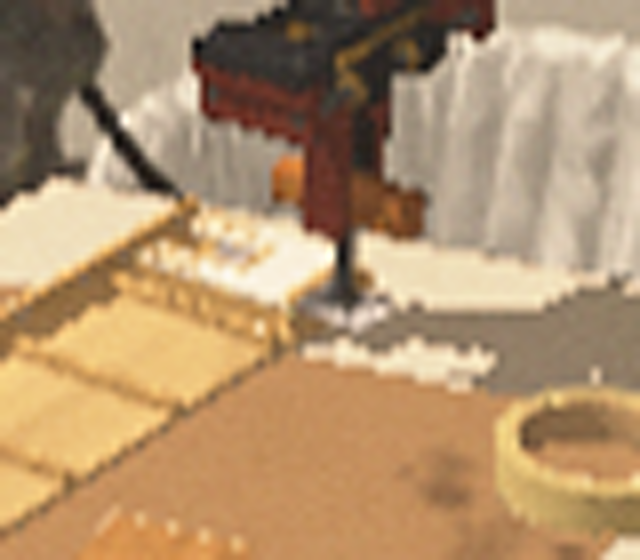

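>>> servo_tool(
  plan=[
    [[0.05,0.5,0,0,0,0,1],[0.05,1.5,0,0,0,0,1],[0.05,3,0,0,0,0,1],[0.05,4.5,0,0,0,0,1],[0.05,6,0,0,0,0,1],[0.05,7.5,0,0,0,0,1],[0,9,0,0,0,0,1],[0,10.5,0,0,0,0,1]],
  ],
)

```text
t: 16.4
ee_pos: [358.8, -242.5, 44.9]
orientation: [-1.01, 1.324, 1.011]
ft_force: [0.2, -0.7, -2.0]
width: 19.6
```

>>> servo_tool(
  plan=[
    [[-1,0.5,0,0,0,0,1],[-2.5,0.5,1,0,0,0,1],[-4,0.5,4,0,0,0,1],[-5,0.5,7,0,0,0,1],[-5,0.5,11,0,0,0,1],[-5,0.5,15,0,0,0,1],[-5,0.5,19,0,0,0,1],[-5,0.5,23,0,0,0,1]],
  ],
)

```text
t: 17.07
ee_pos: [415.4, -18.2, 95.0]
orientation: [-1.01, 1.324, 1.01]
ft_force: [0.9, -1.0, -1.4]
width: 19.7
```

```bash
python3 - <<'E'
from h import *
a=snap('side','s18');cv2.imwrite('pics/s18z.png',cv2.resize(a[120:230,180:350,::-1],None,fx=4.5,fy=4.5,interpolation=cv2.INTER_CUBIC))
a=snap('top','t18');cv2.imwrite('pics/t18z.png',cv2.resize(a[130:260,240:410,::-1],None,fx=4.5,fy=4.5,interpolation=cv2.INTER_CUBIC)[:600])
for p in panels(a):print(p)
E
python3 go.py 622.4 364.9 5.3 -150 60
```

```text
(463.8, 237.5, -173.7, 96, 65, -4.8, (np.float64(208.0), np.float64(223.0)))
(493.6, 398.1, 20.7, 88, 66, -8.5, (np.float64(157.0), np.float64(209.0)))
(515.8, -288.9, -13.6, 92, 67, -5.7, (np.float64(374.0), np.float64(205.0)))
(622.0, 364.8, 4.6, 92, 64, -8.1, (np.float64(170.0), np.float64(170.0)))
t 17.17 tcp [416.7 -15.5  95. ] blade z 64.1 yaw -14.91 tilt 0.09 F [-0.5 -0.2 -1.6] w 19.6 q6 -1.38
-> [475.  351.2] [ 0.443  3.804 36.936] -0.3528
```

View pics/s18z.png

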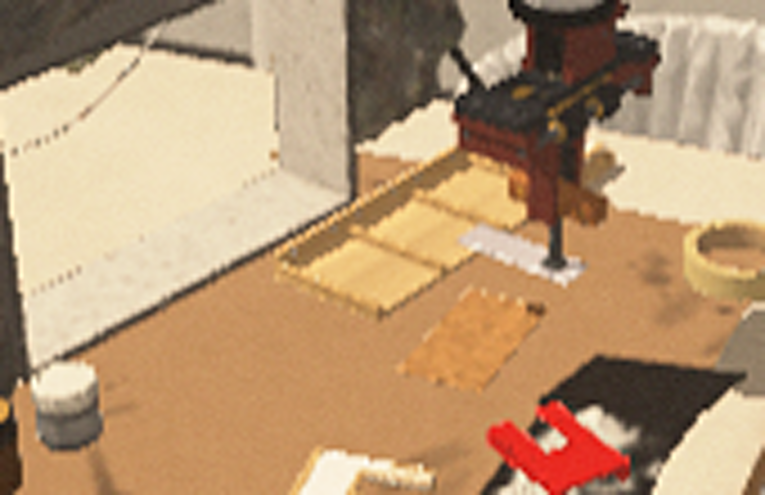

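View pics/t18z.png

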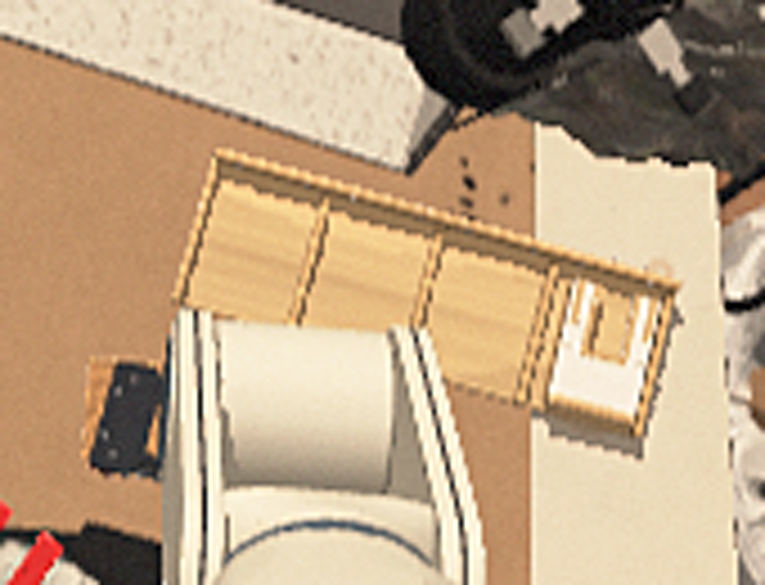

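```bash
python3 - <<'E'
from h import *
a=cv2.imread('pics/t18.png');cv2.imwrite('pics/br.png',cv2.resize(a[190:300,80:240],None,fx=5,fy=5,interpolation=cv2.INTER_CUBIC))
for P in [(367,351,4),(346,343,4),(354,346,4),(333,338,4),(340,359,4),(352,327,4)]: print(P,((proj('top',P)-[80,190]+.5)*5).round())
E
```

```text
(367, 351, 4) [458. 310.]
(346, 343, 4) [469. 344.]
(354, 346, 4) [465. 331.]
(333, 338, 4) [476. 365.]
(340, 359, 4) [443. 353.]
(352, 327, 4) [495. 335.]
```

View pics/br.png

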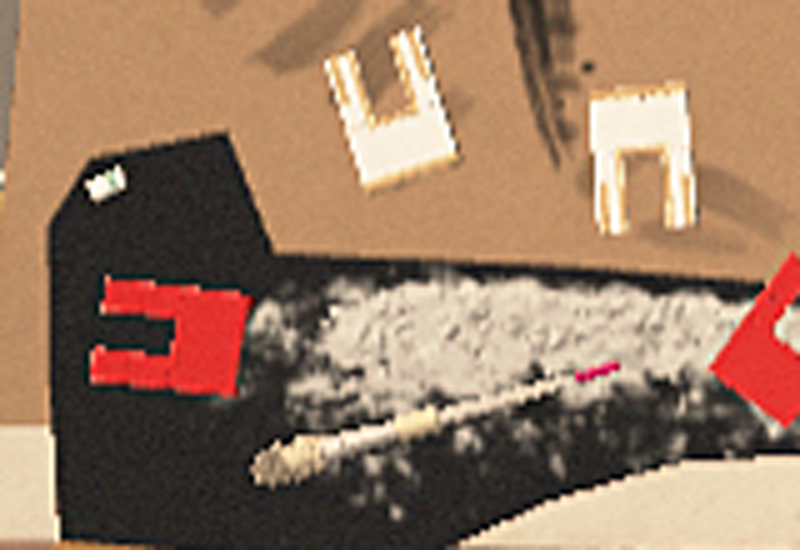

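```bash
cd .;python3 go.py 493.6 398.1 20.6 -143 55
```

```text
t 17.17 tcp [416.7 -15.5  95. ] blade z 64.1 yaw -14.91 tilt 0.09 F [-0.5 -0.2 -1.6] w 19.6 q6 -1.38
-> [361.6 348.5] [ 0.925 14.693 33.752] -0.6198
```

>>> servo_tool(
  plan=[
    [[0,1,3,-0.06,0,0,1],[0,2.5,6.5,-0.13,0,0,1],[0,4,10,-0.2,0,0,1],[0,5.5,13.5,-0.27,0,0,1],[0,7,17,-0.34,0,0,1],[0,8.5,20.5,-0.41,0,0,1],[0,10,24,-0.48,0,0,1],[0,11.5,27,-0.55,0,0,1]],
  ],
)

```text
t: 17.83
ee_pos: [375.8, 272.1, 94.8]
orientation: [-1.417, 1.059, 1.417]
ft_force: [1.3, -0.5, -2.4]
width: 19.6
```

```bash
cd .;python3 go.py 493.6 398.1 20.6 -143 35
```

```text
t 17.83 tcp [375.8 272.1  94.8] blade z 63.9 yaw 16.42 tilt 0.03 F [ 1.3 -0.5 -2.4] w 19.6 q6 -1.26
-> [361.6 348.5] [ 2.894 -0.803  7.73 ] -0.073
```

>>> servo_tool(
  plan=[
    [[0,-0.4,2.5,-0.03,0,0,1],[0,-0.6,4.8,-0.05,0,0,1],[0,-0.7,6.3,-0.06,0,0,1],[0,-0.7,6.8,-0.065,0,0,1],[0,-0.7,6.8,-0.065,0,0,1],[0,-0.7,6.8,-0.065,0,0,1]],
  ],
)

```text
t: 18.33
ee_pos: [363.8, 336.8, 94.5]
orientation: [-1.461, 1.025, 1.461]
ft_force: [-0.1, -0.2, -1.9]
width: 20.0
```

```bash
cd .;python3 go.py 493.6 398.1 20.6 -143 5.5
```

```text
t 18.33 tcp [363.8 336.8  94.5] blade z 63.6 yaw 19.93 tilt 0.06 F [-0.1 -0.2 -1.9] w 20.0 q6 -1.2
-> [361.6 348.5] [ 5.807 -0.198  1.173] -0.0116
```

>>> servo_tool(
  plan=[
    [[1.5,-0.1,0.6,-0.01,0,0,1],[3,-0.2,1.17,-0.012,0,0,1],[4.4,-0.2,1.17,-0.012,0,0,1],[5.4,-0.2,1.17,-0.012,0,0,1],[5.8,-0.2,1.17,-0.012,0,0,1],[5.8,-0.2,1.17,-0.012,0,0,1]],
  ],
)

```text
t: 18.83
ee_pos: [361.7, 348.4, 35.8]
orientation: [-1.469, 1.02, 1.469]
ft_force: [-0.7, -0.2, -1.8]
width: 20.0
```

```bash
cd .;python3 go.py 493.6 398.1 20.6 -58 5.5;  python3 - <<'E'
from h import *
a=snap('side','s19');cv2.imwrite('pics/s19z.png',cv2.resize(a[180:270,180:300,::-1],None,fx=6,fy=6,interpolation=cv2.INTER_CUBIC))
E
```

```text
t 18.83 tcp [361.7 348.4  35.8] blade z 4.9 yaw 20.57 tilt 0.13 F [-0.7 -0.2 -1.8] w 20.0 q6 -1.19
-> [441.2 378.4] [-0.073 -8.495  0.018] -0.0006
```

View pics/s19z.png

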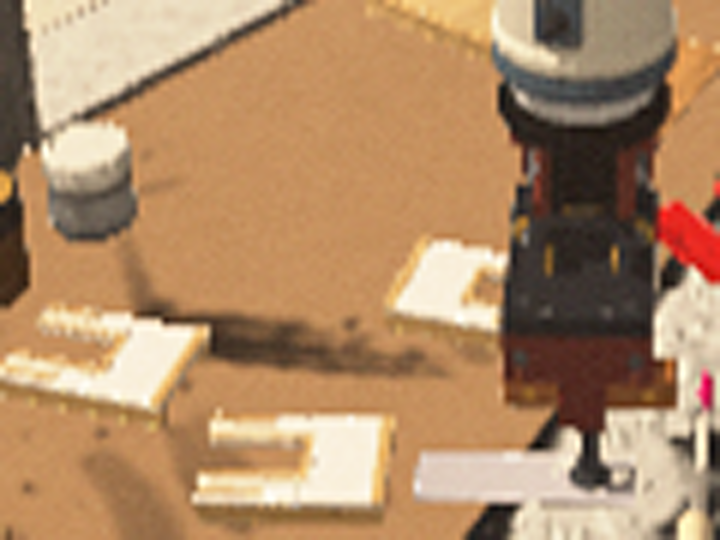

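>>> servo_tool(
  plan=[
    [[0,-1.5,0,0,0,0,1],[0,-3,0,0,0,0,1],[0,-4.5,0,0,0,0,1],[0,-6,0,0,0,0,1],[0,-7.2,0,0,0,0,1],[0.0,-8.2,0,0,0,0,1],[0.0,-8.5,0,0,0,0,1],[0,-8.5,0,0,0,0,1]],
  ],
)

```text
t: 19.55
ee_pos: [442.3, 380.0, 37.1]
orientation: [-1.469, 1.016, 1.468]
ft_force: [-0.6, -0.7, -1.3]
width: 19.7
```

```bash
cd .;python3 go.py 493.6 398.1 20.6 -58 40;  python3 - <<'E'
from h import *
a=snap('side','s20');cv2.imwrite('pics/s20z.png',cv2.resize(a[180:270,180:300,::-1],None,fx=6,fy=6,interpolation=cv2.INTER_CUBIC))
E
```

```text
t 19.55 tcp [442.3 380.   37.1] blade z 6.2 yaw 20.6 tilt 0.06 F [-0.6 -0.7 -1.3] w 19.7 q6 -1.24
-> [441.2 378.4] [-3.38   0.158 -0.104] 0.0001
```

View pics/s20z.png

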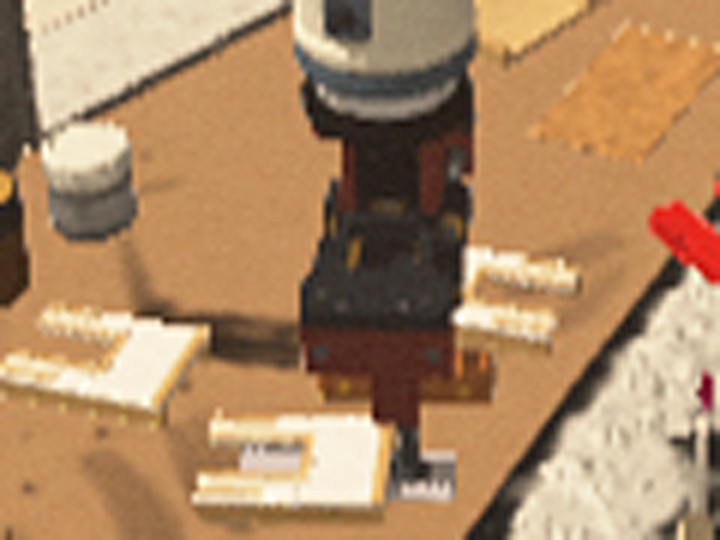

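Inserted cleanly. Lift and carry towards bay 3.

>>> servo_tool(
  plan=[
    [[-0.3,0,0,0,0,0,1],[-0.6,0,0,0,0,0,1],[-0.9,0,0,0,0,0,1],[-1.5,0,0,0,0,0,1],[-2.3,0,0,0,0,0,1],[-3.3,0,0,0,0,0,1],[-4.2,0,0,0,0,0,1],[-4.8,0,0,0,0,0,1]],
  ],
)

```text
t: 20.27
ee_pos: [442.1, 380.2, 86.4]
orientation: [-1.469, 1.015, 1.469]
ft_force: [-0.5, 0.1, -1.3]
width: 20.0
```

```bash
cd .;python3 go.py 540.1 -204.7 -15.3 -61 55;  python3 - <<'E'
from h import *
a=snap('side','s21');cv2.imwrite('pics/s21z.png',cv2.resize(a[150:260,180:300,::-1],None,fx=5,fy=5,interpolation=cv2.INTER_CUBIC))
E
```

```text
t 20.27 tcp [442.1 380.2  86.4] blade z 55.5 yaw 20.64 tilt 0.1 F [-0.5  0.1 -1.3] w 20.0 q6 -1.24
-> [ 483.2 -189.1] [-9.0000e-03  1.6221e+01 -5.4731e+01] 0.6272
```

View pics/s21z.png

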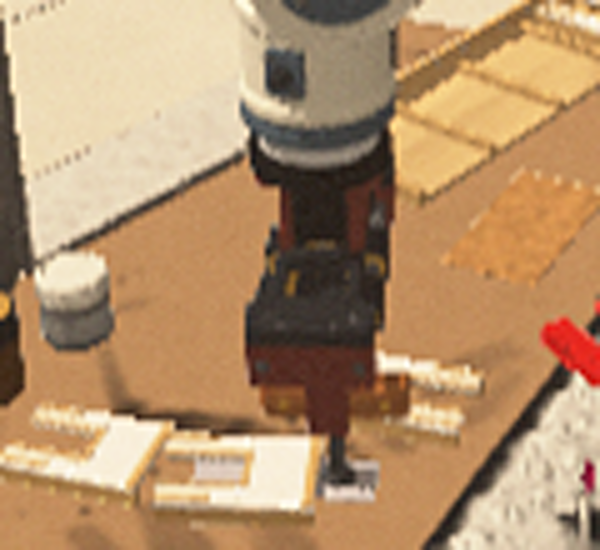

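>>> servo_tool(
  plan=[
    [[0,0.1,-0.5,0,0,0,1],[0,0.4,-1.5,0.01,0,0,1],[0,0.9,-3,0.03,0,0,1],[0,1.4,-4.7,0.05,0,0,1],[0,1.9,-6.4,0.07,0,0,1],[0,2.4,-8.1,0.09,0,0,1],[0,2.9,-9.8,0.11,0,0,1],[0,3.4,-11.5,0.13,0,0,1]],
  ],
)

```text
t: 20.98
ee_pos: [449.4, 257.6, 84.0]
orientation: [-1.375, 1.095, 1.376]
ft_force: [0.3, 0.2, -2.6]
width: 19.8
```

```bash
cd .;python3 go.py 540.1 -204.7 -15.3 -61 55
```

```text
t 20.98 tcp [449.4 257.6  84. ] blade z 53.1 yaw 13.04 tilt 0.11 F [ 0.3  0.2 -2.6] w 19.8 q6 -1.3
-> [ 483.2 -189.1] [ -0.146   6.792 -44.282] 0.4946
```

>>> servo_tool(
  plan=[
    [[-0.1,0.3,-1.8,0.02,0,0,1],[-0.2,0.5,-3.6,0.04,0,0,1],[-0.2,0.8,-5.4,0.06,0,0,1],[-0.2,1.1,-7.2,0.08,0,0,1],[-0.2,1.4,-9,0.1,0,0,1],[-0.2,1.7,-10.8,0.12,0,0,1],[-0.2,1.9,-12.6,0.14,0,0,1],[-0.2,2.2,-14.4,0.16,0,0,1]],
  ],
)

```text
t: 21.65
ee_pos: [460.6, 112.7, 86.2]
orientation: [-1.258, 1.178, 1.26]
ft_force: [0.2, -0.1, -2.1]
width: 20.0
```

```bash
cd .;python3 go.py 540.1 -204.7 -15.3 -61 55
```

```text
t 21.65 tcp [460.6 112.7  86.2] blade z 55.3 yaw 3.86 tilt 0.08 F [ 0.2 -0.1 -2.1] w 20.0 q6 -1.42
-> [ 483.2 -189.1] [  0.038  -0.218 -30.267] 0.3345
```

>>> servo_tool(
  plan=[
    [[0,0,-1.8,0.02,0,0,1],[0,0,-3.6,0.04,0,0,1],[0,0,-5.4,0.06,0,0,1],[0,0,-7.2,0.08,0,0,1],[0,0,-9,0.1,0,0,1],[0,0,-10.8,0.12,0,0,1],[0,-0.1,-12.6,0.14,0,0,1],[0,-0.1,-14.4,0.16,0,0,1]],
  ],
)

```text
t: 22.32
ee_pos: [471.4, -30.5, 86.2]
orientation: [-1.14, 1.253, 1.142]
ft_force: [0.1, -0.4, -1.4]
width: 20.0
```

```bash
cd .;python3 go.py 540.1 -204.7 -15.3 -61 55
```

```text
t 22.32 tcp [471.4 -30.5  86.2] blade z 55.3 yaw -5.31 tilt 0.08 F [ 0.1 -0.4 -1.4] w 20.0 q6 -1.57
-> [ 483.2 -189.1] [  0.028  -2.644 -15.686] 0.1744
```

>>> servo_tool(
  plan=[
    [[0,-0.3,-1.8,0.02,0,0,1],[0,-0.6,-3.6,0.04,0,0,1],[0,-0.9,-5.4,0.06,0,0,1],[0,-1.2,-7.2,0.08,0,0,1],[0,-1.5,-9,0.1,0,0,1],[0,-1.8,-10.7,0.12,0,0,1],[0,-2.1,-12.2,0.14,0,0,1],[0,-2.4,-13.5,0.16,0,0,1]],
  ],
)

```text
t: 22.98
ee_pos: [482.9, -166.9, 86.1]
orientation: [-1.02, 1.319, 1.022]
ft_force: [0.6, 0.0, -2.2]
width: 20.2
```

>>> servo_tool(
  plan=[
    [[0,-0.1,-0.6,0,0,0,1],[0,-0.2,-0.9,0,0,0,1],[0,-0.2,-0.9,0,0,0,1],[0,-0.2,-0.9,0,0,0,1]],
  ],
)

```text
t: 23.32
ee_pos: [483.8, -174.1, 86.5]
orientation: [-1.023, 1.317, 1.024]
ft_force: [-0.2, -0.1, -1.3]
width: 20.0
```

```bash
cd .;python3 go.py 540.1 -204.7 -15.3 -61 25
```

```text
t 23.32 tcp [ 483.8 -174.1   86.5] blade z 55.6 yaw -14.31 tilt 0.04 F [-0.2 -0.1 -1.3] w 20.0 q6 -1.69
-> [ 483.2 -189.1] [ 3.056 -0.314 -1.473] 0.0173
```

>>> servo_tool(
  plan=[
    [[0,-0.1,-0.5,0.01,0,0,1],[0,-0.2,-1.1,0.017,0,0,1],[0.4,-0.3,-1.45,0.017,0,0,1],[1.1,-0.3,-1.47,0.017,0,0,1],[1.9,-0.3,-1.47,0.017,0,0,1],[2.6,-0.3,-1.47,0.017,0,0,1],[2.9,-0.3,-1.47,0.017,0,0,1],[2.9,-0.3,-1.47,0.017,0,0,1]],
  ],
)

```text
t: 23.98
ee_pos: [482.7, -188.9, 56.3]
orientation: [-1.009, 1.325, 1.013]
ft_force: [0.1, 0.2, -1.3]
width: 20.0
```

```bash
cd .;python3 go.py 540.1 -204.7 -15.3 -61 12.5
python3 - <<'E'
from mv import *
from ov import pan
o,M,yaw=state();A=np.radians(yaw);f=np.array([np.cos(A),np.sin(A)])
c=o['ee_pos'][:2]+(58-2)*f
for P in pan(c[0],c[1],yaw,o['ee_pos'][2]-30.9+7.5): print(((proj('side',P)-[260,120]+.5)*7).round())
a=snap('side','s22');cv2.imwrite('pics/s22z.png',cv2.resize(a[120:200,260:350,::-1],None,fx=7,fy=7,interpolation=cv2.INTER_CUBIC))
E
```

```text
t 23.98 tcp [ 482.7 -188.9   56.3] blade z 25.4 yaw -15.28 tilt 0.14 F [ 0.1  0.2 -1.3] w 20.0 q6 -1.7
-> [ 483.2 -189.1] [ 1.293 -0.053 -0.008] 0.0004
[106. 260.]
[127. 247.]
[194. 272.]
[219. 256.]
[152. 232.]
[172. 220.]
[299. 264.]
[235. 306.]
```

View pics/s22z.png

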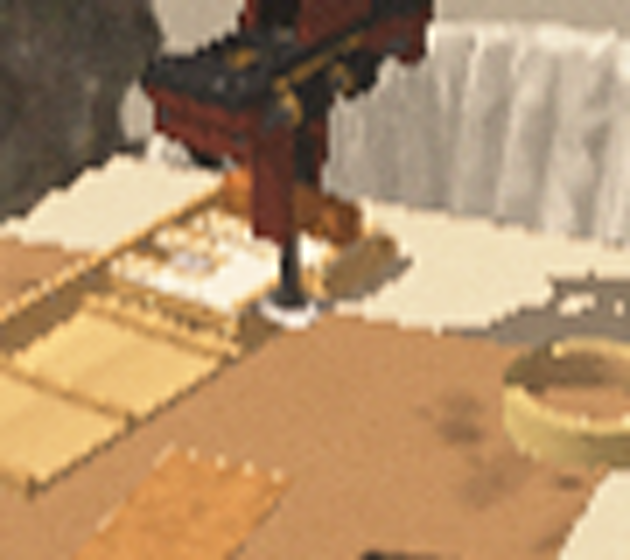

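>>> servo_tool(
  plan=[
    [[0.3,-0.05,0,0,0,0,1],[0.6,-0.05,0,0,0,0,1],[0.9,-0.05,0,0,0,0,1],[1.25,-0.05,0,0,0,0,1],[1.3,-0.05,0,0,0,0,1],[1.3,-0.05,0,0,0,0,1]],
  ],
)

```text
t: 24.53
ee_pos: [483.9, -189.5, 44.4]
orientation: [-1.01, 1.324, 1.011]
ft_force: [-0.4, -0.3, -1.8]
width: 19.9
```

>>> servo_tool(
  plan=[
    [[0.0,0.5,0,0,0,0,1],[0.0,1.5,0,0,0,0,1],[0.0,3,0,0,0,0,1],[0,4.5,0,0,0,0,1],[0,6,0,0,0,0,1],[0,7.5,0,0,0,0,1],[0,9,0,0,0,0,1],[0,10.5,0,0,0,0,1]],
  ],
)

```text
t: 25.2
ee_pos: [381.2, -161.4, 44.8]
orientation: [-1.01, 1.324, 1.011]
ft_force: [0.4, -0.2, -2.0]
width: 20.0
```

>>> servo_tool(
  plan=[
    [[-1,0.5,0,0,0,0,1],[-2.5,0.5,1,0,0,0,1],[-4,0.5,4,0,0,0,1],[-5,0.5,7,0,0,0,1],[-5,0.5,11,0,0,0,1],[-5,0.5,15,0,0,0,1],[-5,0.5,19,0,0,0,1],[-5,0.5,23,0,0,0,1]],
  ],
)

```text
t: 25.87
ee_pos: [437.8, 63.0, 95.0]
orientation: [-1.01, 1.324, 1.01]
ft_force: [1.8, -1.0, -1.4]
width: 20.0
```

```bash
python3 - <<'E'
from h import *
a=snap('top','t23');cv2.imwrite('pics/t23z.png',cv2.resize(a[130:290,90:410,::-1],None,fx=2.5,fy=2.5,interpolation=cv2.INTER_CUBIC)[:600])
for p in panels(a):print(p)
E
python3 go.py 622 364.8 5 -150 55
```

```text
(463.5, 237.5, -173.7, 95, 65, -5.1, (np.float64(208.0), np.float64(223.0)))
(515.7, -288.7, -13.8, 92, 67, -6.5, (np.float64(374.0), np.float64(205.0)))
(539.7, -207.2, -15.3, 88, 67, -7.3, (np.float64(349.0), np.float64(197.0)))
(622.3, 364.9, 5.3, 90, 64, -8.5, (np.float64(170.0), np.float64(170.0)))
t 25.92 tcp [440.8  68.4  95.5] blade z 64.6 yaw -15.16 tilt 0.26 F [ 4.   2.9 -1. ] w 20.1 q6 -1.18
-> [474.6 351.9] [ 1.034  4.153 28.24 ] -0.3518
```

View pics/t23z.png

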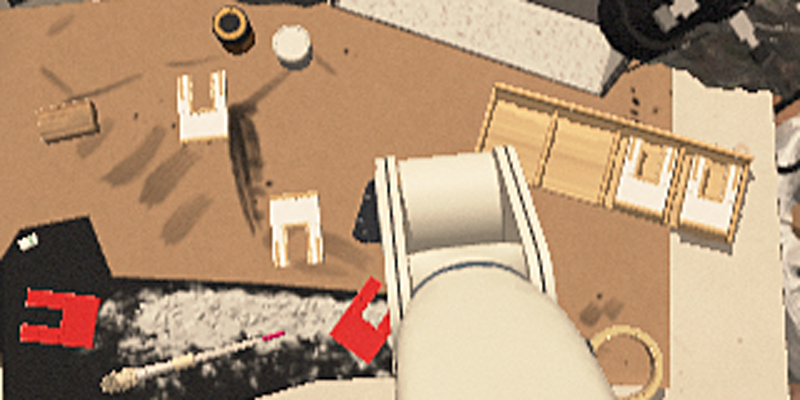

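>>> servo_tool(
  plan=[
    [[0,0.6,3.5,-0.05,0,0,1],[0,1.2,7,-0.1,0,0,1],[0,1.8,10.5,-0.15,0,0,1],[0,2.4,14,-0.2,0,0,1],[0,3,17.5,-0.25,0,0,1],[0,3.6,21,-0.3,0,0,1],[0,4,24,-0.34,0,0,1],[0,4.1,26,-0.35,0,0,1]],
  ],
)

```text
t: 26.58
ee_pos: [466.9, 325.3, 94.8]
orientation: [-1.273, 1.166, 1.273]
ft_force: [0.4, -1.0, -1.9]
width: 19.9
```

>>> servo_tool(
  plan=[
    [[0,0,0.6,0,0,0,1],[0,0,0.9,0,0,0,1],[0,0,0.9,0,0,0,1],[0,0,0.9,0,0,0,1]],
  ],
)

```text
t: 26.92
ee_pos: [466.1, 330.5, 94.4]
orientation: [-1.27, 1.171, 1.27]
ft_force: [-1.3, 0.1, -1.9]
width: 20.1
```

```bash
cd .;python3 go.py 622.2 364.9 5.3 -149 5
```

```text
t 26.92 tcp [466.1 330.5  94.4] blade z 63.5 yaw 4.73 tilt 0.08 F [-1.3  0.1 -1.9] w 20.1 q6 -1.06
-> [475.8 351.3] [ 5.85  -1.148  2.004] -0.01
```

>>> servo_tool(
  plan=[
    [[0.8,-0.5,0.8,-0.01,0,0,1],[1.8,-1,1.6,-0.01,0,0,1],[3.1,-1.15,2,-0.01,0,0,1],[4.4,-1.15,2,-0.01,0,0,1],[5.5,-1.15,2,-0.01,0,0,1],[5.85,-1.15,2,-0.01,0,0,1],[5.85,-1.15,2,-0.01,0,0,1]],
  ],
)

```text
t: 27.5
ee_pos: [475.4, 351.6, 34.3]
orientation: [-1.277, 1.168, 1.279]
ft_force: [-0.1, 0.1, -1.9]
width: 20.1
```

```bash
cd .;python3 go.py 622.2 364.9 5.3 -58 4.8;  python3 - <<'E'
from h import *
a=snap('side','s24');cv2.imwrite('pics/s24z.png',cv2.resize(a[170:260,150:270,::-1],None,fx=6,fy=6,interpolation=cv2.INTER_CUBIC))
E
```

```text
t 27.5 tcp [475.4 351.6  34.3] blade z 3.4 yaw 5.33 tilt 0.21 F [-0.1  0.1 -1.9] w 20.1 q6 -1.05
-> [566.4 359.7] [-0.172 -9.139 -0.034] 0.0005
```

View pics/s24z.png

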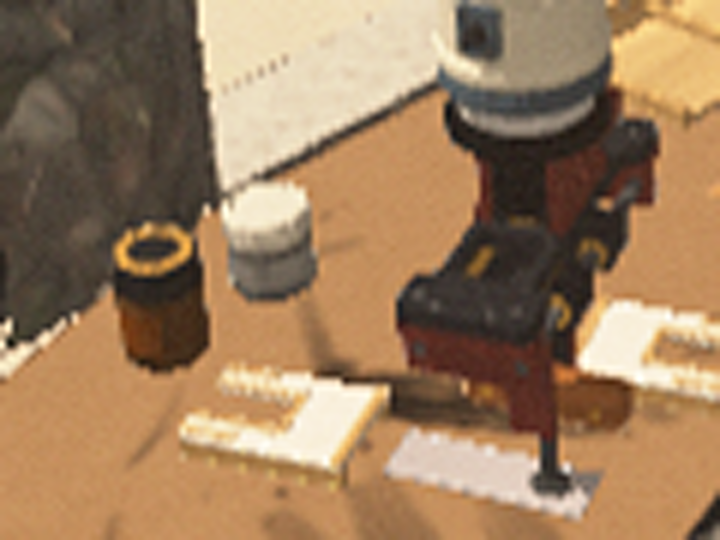

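>>> servo_tool(
  plan=[
    [[-0.05,-1.5,0,0,0,0,1],[-0.1,-3,0,0,0,0,1],[-0.1,-4.5,0,0,0,0,1],[-0.1,-6,0,0,0,0,1],[-0.1,-7.5,0,0,0,0,1],[-0.1,-8.6,0,0,0,0,1],[-0.1,-9,0,0,0,0,1],[-0.1,-9,0,0,0,0,1]],
  ],
)

```text
t: 28.22
ee_pos: [567.1, 361.1, 37.5]
orientation: [-1.277, 1.163, 1.277]
ft_force: [-1.0, 0.1, -2.0]
width: 19.5
```

```bash
cd .;python3 go.py 622.2 364.9 5.3 -58 4.8;  python3 - <<'E'
from h import *
a=snap('side','s25');cv2.imwrite('pics/s25z.png',cv2.resize(a[170:260,150:270,::-1],None,fx=6,fy=6,interpolation=cv2.INTER_CUBIC))
E
```

```text
t 28.22 tcp [567.1 361.1  37.5] blade z 6.6 yaw 5.3 tilt 0.06 F [-1.   0.1 -2. ] w 19.5 q6 -1.11
-> [566.4 359.7] [ 0.177  0.084 -0.134] 0.0
```

View pics/s25z.png

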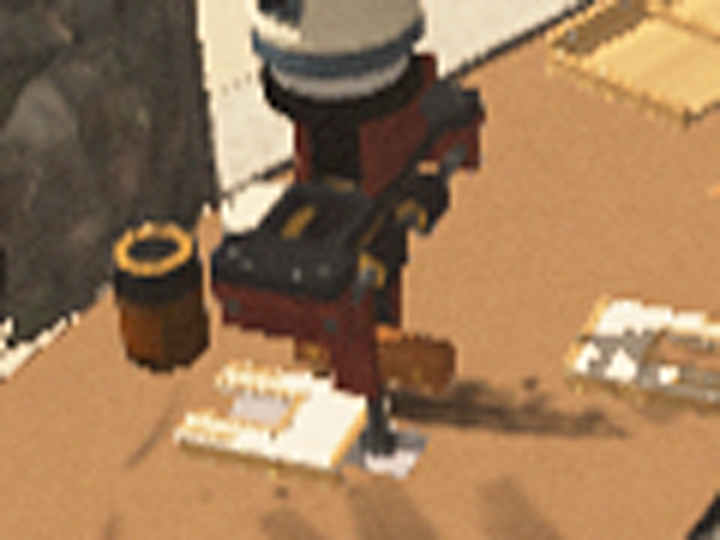

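>>> servo_tool(
  plan=[
    [[-0.3,0,0,0,0,0,1],[-0.6,0,0,0,0,0,1],[-0.9,0,0,0,0,0,1],[-1.5,0,0,0,0,0,1],[-2.3,0,0,0,0,0,1],[-3.3,0,0,0,0,0,1],[-4.2,0,0,0,0,0,1],[-4.8,0,0,0,0,0,1]],
  ],
)

```text
t: 28.93
ee_pos: [566.9, 361.6, 87.1]
orientation: [-1.278, 1.162, 1.277]
ft_force: [-0.0, -0.2, -3.0]
width: 19.9
```

```bash
cd .;python3 go.py 562.3 -123.7 -15.3 -61 55;  python3 - <<'E'
from mv import *
from ov import pan
o,M,yaw=state();A=np.radians(yaw);f=np.array([np.cos(A),np.sin(A)])
c=o['ee_pos'][:2]+(58-2)*f
for P in pan(c[0],c[1],yaw,o['ee_pos'][2]-30.9+7.5): print(((proj('side',P)-[150,150]+.5)*6).round())
a=snap('side','s26');cv2.imwrite('pics/s26z.png',cv2.resize(a[150:240,150:270,::-1],None,fx=6,fy=6,interpolation=cv2.INTER_CUBIC))
E
```

```text
t 28.93 tcp [566.9 361.6  87.1] blade z 56.2 yaw 5.34 tilt 0.12 F [-0.  -0.2 -3. ] w 19.9 q6 -1.11
-> [ 505.4 -108.1] [  0.06   10.497 -46.195] 0.3602
[157. 475.]
[175. 453.]
[261. 471.]
[283. 443.]
[197. 426.]
[214. 405.]
[374. 437.]
[322. 509.]
```

View pics/s26z.png

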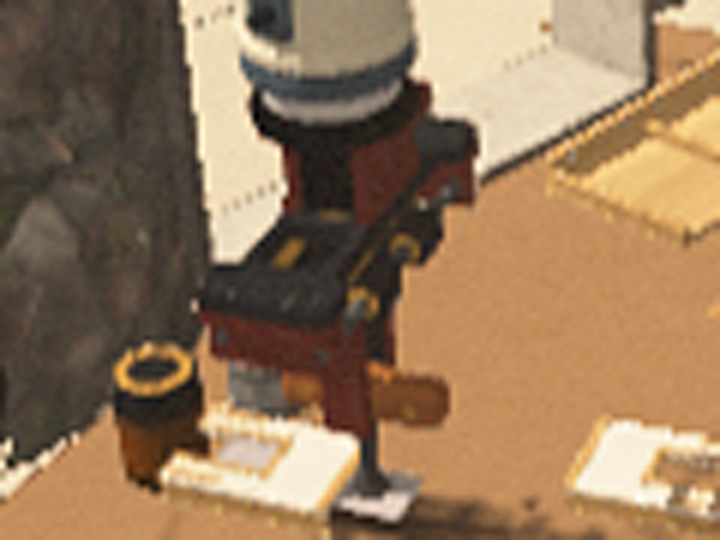

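>>> servo_tool(
  plan=[
    [[0,0.1,-0.5,0,0,0,1],[0,0.4,-1.5,0.01,0,0,1],[0,0.7,-3,0.02,0,0,1],[0,1.1,-4.8,0.03,0,0,1],[0,1.5,-6.6,0.045,0,0,1],[0,1.9,-8.4,0.06,0,0,1],[0,2.3,-10.2,0.075,0,0,1],[0,2.7,-12,0.09,0,0,1]],
  ],
)

```text
t: 29.65
ee_pos: [549.7, 236.7, 84.7]
orientation: [-1.21, 1.21, 1.211]
ft_force: [0.3, -0.1, -2.3]
width: 20.1
```

```bash
cd .;python3 go.py 562.3 -123.7 -15.3 -61 55
```

```text
t 29.65 tcp [549.7 236.7  84.7] blade z 53.8 yaw 0.07 tilt 0.07 F [ 0.3 -0.1 -2.3] w 20.1 q6 -1.19
-> [ 505.4 -108.1] [ -0.093   4.472 -34.481] 0.2683
```

>>> servo_tool(
  plan=[
    [[-0.1,0.2,-1.8,0.014,0,0,1],[-0.1,0.4,-3.6,0.028,0,0,1],[-0.1,0.6,-5.4,0.042,0,0,1],[-0.1,0.8,-7.2,0.056,0,0,1],[-0.1,1.1,-9,0.07,0,0,1],[-0.1,1.3,-10.8,0.084,0,0,1],[-0.1,1.6,-12.6,0.098,0,0,1],[-0.1,1.8,-14.4,0.112,0,0,1]],
  ],
)

```text
t: 30.32
ee_pos: [531.7, 93.0, 85.8]
orientation: [-1.127, 1.261, 1.128]
ft_force: [-0.4, 0.3, -1.9]
width: 19.6
```

```bash
cd .;python3 go.py 562.3 -123.7 -15.3 -61 55
```

```text
t 30.32 tcp [531.7  93.   85.8] blade z 54.9 yaw -6.35 tilt 0.07 F [-0.4  0.3 -1.9] w 19.6 q6 -1.31
-> [ 505.4 -108.1] [ 1.0000e-03  3.8900e-01 -2.0279e+01] 0.1562
```

>>> servo_tool(
  plan=[
    [[0,0,-1.8,0.014,0,0,1],[0,0.1,-3.6,0.028,0,0,1],[0,0.1,-5.4,0.042,0,0,1],[0,0.1,-7.2,0.056,0,0,1],[0,0.2,-9,0.07,0,0,1],[0,0.2,-10.8,0.084,0,0,1],[0,0.2,-12.6,0.098,0,0,1],[0,0.2,-14.2,0.112,0,0,1]],
  ],
)

```text
t: 30.98
ee_pos: [514.1, -47.8, 85.9]
orientation: [-1.043, 1.307, 1.044]
ft_force: [0.4, -0.9, -2.7]
width: 20.0
```

>>> servo_tool(
  plan=[
    [[0,0,-1.4,0.01,0,0,1],[0,0,-2.6,0.02,0,0,1],[0,0,-3.5,0.03,0,0,1],[0,0,-4,0.04,0,0,1],[0,0,-4.2,0.044,0,0,1],[0,0,-4.2,0.044,0,0,1],[0,0,-4.2,0.044,0,0,1]],
  ],
)

```text
t: 31.57
ee_pos: [506.4, -86.6, 86.1]
orientation: [-1.012, 1.323, 1.012]
ft_force: [-0.3, -0.0, -1.2]
width: 19.8
```

```bash
cd .;python3 go.py 562.3 -123.7 -15.3 -61 25
```

```text
t 31.57 tcp [506.4 -86.6  86.1] blade z 55.2 yaw -15.16 tilt 0.01 F [-0.3 -0.  -1.2] w 19.8 q6 -1.5
-> [ 505.4 -108.1] [ 3.024 -0.463 -2.108] 0.0024
```

>>> servo_tool(
  plan=[
    [[0,-0.2,-0.7,0.002,0,0,1],[0,-0.4,-1.5,0.002,0,0,1],[0.4,-0.45,-2,0.002,0,0,1],[1.1,-0.45,-2.1,0.002,0,0,1],[1.9,-0.45,-2.1,0.002,0,0,1],[2.6,-0.45,-2.1,0.002,0,0,1],[2.9,-0.45,-2.1,0.002,0,0,1],[2.9,-0.45,-2.1,0.002,0,0,1]],
  ],
)

```text
t: 32.23
ee_pos: [504.4, -107.9, 55.8]
orientation: [-1.009, 1.325, 1.012]
ft_force: [1.1, -0.4, -2.0]
width: 20.0
```

```bash
cd .;python3 go.py 562.3 -123.7 -15.3 -61 12.5
python3 - <<'E'
from mv import *
from ov import pan
o,M,yaw=state();A=np.radians(yaw);f=np.array([np.cos(A),np.sin(A)])
c=o['ee_pos'][:2]+(58-2)*f
for P in pan(c[0],c[1],yaw,o['ee_pos'][2]-30.9+7.5): print(((proj('side',P)-[230,120]+.5)*7).round())
a=snap('side','s27');cv2.imwrite('pics/s27z.png',cv2.resize(a[120:200,230:320,::-1],None,fx=7,fy=7,interpolation=cv2.INTER_CUBIC))
E
```

```text
t 32.23 tcp [ 504.4 -107.9   55.8] blade z 24.9 yaw -15.28 tilt 0.14 F [ 1.1 -0.4 -2. ] w 20.0 q6 -1.54
-> [ 505.4 -108.1] [ 1.243 -0.108  0.006] 0.0004
[224. 318.]
[246. 304.]
[314. 330.]
[341. 313.]
[272. 288.]
[293. 275.]
[423. 323.]
[354. 367.]
```

View pics/s27z.png

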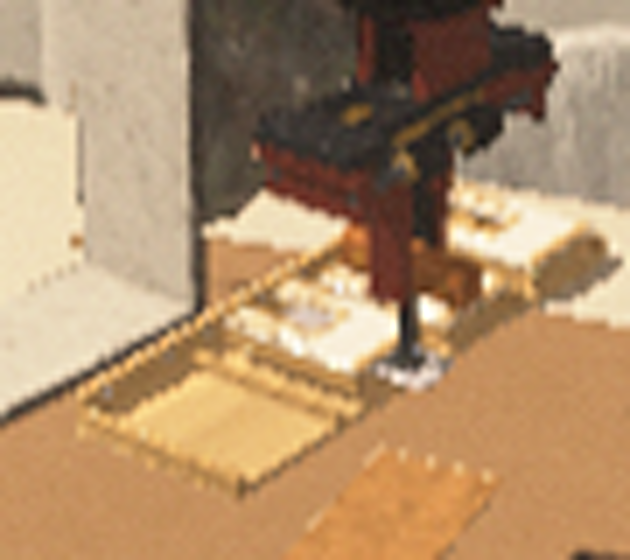

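>>> servo_tool(
  plan=[
    [[0.3,-0.05,0,0,0,0,1],[0.6,-0.1,0,0,0,0,1],[0.9,-0.1,0,0,0,0,1],[1.25,-0.1,0,0,0,0,1],[1.3,-0.1,0,0,0,0,1],[1.3,-0.1,0,0,0,0,1]],
  ],
)

```text
t: 32.78
ee_pos: [506.1, -108.5, 43.9]
orientation: [-1.01, 1.324, 1.011]
ft_force: [0.3, -0.2, -1.6]
width: 19.8
```

>>> servo_tool(
  plan=[
    [[0.0,0.5,0,0,0,0,1],[0.0,1.5,0,0,0,0,1],[0.0,3,0,0,0,0,1],[0,4.5,0,0,0,0,1],[0,6,0,0,0,0,1],[0,7.5,0,0,0,0,1],[0,9,0,0,0,0,1],[0,10.5,0,0,0,0,1]],
  ],
)

```text
t: 33.45
ee_pos: [403.3, -80.5, 44.4]
orientation: [-1.01, 1.324, 1.011]
ft_force: [0.1, -0.0, -1.0]
width: 19.8
```

```bash
python3 - <<'E'
from h import *
a=snap('top','t28');cv2.imwrite('pics/t28z.png',cv2.resize(a[130:290,90:410,::-1],None,fx=2.5,fy=2.5,interpolation=cv2.INTER_CUBIC)[:600])
for p in panels(a):print(p)
E
python3 go.py 463.6 237.5 -173.7 -150 55
```

```text
(463.8, 237.6, -173.7, 96, 65, -4.9, (np.float64(208.0), np.float64(223.0)))
(540.0, -207.2, -15.4, 88, 67, -6.0, (np.float64(349.0), np.float64(197.0)))
(564.7, -122.1, -14.1, 88, 74, -5.0, (np.float64(323.0), np.float64(189.0)))
t 33.5 tcp [399.3 -79.4  43.9] blade z 13.0 yaw -15.28 tilt 0.29 F [-3.9  1.6 -2.1] w 20.1 q6 -1.53
-> [610.7 253.7] [ -4.268 -11.589  37.712] 2.7649
```

View pics/t28z.png

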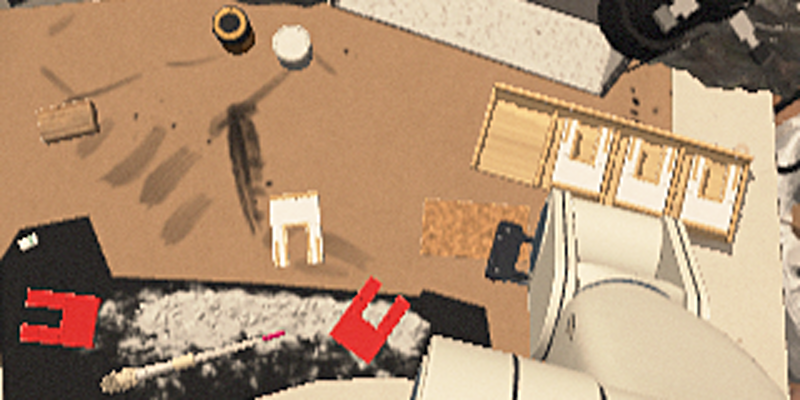

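```bash
cd .;python3 - <<'E'
from h import *
print(ray('top',206.6,146.7,52),ray('top',182.5,140,66))
E
python3 go.py 466.7 238 -173.7 -141 55
```

```text
[696.57831381 246.38297565  52.        ] [712.95545274 321.53734266  66.        ]
t 33.5 tcp [399.3 -79.4  43.9] blade z 13.0 yaw -15.28 tilt 0.29 F [-3.9  1.6 -2.1] w 20.1 q6 -1.53
-> [604.9 253.3] [ -4.266 -11.038  37.511] 2.7649
```

>>> servo_tool(
  plan=[
    [[-1,0.3,0,0,0,0,1],[-2.5,0.3,0,0,0,0,1],[-4,0.3,1,0.05,0,0,1],[-5.2,0,3,0.17,0,0,1],[-5.7,-0.5,5,0.29,0,0,1],[-5.7,-1,8,0.41,0,0,1],[-5.7,-1.5,11,0.53,0,0,1],[-5.7,-2,14,0.65,0,0,1]],
  ],
)

```text
t: 34.17
ee_pos: [461.4, 50.1, 101.6]
orientation: [-0.507, 1.51, 0.507]
ft_force: [0.7, -0.4, -1.9]
width: 19.9
```

```bash
cd .;python3 go.py 466.7 238 -173.7 -141 70
```

```text
t 34.17 tcp [461.4  50.1 101.6] blade z 70.7 yaw -52.91 tilt 0.05 F [ 0.7 -0.4 -1.9] w 19.9 q6 -0.56
-> [604.9 253.3] [ 0.087  7.557 23.696] 2.1082
```

>>> servo_tool(
  plan=[
    [[0,0.4,1.5,0.12,0,0,1],[0,0.8,3,0.24,0,0,1],[0,1.2,4.5,0.36,0,0,1],[0,1.6,6,0.48,0,0,1],[0,2,7.5,0.6,0,0,1],[0,2.4,9,0.72,0,0,1],[0,2.8,10.5,0.84,0,0,1],[0,3.2,12,0.96,0,0,1]],
  ],
)

```text
t: 34.83
ee_pos: [536.9, 147.9, 101.2]
orientation: [0.245, 1.557, -0.245]
ft_force: [-0.2, -0.4, -1.9]
width: 19.7
```

```bash
cd .;python3 go.py 466.7 238 -173.7 -141 70
```

```text
t 34.83 tcp [536.9 147.9 101.2] blade z 70.3 yaw -107.87 tilt 0.01 F [-0.2 -0.4 -1.9] w 19.7 q6 0.56
-> [604.9 253.3] [ 0.026 12.11   3.233] 1.149
```

>>> servo_tool(
  plan=[
    [[0,1.5,0.6,0.12,0,0,1],[0,3,1.2,0.24,0,0,1],[0,4.5,1.6,0.36,0,0,1],[0,6,2,0.48,0,0,1],[0,7.5,2.4,0.6,0,0,1],[0,9,2.7,0.72,0,0,1],[0,10,2.9,0.84,0,0,1],[0,11,3,0.96,0,0,1]],
  ],
)

```text
t: 35.5
ee_pos: [598.7, 243.7, 101.0]
orientation: [0.986, 1.336, -0.986]
ft_force: [0.0, 0.6, -1.7]
width: 19.7
```

>>> servo_tool(
  plan=[
    [[0,0,0,0.1,0,0,1],[0,0,0,0.16,0,0,1],[0,0,0,0.16,0,0,1],[0,0,0,0.16,0,0,1]],
  ],
)

```text
t: 35.83
ee_pos: [598.3, 243.0, 101.0]
orientation: [1.1, 1.275, -1.101]
ft_force: [-0.1, -0.0, -1.6]
width: 19.7
```

```bash
cd .;python3 go.py 466.7 238 -173.7 -141 55;  python3 - <<'E'
from h import *
a=snap('side','s29');cv2.imwrite('pics/s29z.png',cv2.resize(a[150:250,170:300,::-1],None,fx=5.5,fy=5.5,interpolation=cv2.INTER_CUBIC))
a=snap('top','t29');cv2.imwrite('pics/t29z.png',cv2.resize(a[120:260,130:290,::-1],None,fx=4,fy=4,interpolation=cv2.INTER_CUBIC))
for p in panels(a):print(p)
E
```

```text
t 35.83 tcp [598.3 243.  101. ] blade z 70.1 yaw -171.58 tilt 0.02 F [-0.1 -0.  -1.6] w 19.7 q6 1.79
-> [604.9 253.3] [ 1.513  0.799 -0.915] 0.0369
(516.9, -288.8, -14.4, 87, 64, -10.1, (np.float64(374.0), np.float64(206.0)))
(539.5, -207.4, -14.9, 86, 64, -9.8, (np.float64(349.0), np.float64(197.0)))
(563.6, -125.3, -14.5, 86, 66, -8.7, (np.float64(323.0), np.float64(190.0)))
```

View pics/s29z.png

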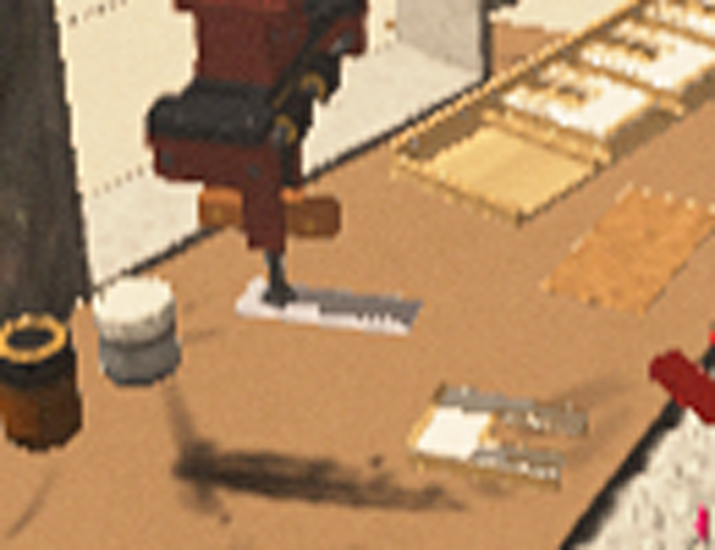

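View pics/t29z.png

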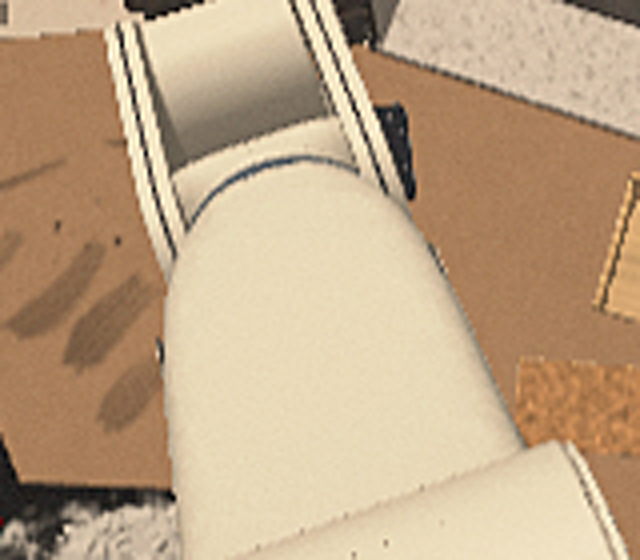

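>>> servo_tool(
  plan=[
    [[0.5,0.4,-0.5,0.02,0,0,1],[1.5,0.8,-0.9,0.037,0,0,1],[3,0.8,-0.91,0.037,0,0,1],[4.5,0.8,-0.91,0.037,0,0,1],[5.8,0.8,-0.91,0.037,0,0,1],[6.3,0.8,-0.91,0.037,0,0,1],[6.45,0.8,-0.91,0.037,0,0,1],[6.45,0.8,-0.91,0.037,0,0,1]],
  ],
)

```text
t: 36.6
ee_pos: [605.1, 253.2, 36.1]
orientation: [1.129, 1.259, -1.13]
ft_force: [-0.1, -0.3, -0.6]
width: 19.7
```

```bash
cd .;python3 go.py 466.7 238 -173.7 -58 5;  python3 - <<'E'
from mv import *
from ov import pan
for P in pan(466.7,238,-173.7,16): print('p',((proj('side',P)-[180,160]+.5)*6).round())
a=snap('side','s30');cv2.imwrite('pics/s30z.png',cv2.resize(a[160:250,180:300,::-1],None,fx=6,fy=6,interpolation=cv2.INTER_CUBIC))
E
```

```text
t 36.6 tcp [605.1 253.2  36.1] blade z 5.2 yaw -173.82 tilt 0.05 F [-0.1 -0.3 -0.6] w 19.7 q6 1.84
-> [522.4 244.1] [ 0.028 -8.322  0.012] -0.002
p [576. 383.]
p [566. 404.]
p [479. 388.]
p [465. 414.]
p [553. 431.]
p [543. 452.]
p [377. 422.]
p [416. 354.]
```

View pics/s30z.png

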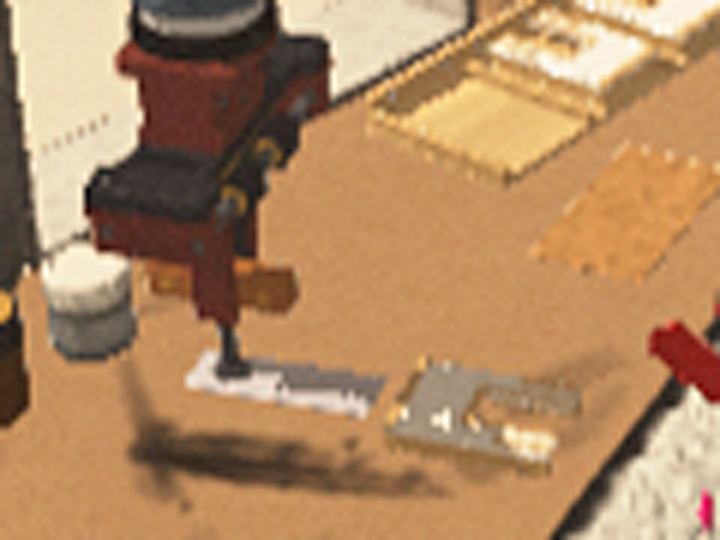

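```bash
python3 - <<'E'
from mv import *
from ov import pan
o,M,yaw=state();A=np.radians(yaw);f=np.array([np.cos(A),np.sin(A)]);g=np.array([-f[1],f[0]])
n=o['ee_pos'][:2]-2*f
for x,y in((84,17),(84,-17),(-22,17),(-22,-17)): print('b',((proj('side',[*(n+x*f+y*g),7.7])-[180,160]+.5)*8).round())
for P in pan(466.7,238,-173.7,16)+pan(466.7,238,-173.7,0): print('p',((proj('side',P)-[200,190]+.5)*12).round())
a=cv2.imread('pics/s30.png');cv2.imwrite('pics/s30y.png',cv2.resize(a[205:245,205:285],None,fx=10,fy=10,interpolation=cv2.INTER_CUBIC))
b=cv2.resize(a[205:245,205:285],None,fx=10,fy=10,interpolation=cv2.INTER_CUBIC)
def q(pts,col):
    p=np.array([(proj('side',P)-[205,205]+.5)*10 for P in pts]);cv2.polylines(b,[p.astype(np.int32)],True,col,1)
q([[*(n+x*f+y*g),7.7] for x,y in((84,17),(84,-17),(-22,-17),(-22,17))],(0,0,255))
q(pan(466.7,238,-173.7,16),(255,0,0))
cv2.imwrite('pics/s30y.png',b)
E
```

```text
b [514. 504.]
b [485. 553.]
b [273. 460.]
b [240. 507.]
p [912. 406.]
p [892. 447.]
p [718. 416.]
p [690. 469.]
p [866. 501.]
p [845. 545.]
p [515. 483.]
p [592. 349.]
p [912. 454.]
p [892. 496.]
p [719. 464.]
p [691. 517.]
p [866. 550.]
p [846. 594.]
p [517. 532.]
p [594. 396.]
```

View pics/s30y.png

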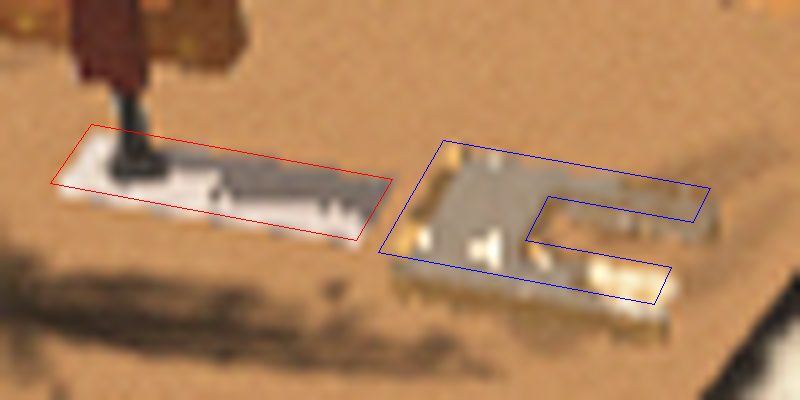

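>>> servo_tool(
  plan=[
    [[0,-1.5,0,0,0,0,1],[0,-3,0,0,0,0,1],[0,-4,0,0,0,0,1],[0,-4,0,0,0,0,1]],
  ],
)

```text
t: 36.98
ee_pos: [563.8, 248.8, 37.2]
orientation: [1.128, 1.259, -1.13]
ft_force: [0.1, 0.3, -1.9]
width: 19.6
```

```bash
cd .;python3 go.py 466.7 238 -173.7 -58 5;  python3 - <<'E'
from h import *
a=snap('side','s31');cv2.imwrite('pics/s31z.png',cv2.resize(a[190:250,205:285,::-1],None,fx=9,fy=9,interpolation=cv2.INTER_CUBIC))
E
```

```text
t 36.98 tcp [563.8 248.8  37.2] blade z 6.3 yaw -173.8 tilt 0.06 F [ 0.1  0.3 -1.9] w 19.6 q6 1.86
-> [522.4 244.1] [ 0.132 -4.166  0.015] -0.0017
```

View pics/s31z.png

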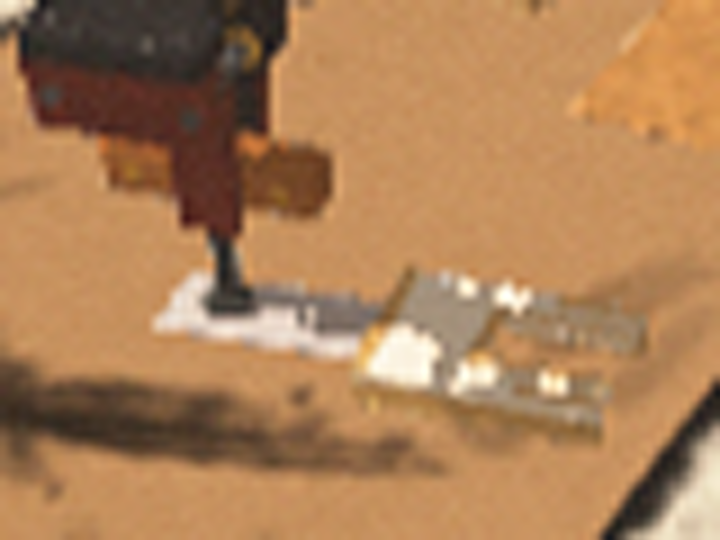

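>>> servo_tool(
  plan=[
    [[0.05,-1.2,0,0,0,0,1],[0.1,-2.4,0,0,0,0,1],[0.1,-3.5,0,0,0,0,1],[0.1,-4.1,0,0,0,0,1],[0.1,-4.1,0,0,0,0,1]],
  ],
)

```text
t: 37.45
ee_pos: [523.9, 244.5, 35.8]
orientation: [1.129, 1.259, -1.13]
ft_force: [0.5, -0.4, -1.8]
width: 19.4
```

```bash
cd .;python3 go.py 466.7 238 -173.7 -58 5;  python3 - <<'E'
from h import *
a=snap('side','s32');cv2.imwrite('pics/s32z.png',cv2.resize(a[190:250,205:285,::-1],None,fx=9,fy=9,interpolation=cv2.INTER_CUBIC))
E
```

```text
t 37.45 tcp [523.9 244.5  35.8] blade z 4.9 yaw -173.81 tilt 0.04 F [ 0.5 -0.4 -1.8] w 19.4 q6 1.88
-> [522.4 244.1] [-0.013 -0.155  0.02 ] -0.0018
```

View pics/s32z.png

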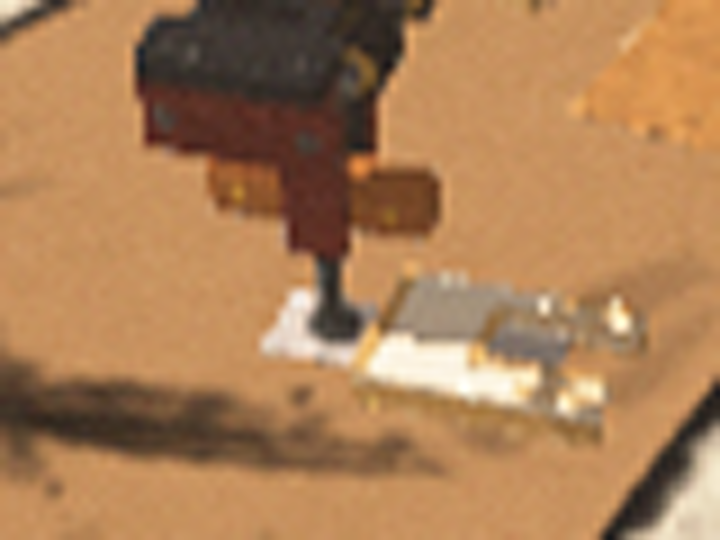

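>>> servo_tool(
  plan=[
    [[0,-0.3,0,0,0,0,1],[-0.3,-0.4,0,0,0,0,1],[-0.6,-0.4,0,0,0,0,1],[-1,-0.4,0,0,0,0,1],[-1.8,-0.4,0,0,0,0,1],[-2.8,-0.4,0,0,0,0,1],[-4,-0.4,0,0,0,0,1],[-5,-0.4,0,0,0,0,1]],
  ],
)

```text
t: 38.17
ee_pos: [521.3, 244.4, 87.4]
orientation: [1.13, 1.258, -1.128]
ft_force: [0.4, -0.0, -2.3]
width: 19.9
```

```bash
cd .;python3 go.py 584.5 -42.7 -15.3 -61 55;  python3 - <<'E'
from h import *
a=snap('side','s33');cv2.imwrite('pics/s33z.png',cv2.resize(a[170:240,205:285,::-1],None,fx=8,fy=8,interpolation=cv2.INTER_CUBIC))
E
```

```text
t 38.17 tcp [521.3 244.4  87.4] blade z 56.5 yaw -173.82 tilt 0.07 F [ 0.4 -0.  -2.3] w 19.9 q6 1.88
-> [527.6 -27.1] [ 0.137 -2.291 27.06 ] -2.7668
```

View pics/s33z.png

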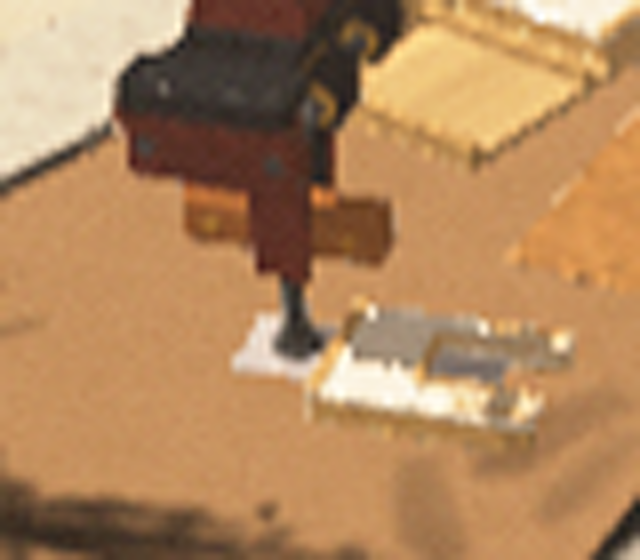

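>>> servo_tool(
  plan=[
    [[0,0,0.2,-0.02,0,0,1],[0,-0.1,0.6,-0.06,0,0,1],[0,-0.2,1.2,-0.12,0,0,1],[0,-0.3,2,-0.2,0,0,1],[0,-0.4,2.9,-0.29,0,0,1],[0,-0.5,3.8,-0.38,0,0,1],[0,-0.5,4.7,-0.47,0,0,1],[0,-0.5,5.6,-0.56,0,0,1]],
  ],
)

```text
t: 38.88
ee_pos: [521.4, 187.3, 85.3]
orientation: [0.7, 1.455, -0.701]
ft_force: [0.6, 0.8, -2.0]
width: 20.0
```

```bash
cd .;python3 go.py 584.5 -42.7 -15.3 -61 55
```

```text
t 38.88 tcp [521.4 187.3  85.3] blade z 54.4 yaw -141.42 tilt 0.04 F [ 0.6  0.8 -2. ] w 20.0 q6 1.22
-> [527.6 -27.1] [ -0.053 -12.888  17.151] -2.2012
```

>>> servo_tool(
  plan=[
    [[0,-0.5,0.7,-0.09,0,0,1],[0,-1,1.4,-0.18,0,0,1],[0,-1.5,2.1,-0.27,0,0,1],[0,-2,2.8,-0.36,0,0,1],[0,-2.6,3.5,-0.45,0,0,1],[0,-3.1,4.2,-0.54,0,0,1],[0,-3.7,4.9,-0.63,0,0,1],[0,-4.2,5.6,-0.72,0,0,1]],
  ],
)

```text
t: 39.55
ee_pos: [523.0, 117.3, 85.3]
orientation: [0.139, 1.567, -0.14]
ft_force: [-0.3, -0.4, -2.8]
width: 19.8
```

```bash
cd .;python3 go.py 584.5 -42.7 -15.3 -61 55;  python3 - <<'E'
from h import *
a=snap('side','s34');cv2.imwrite('pics/s34z.png',cv2.resize(a[140:240,205:315,::-1],None,fx=6,fy=6,interpolation=cv2.INTER_CUBIC))
E
```

```text
t 39.55 tcp [523.  117.3  85.3] blade z 54.4 yaw -100.17 tilt 0.05 F [-0.3 -0.4 -2.8] w 19.8 q6 0.38
-> [527.6 -27.1] [ -0.057 -14.136   3.005] -1.4813
```

View pics/s34z.png

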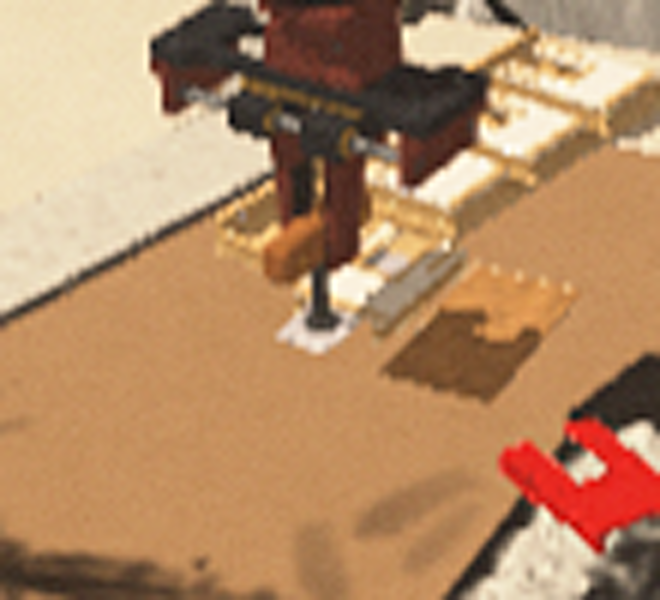

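>>> servo_tool(
  plan=[
    [[0,-0.7,0.2,-0.09,0,0,1],[0,-1.4,0.4,-0.18,0,0,1],[0,-2.1,0.6,-0.27,0,0,1],[0,-2.8,0.8,-0.36,0,0,1],[0,-3.5,1,-0.45,0,0,1],[0,-4.2,1.1,-0.54,0,0,1],[0,-4.9,1.3,-0.63,0,0,1],[0,-5.6,1.4,-0.72,0,0,1]],
  ],
)

```text
t: 40.27
ee_pos: [526.9, 60.2, 85.4]
orientation: [-0.423, 1.529, 0.423]
ft_force: [0.2, 0.8, -1.1]
width: 19.4
```

```bash
cd .;python3 go.py 584.5 -42.7 -15.3 -61 55
```

```text
t 40.27 tcp [526.9  60.2  85.4] blade z 54.5 yaw -59.06 tilt 0.02 F [ 0.2  0.8 -1.1] w 19.4 q6 -0.45
-> [527.6 -27.1] [-0.047 -7.522 -4.433] -0.7637
```

>>> servo_tool(
  plan=[
    [[0,-0.7,-0.4,-0.09,0,0,1],[0,-1.4,-0.8,-0.18,0,0,1],[0,-2.1,-1.2,-0.27,0,0,1],[0,-2.8,-1.6,-0.36,0,0,1],[0,-3.5,-2,-0.45,0,0,1],[0,-4.2,-2.4,-0.54,0,0,1],[0,-4.8,-2.8,-0.61,0,0,1],[0,-5.4,-3.2,-0.66,0,0,1]],
  ],
)

```text
t: 40.93
ee_pos: [527.0, -2.6, 85.4]
orientation: [-0.931, 1.363, 0.932]
ft_force: [0.6, 0.2, -2.2]
width: 20.1
```

>>> servo_tool(
  plan=[
    [[0,-0.1,-0.5,-0.03,0,0,1],[0,-0.2,-0.8,-0.05,0,0,1],[0,-0.2,-0.9,-0.06,0,0,1],[0,-0.2,-0.9,-0.06,0,0,1],[0,-0.2,-0.9,-0.06,0,0,1]],
  ],
)

```text
t: 41.35
ee_pos: [525.7, -11.3, 85.5]
orientation: [-0.974, 1.342, 0.974]
ft_force: [0.4, 0.1, -2.0]
width: 19.7
```

```bash
cd .;python3 go.py 584.5 -42.7 -15.3 -61 25
```

```text
t 41.35 tcp [525.7 -11.3  85.5] blade z 54.6 yaw -18.04 tilt 0.02 F [ 0.4  0.1 -2. ] w 19.7 q6 -1.3
-> [527.6 -27.1] [ 2.962 -0.673 -1.445] -0.0479
```

>>> servo_tool(
  plan=[
    [[0,-0.2,-0.4,-0.02,0,0,1],[0,-0.5,-1,-0.04,0,0,1],[0,-0.65,-1.4,-0.048,0,0,1],[0.5,-0.67,-1.44,-0.048,0,0,1],[1.3,-0.67,-1.44,-0.048,0,0,1],[2.2,-0.67,-1.44,-0.048,0,0,1],[2.8,-0.67,-1.44,-0.048,0,0,1],[2.8,-0.67,-1.44,-0.048,0,0,1]],
  ],
)

```text
t: 42.02
ee_pos: [526.3, -26.9, 55.7]
orientation: [-1.01, 1.326, 1.013]
ft_force: [0.4, 0.2, -2.5]
width: 20.0
```

```bash
cd .;python3 go.py 584.5 -42.7 -15.3 -61 12.5
python3 - <<'E'
from mv import *
from ov import pan
o,M,yaw=state();A=np.radians(yaw);f=np.array([np.cos(A),np.sin(A)])
c=o['ee_pos'][:2]+(58-2)*f
for P in pan(c[0],c[1],yaw,o['ee_pos'][2]-30.9+7.5): print(((proj('side',P)-[210,130]+.5)*7).round())
a=snap('side','s35');cv2.imwrite('pics/s35z.png',cv2.resize(a[130:210,210:300,::-1],None,fx=7,fy=7,interpolation=cv2.INTER_CUBIC))
E
```

```text
t 42.02 tcp [526.3 -26.9  55.7] blade z 24.8 yaw -15.23 tilt 0.19 F [ 0.4  0.2 -2.5] w 20.0 q6 -1.38
-> [527.6 -27.1] [ 1.233 -0.133  0.015] 0.0012
[265. 308.]
[288. 294.]
[357. 322.]
[385. 304.]
[317. 277.]
[339. 263.]
[470. 314.]
[397. 362.]
```

View pics/s35z.png

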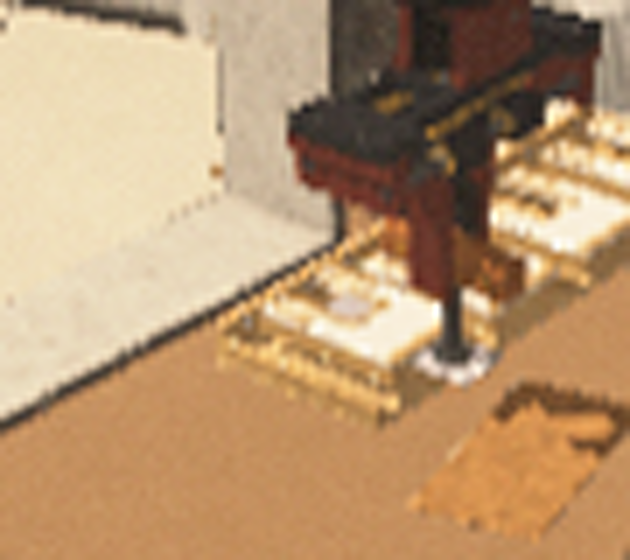

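>>> servo_tool(
  plan=[
    [[0.3,0,0,0,0,0,1],[0.6,0,0,0,0,0,1],[0.9,0,0,0,0,0,1],[1.25,0,0,0,0,0,1],[1.3,0,0,0,0,0,1],[1.3,0,0,0,0,0,1]],
  ],
)

```text
t: 42.57
ee_pos: [527.6, -27.3, 44.4]
orientation: [-1.011, 1.324, 1.011]
ft_force: [-0.6, -0.1, -1.1]
width: 19.8
```

>>> servo_tool(
  plan=[
    [[0.0,0.5,0,0,0,0,1],[0.0,1.5,0,0,0,0,1],[0.0,3,0,0,0,0,1],[0,4.5,0,0,0,0,1],[0,6,0,0,0,0,1],[0,7.5,0,0,0,0,1],[0,9,0,0,0,0,1],[0,10.5,0,0,0,0,1]],
  ],
)

```text
t: 43.23
ee_pos: [424.8, 0.6, 44.9]
orientation: [-1.011, 1.323, 1.011]
ft_force: [-0.0, -0.4, -1.6]
width: 20.0
```

>>> servo_tool(
  plan=[
    [[-1,0.5,0,0,0,0,1],[-2.5,0.5,0.5,0,0,0,1],[-4,0.5,2,0,0,0,1],[-5,0.5,4,0,0,0,1],[-5,0.5,7,0,0,0,1],[-5,0.5,10,0,0,0,1],[-5,0.5,13,0,0,0,1],[-5,0.5,16,0,0,0,1]],
  ],
)

```text
t: 43.9
ee_pos: [462.8, 157.3, 94.9]
orientation: [-1.011, 1.323, 1.011]
ft_force: [-0.3, 0.0, -1.5]
width: 19.9
```

```bash
python3 - <<'E'
from h import *
a=snap('top','t36');cv2.imwrite('pics/t36z.png',cv2.resize(a[140:250,230:400,::-1],None,fx=4.7,fy=4.7,interpolation=cv2.INTER_CUBIC)[:600])
for p in panels(a,z=24.5):print(p)
a=snap('side','s36');cv2.imwrite('pics/s36z.png',cv2.resize(a[110:230,180:350,::-1],None,fx=4.5,fy=4.5,interpolation=cv2.INTER_CUBIC))
E
python3 go.py
```

```text
(514.6, -285.6, -13.7, 91, 64, -7.9, (np.float64(374.0), np.float64(205.0)))
(538.3, -205.3, -15.1, 87, 66, -7.5, (np.float64(349.0), np.float64(197.0)))
(545.5, -21.5, -18.9, 93, 64, -8.5, (np.float64(292.0), np.float64(195.0)))
(562.9, -120.8, -14.1, 87, 73, -6.4, (np.float64(323.0), np.float64(189.0)))
t 44.0 tcp [464.6 159.3  95.2] blade z 64.3 yaw -15.04 tilt 0.17 F [-0.2 -0.2 -1. ] w 20.0 q6 -1.0
```

View pics/t36z.png

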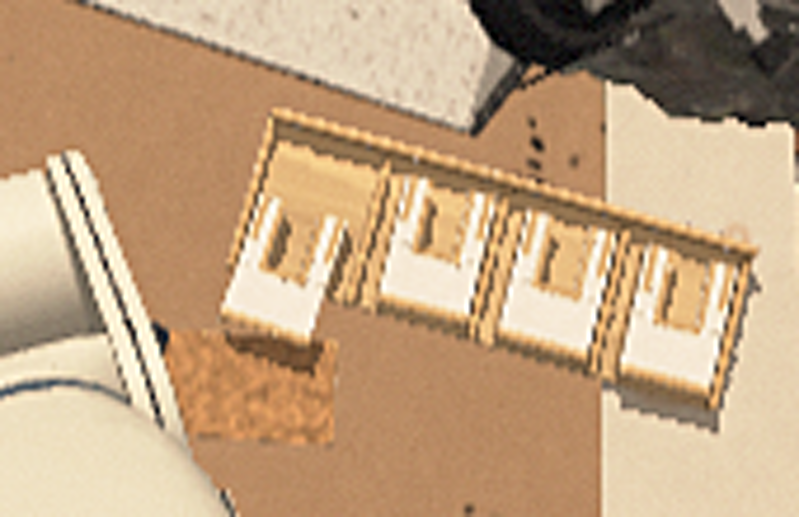

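View pics/s36z.png

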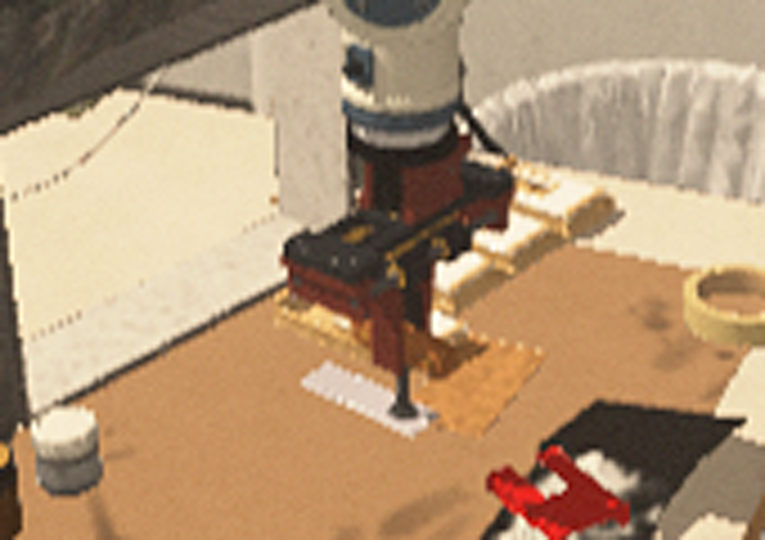

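>>> servo_tool(
  plan=[
    [[-1,2,2,0,0,0,1],[-2,4,4,0,0,0,1],[-2,6,6,0,0,0,1],[-2,8,8,0,0,0,1],[-2,9,10,0,0,0,1],[-2,9,11,0,0,0,1],[-2,9,11,0,0,0,1]],
  ],
)

```text
t: 44.58
ee_pos: [405.7, 286.9, 114.9]
orientation: [-1.013, 1.321, 1.013]
ft_force: [-0.4, 0.3, -1.2]
width: 20.0
```

```bash
python3 - <<'E'
from h import *
a=snap('top','t37');cv2.imwrite('pics/t37z.png',cv2.resize(a[160:230,260:340,::-1],None,fx=8,fy=8,interpolation=cv2.INTER_CUBIC)[:600])
for p in panels(a,z=24.5):print(p)
a=snap('side','s37');cv2.imwrite('pics/s37z.png',cv2.resize(a[150:220,220:310,::-1],None,fx=8,fy=8,interpolation=cv2.INTER_CUBIC))
E
python3 go.py
```

```text
(290.8, -187.5, -39.8, 92, 58, -8.6, (np.float64(345.0), np.float64(282.0)))
(514.5, -286.4, -13.8, 91, 66, -5.9, (np.float64(374.0), np.float64(205.0)))
(538.4, -205.3, -15.3, 87, 66, -6.1, (np.float64(348.0), np.float64(197.0)))
(545.7, -21.5, -18.7, 94, 65, -8.7, (np.float64(291.0), np.float64(194.0)))
(563.0, -120.7, -14.0, 87, 73, -5.4, (np.float64(322.0), np.float64(189.0)))
t 44.68 tcp [405.5 284.9 114.5] blade z 83.6 yaw -15.2 tilt 0.04 F [-0.1 -0.1 -2.5] w 19.8 q6 -0.72
```

View pics/t37z.png

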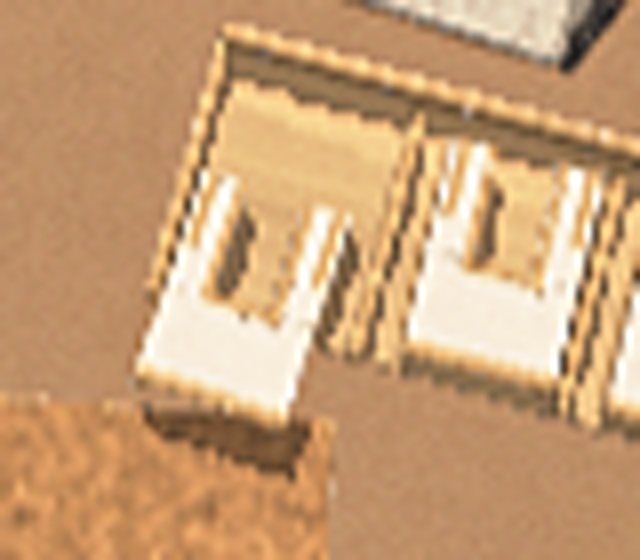

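View pics/s37z.png

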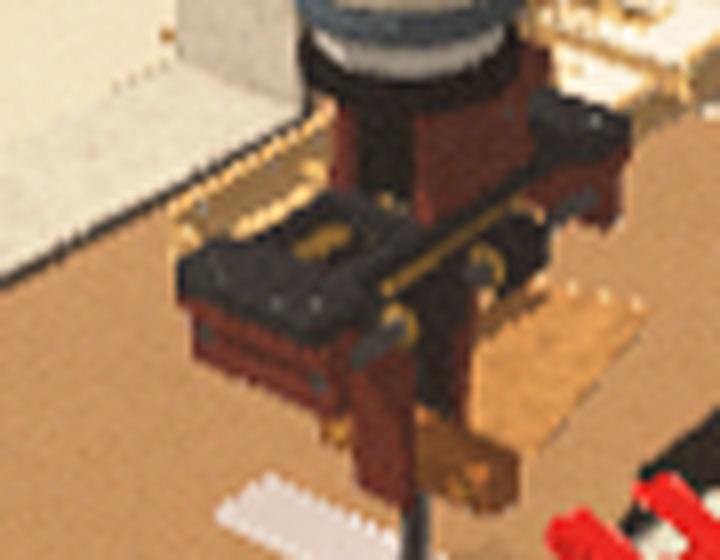

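```bash
python3 go.py 545.6 -21.5 -18.7 -149 60
```

```text
t 44.68 tcp [405.5 284.9 114.5] blade z 83.6 yaw -15.2 tilt 0.04 F [-0.1 -0.1 -2.5] w 19.8 q6 -0.72
-> [406.4  25.6] [  2.375  -6.884 -24.997] 0.061
```

>>> servo_tool(
  plan=[
    [[0,-0.5,-2.5,0.01,0,0,1],[0,-1.5,-6,0.02,0,0,1],[0,-2.5,-9.5,0.03,0,0,1],[0,-3.5,-13,0.04,0,0,1],[0,-4.5,-16.5,0.05,0,0,1],[0,-5.5,-20,0.06,0,0,1],[0,-6.5,-22.5,0.06,0,0,1],[0,-6.8,-24.5,0.06,0,0,1]],
  ],
)

```text
t: 45.35
ee_pos: [406.7, 28.0, 114.7]
orientation: [-0.964, 1.347, 0.963]
ft_force: [1.0, 0.4, -1.7]
width: 19.6
```

>>> servo_tool(
  plan=[
    [[0,0,0,0,0,0,1],[0,0,0,0,0,0,1]],
  ],
)

```text
t: 45.52
ee_pos: [406.2, 29.7, 114.6]
orientation: [-0.962, 1.348, 0.963]
ft_force: [0.1, -0.0, -2.0]
width: 20.0
```

```bash
python3 - <<'E'
from h import *
a=snap('side','s38');cv2.imwrite('pics/s38z.png',cv2.resize(a[140:210,220:310,::-1],None,fx=8,fy=8,interpolation=cv2.INTER_CUBIC))
E
python3 go.py  545.6 -21.5 -18.7 -149 60
```

```text
t 45.57 tcp [406.5  30.6 114.6] blade z 83.7 yaw -18.83 tilt 0.02 F [-1.2  0.1 -0.7] w 19.6 q6 -1.2
-> [406.4  25.6] [ 2.37  -0.144 -0.472] -0.0023
```

View pics/s38z.png

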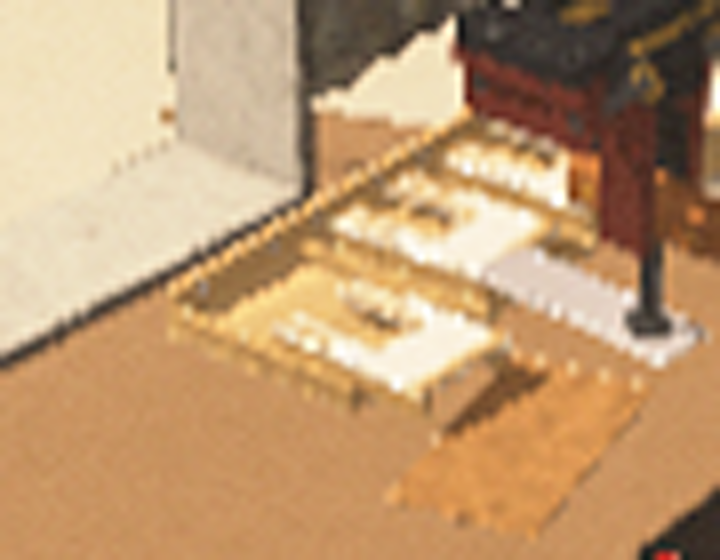

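```bash
python3 - <<'E'
from h import *
from ov import pan
for z in(24.5,):
  for P in pan(545.6,-21.5,-18.7,z): print(((proj('side',P)-[220,140]+.5)*8).round())
E
```

```text
[273. 318.]
[302. 302.]
[378. 338.]
[413. 317.]
[337. 283.]
[364. 267.]
[510. 332.]
[420. 386.]
```

>>> servo_tool(
  plan=[
    [[1,-0.1,-0.4,0,0,0,1],[2.5,-0.14,-0.47,0,0,0,1],[4,-0.14,-0.47,0,0,0,1],[5.5,-0.14,-0.47,0,0,0,1],[6.5,-0.14,-0.47,0,0,0,1],[7,-0.14,-0.47,0,0,0,1],[7.1,-0.14,-0.47,0,0,0,1],[7.1,-0.14,-0.47,0,0,0,1]],
  ],
)

```text
t: 46.23
ee_pos: [406.6, 27.0, 43.6]
orientation: [-0.966, 1.346, 0.967]
ft_force: [0.5, -0.4, -1.3]
width: 19.8
```

```bash
python3 - <<'E'
from h import *
a=snap('side','s39');cv2.imwrite('pics/s39z.png',cv2.resize(a[140:210,220:310,::-1],None,fx=8,fy=8,interpolation=cv2.INTER_CUBIC))
E
python3 go.py  545.6 -21.5 -18.7 -58 13
```

```text
t 46.28 tcp [406.9  27.   43.9] blade z 13.0 yaw -18.63 tilt 0.01 F [ 0.4  0.8 -2.1] w 19.4 q6 -1.21
-> [492.6  -3.5] [ 1.000e-03 -9.087e+00 -1.570e-01] 0.0013
```

View pics/s39z.png

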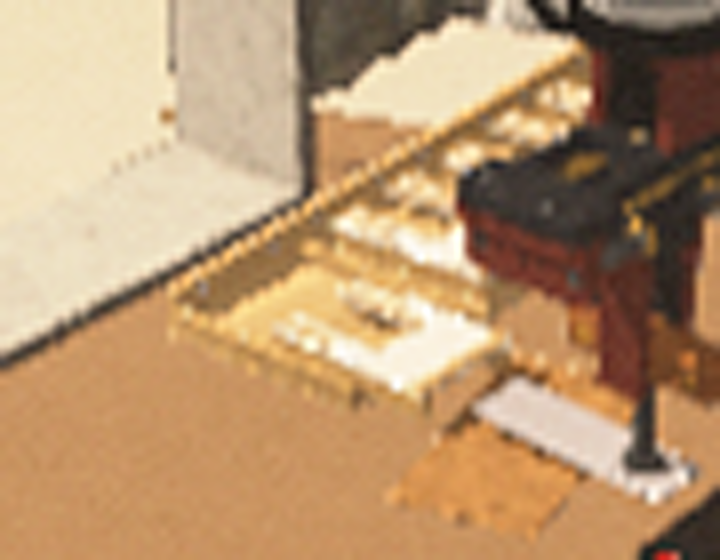

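>>> servo_tool(
  plan=[
    [[0,-1,-0.15,0,0,0,1],[0,-2.4,-0.15,0,0,0,1],[0,-4,-0.15,0,0,0,1],[0,-5.5,-0.15,0,0,0,1],[0.05,-7,-0.15,0,0,0,1],[0.05,-8.3,-0.15,0,0,0,1],[0.05,-8.9,-0.15,0,0,0,1],[0.05,-8.9,-0.15,0,0,0,1]],
  ],
)

```text
t: 46.95
ee_pos: [492.9, -3.9, 43.8]
orientation: [-0.967, 1.344, 0.964]
ft_force: [-0.1, -0.3, -1.8]
width: 20.1
```

```bash
python3 - <<'E'
from h import *
a=snap('side','s40');cv2.imwrite('pics/s40z.png',cv2.resize(a[140:210,220:310,::-1],None,fx=8,fy=8,interpolation=cv2.INTER_CUBIC))
E
python3 go.py  545.6 -21.5 -18.7 -58 13
```

```text
t 47.0 tcp [491.3  -3.6  43.5] blade z 12.6 yaw -18.69 tilt 0.05 F [-0.3  0.4 -2.2] w 19.8 q6 -1.28
-> [492.6  -3.5] [-0.039 -0.12   0.045] 0.0001
```

View pics/s40z.png

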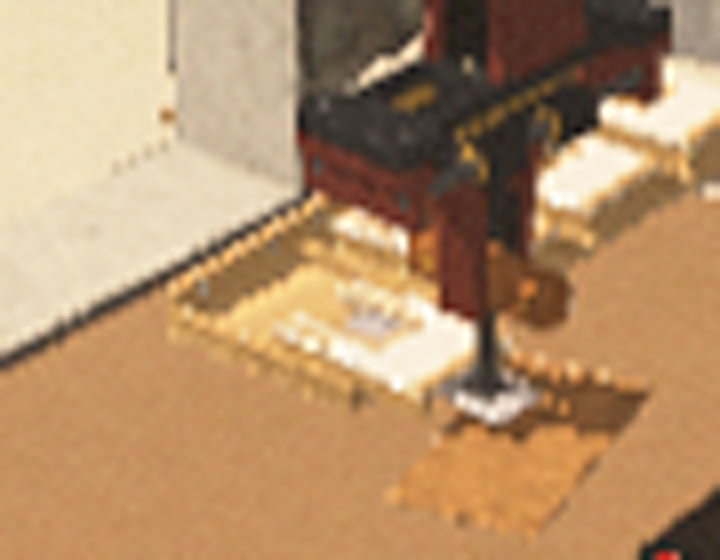

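>>> servo_tool(
  plan=[
    [[-0.3,0,0,0,0,0,1],[-0.6,0,0,0,0,0,1],[-0.9,0,0,0,0,0,1],[-1.3,0,0,0,0,0,1],[-2,0,0,0,0,0,1],[-2.7,0,0,0,0,0,1],[-3.2,0,0,0,0,0,1],[-3.2,0,0,0,0,0,1]],
  ],
)

```text
t: 47.67
ee_pos: [491.5, -3.3, 76.5]
orientation: [-0.967, 1.344, 0.965]
ft_force: [-0.2, -0.4, -2.2]
width: 19.6
```

```bash
python3 go.py 584.5 -42.7 -15.3 -61 45;  python3 - <<'E'
from h import *
a=snap('side','s41');cv2.imwrite('pics/s41z.png',cv2.resize(a[140:210,220:310,::-1],None,fx=8,fy=8,interpolation=cv2.INTER_CUBIC))
E
```

```text
t 47.67 tcp [491.5  -3.3  76.5] blade z 45.6 yaw -18.67 tilt 0.13 F [-0.2 -0.4 -2.2] w 19.6 q6 -1.28
-> [527.6 -27.1] [ 0.072 -4.185 -1.104] -0.0587
```

View pics/s41z.png

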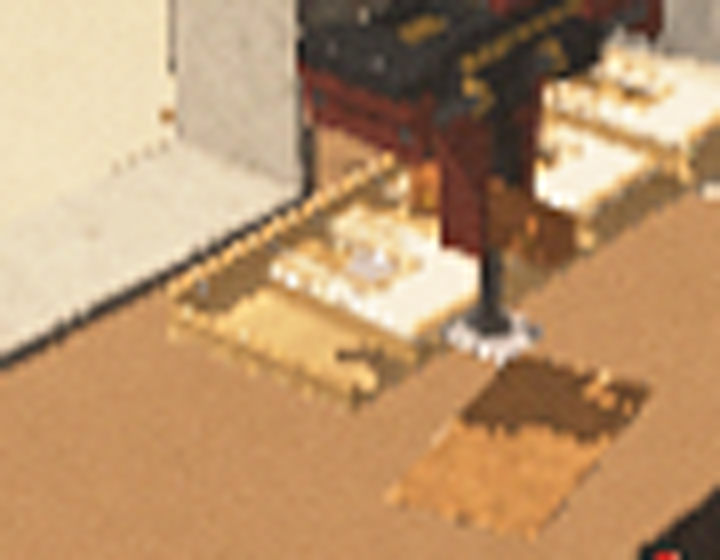

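>>> servo_tool(
  plan=[
    [[0,-0.4,-0.1,-0.01,0,0,1],[0,-1.2,-0.3,-0.02,0,0,1],[0,-2.2,-0.6,-0.03,0,0,1],[0,-3.2,-0.9,-0.05,0,0,1],[0,-3.9,-1.1,-0.058,0,0,1],[0,-4.2,-1.1,-0.058,0,0,1],[0,-4.2,-1.1,-0.058,0,0,1],[0,-4.2,-1.1,-0.058,0,0,1]],
  ],
)

```text
t: 48.38
ee_pos: [526.6, -27.2, 74.8]
orientation: [-1.009, 1.325, 1.01]
ft_force: [0.4, 0.1, -1.9]
width: 19.4
```

```bash
python3 go.py 584.5 -42.7 -15.3 -61 12.5
```

```text
t 48.38 tcp [526.6 -27.2  74.8] blade z 43.9 yaw -15.38 tilt 0.04 F [ 0.4  0.1 -1.9] w 19.4 q6 -1.38
-> [527.6 -27.1] [ 3.142 -0.092  0.036] -0.0014
```

>>> servo_tool(
  plan=[
    [[0.5,-0.1,0,0,0,0,1],[1.2,-0.1,0,0,0,0,1],[1.8,-0.1,0,0,0,0,1],[2.2,-0.1,0,0,0,0,1],[2.6,-0.1,0,0,0,0,1],[2.9,-0.1,0,0,0,0,1],[3.15,-0.1,0,0,0,0,1],[3.15,-0.1,0,0,0,0,1]],
  ],
)

```text
t: 49.05
ee_pos: [527.6, -27.4, 43.1]
orientation: [-1.009, 1.325, 1.01]
ft_force: [0.2, -0.1, -1.8]
width: 19.8
```

```bash
python3 go.py 584.5 -42.7 -15.3 -61 12.5;  python3 - <<'E'
from h import *
a=snap('side','s42');cv2.imwrite('pics/s42z.png',cv2.resize(a[140:210,220:310,::-1],None,fx=8,fy=8,interpolation=cv2.INTER_CUBIC))
E
```

```text
t 49.05 tcp [527.6 -27.4  43.1] blade z 12.2 yaw -15.34 tilt 0.04 F [ 0.2 -0.1 -1.8] w 19.8 q6 -1.38
-> [527.6 -27.1] [-0.026  0.004  0.023] -0.0007
```

View pics/s42z.png

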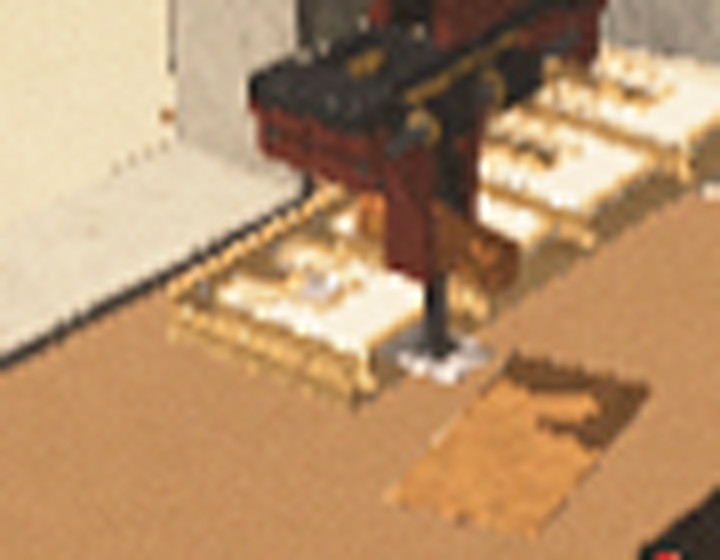

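Seated. Withdraw the same way, then look at once.

>>> servo_tool(
  plan=[
    [[0.0,0.5,0,0,0,0,1],[0.0,1.5,0,0,0,0,1],[0.0,3,0,0,0,0,1],[0,4.5,0,0,0,0,1],[0,6,0,0,0,0,1],[0,7.5,0,0,0,0,1],[0,9,0,0,0,0,1],[0,10.5,0,0,0,0,1]],
  ],
)

```text
t: 49.77
ee_pos: [424.9, 0.7, 43.9]
orientation: [-1.01, 1.324, 1.01]
ft_force: [-0.1, -0.5, -1.3]
width: 20.1
```

>>> servo_tool(
  plan=[
    [[-1,0.5,0,0,0,0,1],[-2.5,0.5,0.5,0,0,0,1],[-4,0.5,2,0,0,0,1],[-5,0.5,4,0,0,0,1],[-5,0.5,7,0,0,0,1],[-5,0.5,10,0,0,0,1],[-5,0.5,12,0,0,0,1],[-5,0.5,12,0,0,0,1]],
  ],
)

```text
t: 50.43
ee_pos: [454.3, 120.3, 94.3]
orientation: [-1.012, 1.32, 1.011]
ft_force: [-0.2, -0.0, -1.4]
width: 20.2
```

```bash
python3 - <<'E'
from h import *
from ov import EX,EY
a=snap('top','t43');cv2.imwrite('pics/t43z.png',cv2.resize(a[140:250,230:400,::-1],None,fx=4.7,fy=4.7,interpolation=cv2.INTER_CUBIC)[:600])
for p in panels(a,z=24.5):
    q=np.array(p[:2]); k=round((113-q@EY)/84); print(p[:5],'bay',k+1,'x',(q@EX-575).round(1),'y',(q@EY-113+84*k).round(1))
a=snap('side','s43');cv2.imwrite('pics/s43z.png',cv2.resize(a[120:210,220:350,::-1],None,fx=6,fy=6,interpolation=cv2.INTER_CUBIC))
E
python3 go.py 465 43.5 -92 0 40
```

```text
(514.4, -286.4, -13.8, 91, 66) bay 4 x -3.3 y -1.5
(538.3, -205.3, -14.9, 87, 66) bay 3 x -1.6 y -1.0
(563.1, -120.7, -14.0, 87, 73) bay 2 x -0.0 y 3.2
(585.8, -41.5, -14.1, 89, 65) bay 1 x 1.0 y 1.5
t 50.53 tcp [452.5 117.8  93.7] blade z 62.8 yaw -15.23 tilt 0.03 F [-0.3 -0.  -2.3] w 19.7 q6 -1.08
-> [464.9  41.5] [ 2.277 -3.203 -7.033] 1.3399
```

View pics/t43z.png

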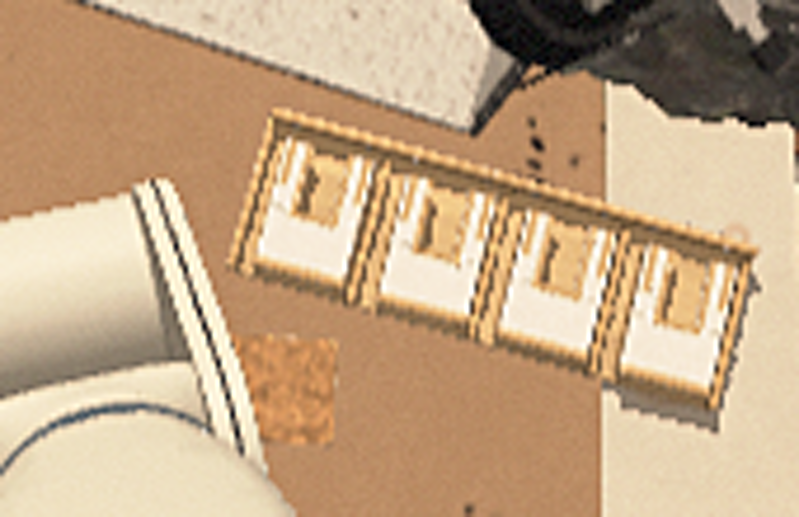

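View pics/s43z.png

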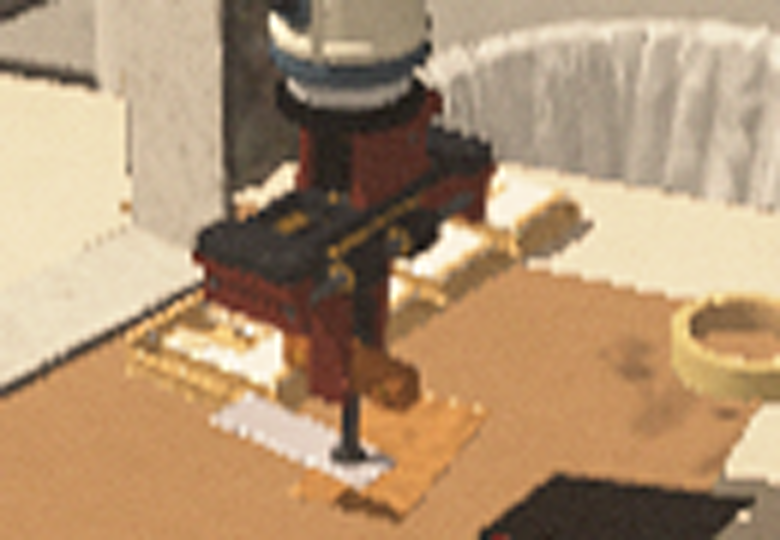

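```bash
cd .;python3 go.py 467 41 -92.5 0 40
```

```text
t 50.53 tcp [452.5 117.8  93.7] blade z 62.8 yaw -15.23 tilt 0.03 F [-0.3 -0.  -2.3] w 19.7 q6 -1.08
-> [466.9  39. ] [ 2.277 -3.46  -7.222] 1.3486
```

>>> servo_tool(
  plan=[
    [[0,-0.3,-0.7,0.12,0,0,1],[0,-0.6,-1.4,0.24,0,0,1],[0,-0.9,-2.1,0.36,0,0,1],[0,-1.3,-2.8,0.48,0,0,1],[0,-1.7,-3.6,0.6,0,0,1],[0,-2.1,-4.4,0.72,0,0,1],[0,-2.5,-5.2,0.84,0,0,1],[0,-2.9,-6,0.96,0,0,1]],
  ],
)

```text
t: 51.2
ee_pos: [464.3, 50.3, 93.5]
orientation: [-0.264, 1.556, 0.264]
ft_force: [0.2, -0.2, -2.5]
width: 19.8
```

```bash
cd .;python3 go.py 467 41 -92.5 0 40
```

```text
t 51.2 tcp [464.3  50.3  93.5] blade z 62.6 yaw -70.76 tilt 0.07 F [ 0.2 -0.2 -2.5] w 19.8 q6 -0.25
-> [466.9  39. ] [ 2.261 -1.154 -0.119] 0.3794
```

>>> servo_tool(
  plan=[
    [[0.5,-0.6,-0.1,0.12,0,0,1],[1,-1,-0.1,0.24,0,0,1],[2,-1.1,-0.1,0.34,0,0,1],[3,-1.1,-0.1,0.36,0,0,1],[3.6,-1.1,-0.1,0.36,0,0,1],[4,-1.1,-0.1,0.36,0,0,1],[4,-1.1,-0.1,0.36,0,0,1],[4,-1.1,-0.1,0.36,0,0,1]],
  ],
)

```text
t: 51.87
ee_pos: [468.0, 41.2, 53.5]
orientation: [0.012, 1.572, -0.012]
ft_force: [0.2, -0.6, -1.3]
width: 20.0
```

```bash
cd .;python3 go.py 467 41 -92.5 0 3.5
```

```text
t 51.87 tcp [468.   41.2  53.5] blade z 22.6 yaw -90.89 tilt 0.04 F [ 0.2 -0.6 -1.3] w 20.0 q6 0.08
-> [466.9  39. ] [ 1.906 -0.219 -0.103] 0.0281
```

>>> servo_tool(
  plan=[
    [[0.5,-0.2,-0.1,0.028,0,0,1],[1,-0.2,-0.1,0.028,0,0,1],[1.4,-0.2,-0.1,0.028,0,0,1],[1.7,-0.2,-0.1,0.028,0,0,1],[1.9,-0.2,-0.1,0.028,0,0,1],[1.93,-0.2,-0.1,0.028,0,0,1],[1.93,-0.2,-0.1,0.028,0,0,1]],
  ],
)

```text
t: 52.45
ee_pos: [467.2, 39.2, 34.3]
orientation: [0.035, 1.571, -0.035]
ft_force: [-0.5, 0.6, -0.9]
width: 20.0
```

```bash
cd .;python3 go.py 467 41 -92.5 0 3;python3 - <<'E'
from h import *
a=snap('side','s44');cv2.imwrite('pics/s44z.png',cv2.resize(a[150:220,230:330,::-1],None,fx=8,fy=8,interpolation=cv2.INTER_CUBIC))
E
```

```text
t 52.45 tcp [467.2  39.2  34.3] blade z 3.4 yaw -92.56 tilt 0.02 F [-0.5  0.6 -0.9] w 20.0 q6 0.1
-> [466.9  39. ] [ 0.035 -0.024 -0.023] -0.0011
```

View pics/s44z.png

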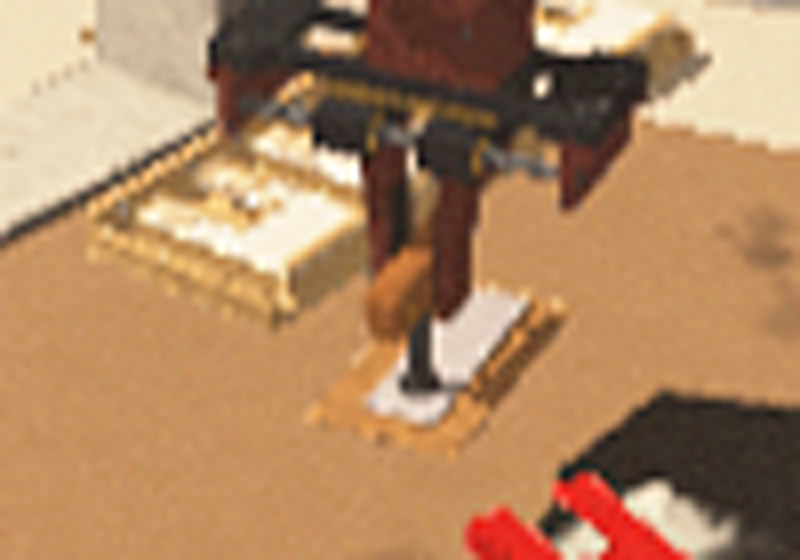

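Lower 0.4 mm, open to a moderate width, then rise.

>>> servo_tool(
  plan=[
    [[0.04,0,0,0,0,0,1],[0.04,0,0,0,0,0,1.5],[0.04,0,0,0,0,0,2.5],[0.04,0,0,0,0,0,5],[0.04,0,0,0,0,0,6],[0.04,0,0,0,0,0,6],[0.04,0,0,0,0,0,6]],
  ],
)

```text
t: 53.08
ee_pos: [467.3, 39.2, 33.9]
orientation: [0.035, 1.57, -0.035]
ft_force: [0.1, -0.1, -0.4]
width: 48.1
```

>>> servo_tool(
  plan=[
    [[-1,0,0,0,0,0,6],[-3,0,0,0,0,0,6],[-6,0,0,0,0,0,6],[-9,0,0,0,0,0,6],[-12,0,0,0,0,0,6],[-15,0,0,0,0,0,6],[-18,0,0,0,0,0,6],[-20,0,0,0,0,0,6]],
  ],
)

```text
t: 53.75
ee_pos: [468.0, 39.3, 237.6]
orientation: [0.036, 1.567, -0.035]
ft_force: [0.4, -0.4, -0.4]
width: 60.0
```

>>> servo_tool(
  plan=[
    [[0,0,-4,0,0,0,6],[0,4,-8,0,0,0,6],[0,8,-10,0,0,0,6],[0,12,-10,0,0,0,6],[0,16,-10,0,0,0,6],[0,20,-10,0,0,0,6],[0,24,-10,0,0,0,6],[0,26,-10,0,0,0,6]],
  ],
)

```text
t: 54.42
ee_pos: [378.8, 306.7, 235.0]
orientation: [0.035, 1.569, -0.033]
ft_force: [-0.4, 0.0, 0.5]
width: 60.1
```

>>> servo_tool(
  plan=[
    [[0,0,0,0,0,0,6],[0,0,0,0,0,0,6],[0,0,0,0,0,0,6],[0,0,0,0,0,0,6]],
  ],
)

```text
t: 54.75
ee_pos: [378.8, 302.2, 234.1]
orientation: [0.036, 1.571, -0.037]
ft_force: [0.6, -0.6, -0.1]
width: 59.7
```

```bash
python3 - <<'E'
from h import *
from ov import EX,EY
a=snap('top','t45');cv2.imwrite('pics/t45z.png',cv2.resize(a[130:260,90:400,::-1],None,fx=2.58,fy=2.58,interpolation=cv2.INTER_CUBIC)[:600])
for p in panels(a,z=24.5):
    q=np.array(p[:2]); k=round((113-q@EY)/84); print(p[:5],'bay',k+1,'x',(q@EX-575).round(1),'y',(q@EY-113+84*k).round(1))
cv2.imwrite('pics/t45y.png',cv2.resize(a[195:245,245:310,::-1],None,fx=10,fy=10,interpolation=cv2.INTER_CUBIC))
a=snap('side','s45');cv2.imwrite('pics/s45z.png',cv2.resize(a[120:230,160:350,::-1],None,fx=4.2,fy=4.2,interpolation=cv2.INTER_CUBIC))
E
python3 mv.py
```

```text
(514.4, -286.5, -13.6, 91, 66) bay 4 x -3.2 y -1.6
(538.4, -205.3, -15.3, 87, 66) bay 3 x -1.5 y -1.0
(563.0, -120.7, -13.9, 87, 74) bay 2 x -0.1 y 3.1
(585.9, -41.5, -14.1, 88, 65) bay 1 x 1.1 y 1.6
t 54.85 tcp [379.1 302.3 234.1] yaw -92.67 tilt 0.01 F [0.8 0.2 0.4] w 60.4 q6 0.7
```

View pics/t45z.png

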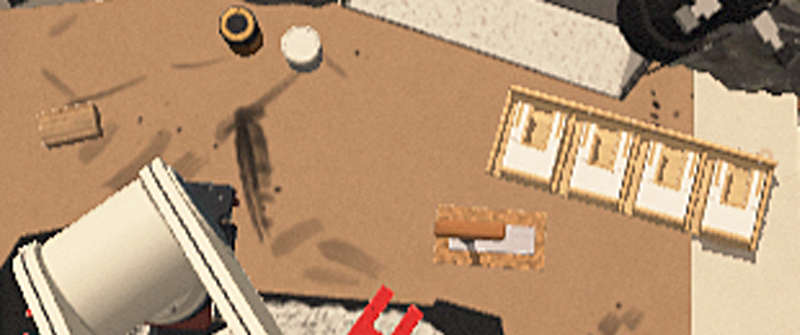

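View pics/t45y.png

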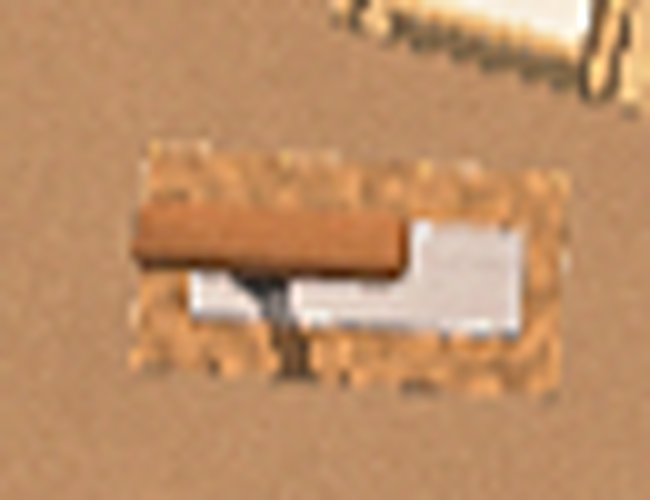

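View pics/s45z.png

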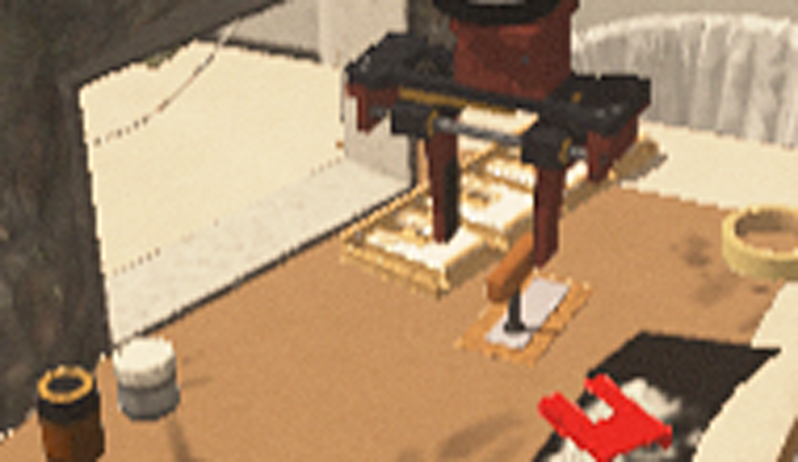

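```bash
python3 -c "
from workcell import ctrl
print(ctrl.close_job())"
```

```text
the job is handed in; nothing more can be done
None
```

All four panels are in the drying rack, one to a bay, with the doorway end to the back fence. The lifter is back on its cork pad, blade down and lengthwise. I handed the job in at about 55 s; no verdict came back.

**Panels:** in the last top view they measure within about 3.5 mm of the bay centres in depth and sideways, and within about 2 degrees of square. They look flat on the floors. The mask for the panel in bay 2 ran into the rib wood, so its width read 74 mm instead of 62 and its sideways figure (3 mm) is less certain.

**Lifter:** the blade lies near the middle of the pad and stands upright.

**Bystanders:** the paint jars and sanding block look where they were at the start. I never went near the red look-alikes.

**Things that went wrong or disagreed:**
- **Knocked panel:** after I had set flat4 down in bay 1, the next picture showed it about 43 mm towards the open front and turned a few degrees. I took this for the announced knock, but my pull-out could also have dragged it. I lifted it again and re-laid it, and it then stayed put.
- **Height reading:** when I went to grasp the lifter, the reported tool height read roughly 25 mm lower than the side picture showed. A slow descent to where contact was due met nothing. From then on I took blade heights from the lifter resting on its pad, and these held throughout.
- **Side camera:** its overlays sat about 1 pixel off from the top view all the way through, roughly the stated calibration error.

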